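Fit out the candle display board with wall sconces

ROBOT

A 6-joint arm with a two-finger parallel gripper is mounted at the origin on a cart in front of the work surface, level with it; the furniture and walls round the work are solid. World frame = base frame: x ahead of the robot, y to its left, z up, the work surface at z = 0. Lengths are in mm, angles in degrees, forces in N, time in s.
With the tool pointing down it reaches from about 300 to 850 mm from the base axis. Payload 4.2 kg.
Tool frame: the origin (TCP) lies midway between the tips of the shut fingers; the grasp point (between the pads) lies 19 mm behind it; y points along the fingers, z is the direction in which the jaws open and shut, and the axes are right-handed (so a half turn about y gives the same grasp; the last joint's range is limited). The gripper opens to 91 mm and grips with 3 to 60 N. Pads are 32 mm wide; open, the fingers measure 118 mm over their backs; the gripper's body (76 mm by 178 mm) begins 60 mm behind the grasp point.
Start: joints at [-72.708, 18.312, 89.639, -0, 72.044, -1.146], TCP at [181.861, -545.499, 213.976] pointing down, gripper open.
Joint ranges: [-177.97, 177.97], [-48.28, 115.42], [12.27, 149.76], [-77.06, 257.06], [2.81, 150.46], [-146.56, 146.56]. Speed limits (degrees/s): [147.25, 147.25, 180, 180, 180, 180].

INTERFACE

Orientations are given as [roll, pitch, yaw] about the fixed x, y, z axes, in that order (R = Rz(yaw) Ry(pitch) Rx(roll)).
In Python, from workcell import env gives the robot as it stands.
- The arm moves only by the shell command python3 -m handwheel 'ROWS' [FORCE]. ROWS is JSON, a list of rows, each a list of 3 entries, a list of its own where there are three numbers: the opening, from 0 (shut) to 1 (fully open), then the shift along the tool's x, y, z in mm, then the turn, a rotation vector about the tool's x, y, z in degrees. A call has exactly 10 rows; each row shifts and turns the commanded pose from where the row before left it, along the tool's axes as they then stand; what a row does not reach is not made up. A row lasts 1/12 s, in which the tool goes at most 41.7 mm and 7.16 degrees, less where a joint would pass 70% of its speed; a pose out of reach is approached as far as the arm can. A call is refused whole if a number of a shift passes 41.7 or a number of a turn 7.16, either way. A call with a gripper value outside its range is refused whole. The fingers move at their own pace and stop on an object; FORCE is the grip in N (left out, the last holds). Time passes only in rows, so rows that do not move let the fingers close, or fill a call up. It gives the time, the measured TCP pose, the force and the opening at its end, in the units of the state.
- env.state(): the state, without advancing time (a new reading comes with each control period).
- env.grab_frame(name): name is "side" or "top"; returns the picture (384x512x3 uint8, red, green, blue); there is no depth.
- env.camera_info(name): a dict with "fx", "fy", "cx", "cy" (pixels), "camera_from_world" (4x4, takes a point from world to camera coordinates). Camera axes: x right, y down, z forward; pixel columns grow to the right and rows downward; lengths in mm; the calibration is good to about 2 mm. A picture is of the moment at which its call begins. camera_info takes no time and is no camera call.
- env.job_done(): hands the job in, once; it reports no verdict.
Trained networks look in the newest picture that a camera, given by its name, has taken for a name from the list of things; names that differ only in an ending like _2 or _b are one class to them, and where a whole thing is asked for, a point or a joint stands for the part that bears it (a point fixed in the world has none). Each returns a list of dicts, best first, with "p" (0 to 1); they miss things now and then, are a little off and sometimes report something else, mostly with a low value. They report only what shows in the picture. A call takes as long as a camera call. They do not tell look-alikes from the thing itself.
- env.masks_of(camera, label): "region" (384x512 bool, what is visible of it) and "location" ([column, row] in pixels, amid what is visible of it).
The state is a dict: "time_s": time; "qpos": joint angles; "qvel": joint speeds; "effort": joint torques, N m; "ee_pos": TCP position; "ee_rot": TCP orientation; "force": force on the tool from outside, world axes, zero at the start; "torque": the same for the moment, N m; "gripper_width": finger opening in mm.
Only numpy, scipy, OpenCV 4.12 (cv2) and the standard library are available. Lean on these libraries where they do the work, as an engineer would, in place of code of your own. Each camera call takes 0.05 s, during which the arm holds its last target.

TASK

First stand the two round candles that are in the way in front of the display board (the striped one and the glass jar) upright on the bench, about 20 cm clear of the board. Then take every steel sconce off the turntable and hang it by its keyhole on a screw of its own, slid fully down so that it is locked behind the screw head. Last, stand each of the two candles upright and flat in the tray of a hung sconce, one candle to a sconce, and leave the spool, the russet candle and the tape roll where they are.

Things in the scene. Friction and masses are not known exactly. Their poses are not given: they have to be found in the camera images.
- display_board: upright light-wood panel, fixed, 410 mm wide, 180 mm high, 18 mm thick. Origin: on the bench, middle of the FRONT face's lower edge. z up; -x points out of the front face (towards the robot, within 0.2 rad); y along the board. Three identical screws stick out of the front face, 130.5 mm above the bench, at y = +125, 0 and -125 mm.
- screw_left (a point): the left screw as seen by the robot: the point on its axis half way along the neck, 4.75 mm in front of the board's face, axes as the board's. Neck 7 mm in diameter, 9.5 mm long from the face to the underside of the head; head 16 mm in diameter, 4.5 mm thick (its front 14 mm from the face).
- screw_middle (a point): the middle screw as seen by the robot: the point on its axis half way along the neck, 4.75 mm in front of the board's face, axes as the board's. Neck 7 mm in diameter, 9.5 mm long from the face to the underside of the head; head 16 mm in diameter, 4.5 mm thick (its front 14 mm from the face).
- screw_right (a point): the right screw as seen by the robot: the point on its axis half way along the neck, 4.75 mm in front of the board's face, axes as the board's. Neck 7 mm in diameter, 9.5 mm long from the face to the underside of the head; head 16 mm in diameter, 4.5 mm thick (its front 14 mm from the face).
- sconce_1: dark sheet-steel wall sconce, 0.26 kg, one of 2 or 3 alike (absent: None), standing upright on the turntable on its tray and plate foot. Origin: underside, middle of the plate's BACK face; z up, -x from the plate out over the tray, so that hung it has the board's yaw and its underside is 50 mm above the bench. Plate 64 mm wide (y), 120 mm high, 5 mm thick (x 0 to -5).
- sconce_1_seat (a point): keyhole of sconce_1: where the neck's centre lies when it hangs fully down: x -2.5, y 0, z 80.5 mm from the sconce's origin. Entry hole 26 mm wide, centred 28.5 mm below this point; an 11 mm slot runs up from it to z 84. To hang: entry hole over the screw head, plate back 0 to 4 mm off the board's face, then slide 28.5 mm down till the slot's top rests on the neck.
- sconce_1_tab (a point): middle of the finger tab of sconce_1, for gripping from above: flat bar 10 mm thick (y), 33 mm long (x), 24 mm high (z), standing out from the top of the plate's front; this point: x -21, y 0, z 106 mm from the sconce's origin. The plate's top edge is 14 mm above it
- sconce_1_tray (a point): centre of the tray floor of sconce_1: x -95, y 0, z 5 mm from the sconce's origin. Tray 82 mm square outside, 76 mm inside, floor 5 mm thick, lip 5 mm above the floor
- sconce_2: another sconce, the same in every way as sconce_1 (absent: None)
- sconce_2_seat (a point): seat point in the keyhole of sconce_2, as for sconce_1
- sconce_2_tab (a point): middle of the finger tab of sconce_2, for gripping from above: flat bar 10 mm thick (y), 33 mm long (x), 24 mm high (z), standing out from the top of the plate's front; this point: x -21, y 0, z 106 mm from the sconce's origin. The plate's top edge is 14 mm above it
- sconce_2_tray (a point): centre of the tray floor of sconce_2: x -95, y 0, z 5 mm from the sconce's origin. Tray 82 mm square outside, 76 mm inside, floor 5 mm thick, lip 5 mm above the floor
- sconce_3: another sconce, the same in every way as sconce_1 (absent: None)
- sconce_3_seat (a point): seat point in the keyhole of sconce_3, as for sconce_1
- sconce_3_tab (a point): middle of the finger tab of sconce_3, for gripping from above: flat bar 10 mm thick (y), 33 mm long (x), 24 mm high (z), standing out from the top of the plate's front; this point: x -21, y 0, z 106 mm from the sconce's origin. The plate's top edge is 14 mm above it
- sconce_3_tray (a point): centre of the tray floor of sconce_3: x -95, y 0, z 5 mm from the sconce's origin. Tray 82 mm square outside, 76 mm inside, floor 5 mm thick, lip 5 mm above the floor
- turntable: foot of the decorating turntable, fixed to the bench; origin on the bench on its axis. A plain aluminium disc, 336 mm wide, top face 45 mm above the bench, spins freely on it at a touch and carries the sconces (backs to the middle, trays outwards); read their poses afresh after each touch.
- candle_striped: round candle in green and blue bands, 64 mm in diameter, wax body 65 mm high (84 with wick), 0.19 kg, standing in front of the board; origin: centre of its underside, z up
- candle_jar: round glass jar of purple wax, 58 mm in diameter, 72 mm high, 0.14 kg, standing in front of the board; origin: centre of its underside, z up
- wick_spool: bystander: wooden spool of white wick, 60 mm wide, 68 mm high, to the left of the board; origin at its underside
- candle_brown: bystander: russet pillar candle with grey top, 68 mm wide, 97 mm high, on the left of the bench; origin at its underside
- masking_tape: bystander: roll of tape lying flat, 102 mm wide, 25 mm high, in front of the board's right half; origin at its underside
Things that resemble listed ones, but are neither listed nor needed, are in the scene too. What is shaped like the candle_jar but yellow is not meant. Several things have the shape of the candle_striped; the one meant has the colours described above.

How it is judged (in metres and radians):
On the way, in this order (a step that is already met when the one before it is completed fails the run):
1. both candles stand upright on the bench, let go, at least 170 mm in front of the board's face or 280 mm to the side of its middle ((x of candle_striped in the frame of display_board below -0.17 m or y of candle_striped in the frame of display_board below -0.28 m or y of candle_striped in the frame of display_board above 0.28 m) and height (world z) of each of candle_striped, candle_jar below 0.03 m and contact force between the fingers and candle_striped below 0.3 N and angle between each of candle_striped, candle_jar's own z axis and vertical below 0.12 rad and linear speed of each of candle_striped, candle_jar below 0.03 m/s and (x of candle_jar in the frame of display_board below -0.17 m or y of candle_jar in the frame of display_board below -0.28 m or y of candle_jar in the frame of display_board above 0.28 m) and contact force between the fingers and candle_jar below 0.3 N), for 0.3 s.
2. every sconce hangs locked on a screw ((distance between sconce_1_seat and screw_left below 0.008 m or distance between sconce_1_seat and screw_middle below 0.008 m or distance between sconce_1_seat and screw_right below 0.008 m) and angle between each of sconce_1, sconce_2, sconce_3's own z axis and vertical below 0.12 rad and linear speed of each of sconce_1, sconce_2, sconce_3 below 0.03 m/s and (distance between sconce_2_seat and screw_left below 0.008 m or distance between sconce_2_seat and screw_middle below 0.008 m or distance between sconce_2_seat and screw_right below 0.008 m) and (distance between sconce_3_seat and screw_left below 0.008 m or distance between sconce_3_seat and screw_middle below 0.008 m or distance between sconce_3_seat and screw_right below 0.008 m)), for 0.3 s.
At the end, for the whole second after the job is handed in: Every sconce present hangs on a screw with its seat point within 8 mm of the screw's neck, tilted under 0.12 rad; each candle stands in a tray of its own, within 14 mm of its middle each way, base on the tray floor (within 3.5 mm), tilted under 0.12 rad, all at rest (all of step 2 and ((x of candle_striped in the frame of sconce_1 between -0.109 and -0.081 m and y of candle_striped in the frame of sconce_1 between -0.014 and 0.014 m and z of candle_striped in the frame of sconce_1 between 0.0015 and 0.0085 m) or (x of candle_striped in the frame of sconce_2 between -0.109 and -0.081 m and y of candle_striped in the frame of sconce_2 between -0.014 and 0.014 m and z of candle_striped in the frame of sconce_2 between 0.0015 and 0.0085 m) or (x of candle_striped in the frame of sconce_3 between -0.109 and -0.081 m and y of candle_striped in the frame of sconce_3 between -0.014 and 0.014 m and z of candle_striped in the frame of sconce_3 between 0.0015 and 0.0085 m)) and angle between each of candle_striped, candle_jar's own z axis and vertical below 0.12 rad and linear speed of each of candle_striped, candle_jar below 0.03 m/s and ((x of candle_jar in the frame of sconce_1 between -0.109 and -0.081 m and y of candle_jar in the frame of sconce_1 between -0.014 and 0.014 m and z of candle_jar in the frame of sconce_1 between 0.0015 and 0.0085 m) or (x of candle_jar in the frame of sconce_2 between -0.109 and -0.081 m and y of candle_jar in the frame of sconce_2 between -0.014 and 0.014 m and z of candle_jar in the frame of sconce_2 between 0.0015 and 0.0085 m) or (x of candle_jar in the frame of sconce_3 between -0.109 and -0.081 m and y of candle_jar in the frame of sconce_3 between -0.014 and 0.014 m and z of candle_jar in the frame of sconce_3 between 0.0015 and 0.0085 m))); the robot touches nothing.
It fails at once if the wick spool is moved more than 40 mm or tipped over (distance of wick_spool from where it was at the start of the episode above 0.04 m or angle between wick_spool's own z axis and vertical above 0.5 rad).
It fails at once if the russet candle is moved more than 40 mm or tipped over (distance of candle_brown from where it was at the start of the episode above 0.04 m or angle between candle_brown's own z axis and vertical above 0.5 rad).
It fails at once if the tape roll is moved more than 40 mm or tipped over (distance of masking_tape from where it was at the start of the episode above 0.04 m or angle between masking_tape's own z axis and vertical above 0.5 rad).
Of sconce_1, sconce_2, sconce_3 only 2 to 3 are there at a start; the rules pass over those that are not, and their reading is None.
At some moment in a run one of candle_striped may be knocked a few centimetres aside while the robot is not near it.
Once in a run the grip may slacken for a moment while it holds something.
It also fails if it takes over 210 s, if anything falls off the work surface, if the arm or the gripper's body presses on something with over 40 N, if the wrist force passes 120 N, or if a joint passes its speed limit or range.

## Working session

There is one attempt and no reset: what is moved stays moved. The work goes in short steps, Python scripts to look and compute and a shell command to move; the robot and the scene stay as the last step left them, time stands still between calls to the robot, and variables do not carry over. Pictures are saved under pics/ and viewed, and the job is handed in when it is done.

```bash
ls; mkdir -p pics; python3 - <<'E'
from workcell import env
import cv2
s=env.state(); print(s)
for n in("side","top"):
    f=env.grab_frame(n); cv2.imwrite(f"pics/{n}0.png",f[:,:,::-1]); print(env.camera_info(n))
E
```

```text
pics
{'time_s': 0.0, 'qpos': array([-7.27118068e+01,  1.83519955e+01,  8.97064755e+01, -9.87744731e-04,
        7.20442525e+01, -1.14726495e+00]), 'qvel': array([-0.0638587 ,  0.03037776,  0.07233229,  0.13655237, -0.11502241,
        0.10813928]), 'effort': array([ 5.57646381e-04, -4.12462413e+01, -2.31972420e+01,  7.27633014e-02,
        4.55245643e-02, -1.38477239e-04]), 'ee_pos': array([ 181.66715848, -545.01089633,  213.1162656 ]), 'ee_rot': array([-9.01027217e+01,  1.11784969e-03, -1.61564237e+02]), 'force': array([0.91961047, 0.29017891, 0.92945311]), 'torque': array([-0.04463285,  0.02809224, -0.02060604]), 'gripper_width': 91.2896745716742}
{'fx': 421.2141373972135, 'fy': 421.2141373972135, 'cx': 262.6184799119613, 'cy': 194.07512873710505, 'camera_from_world': array([[-8.87052986e-01, -4.61407030e-01,  1.55097489e-02,
         4.64728568e+02],
       [-2.88798248e-01,  5.28376526e-01, -7.98382001e-01,
         2.44889202e+02],
       [ 3.60184081e-01, -7.12686326e-01, -6.01951517e-01,
         1.56622998e+03],
       [ 0.00000000e+00,  0.00000000e+00,  0.00000000e+00,
         1.00000000e+00]])}
{'fx': 483.4361460724528, 'fy': 483.4361460724528, 'cx': 261.74189314065194, 'cy': 196.1485195855332, 'camera_from_world': array([[-2.34286598e-02, -9.99720966e-01, -3.01458657e-03,
         2.62886970e+00],
       [-9.77634724e-01,  2.35412538e-02, -2.08988411e-01,
         5.51615103e+02],
       [ 2.09001063e-01, -1.94915388e-03, -9.77913471e-01,
         1.65843771e+03],
       [ 0.00000000e+00,  0.00000000e+00,  0.00000000e+00,
         1.00000000e+00]])}
```

View pics/side0.png

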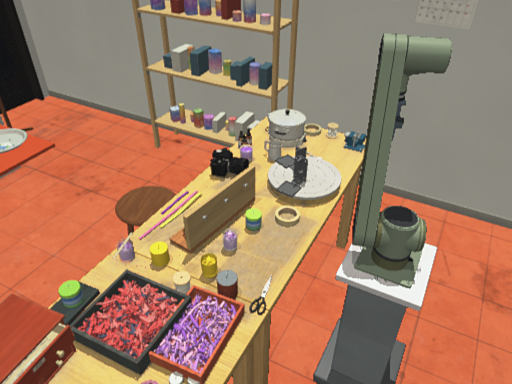

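View pics/top0.png

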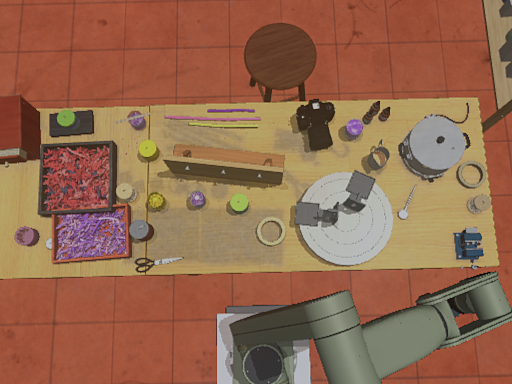

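```bash
cat > h.py <<'E'
from workcell import env
import numpy as np, cv2
def cam(n):
    c=env.camera_info(n); K=np.array([[c['fx'],0,c['cx']],[0,c['fy'],c['cy']],[0,0,1]]); return K,np.array(c['camera_from_world'])
def proj(n,P):
    K,T=cam(n); P=np.atleast_2d(P); q=(T[:3,:3]@P.T).T+T[:3,3]; q=(K@q.T).T; return q[:,:2]/q[:,2:]
def ray(n,uv):
    K,T=cam(n); R=T[:3,:3]; o=-R.T@T[:3,3]; d=R.T@np.linalg.inv(K)@np.array([uv[0],uv[1],1.]); return o,d/np.linalg.norm(d)
def atz(n,uv,z):
    o,d=ray(n,uv); return o+d*(z-o[2])/d[2]
def crop(n,u0,v0,u1,v1,s,fn,f=None,pts=()):
    f=env.grab_frame(n) if f is None else f
    c=cv2.resize(f[v0:v1,u0:u1,::-1],None,fx=s,fy=s,interpolation=cv2.INTER_CUBIC)
    for p in pts: cv2.circle(c,(int((p[0]-u0+.5)*s),int((p[1]-v0+.5)*s)),3,(0,0,255),1)
    cv2.imwrite(fn,c); return f
E
python3 - <<'E'
from h import *
f=crop("top",140,80,410,280,2.9,"pics/t1.png")
f=crop("side",160,110,360,310,3,"pics/s1.png")
for n in("top","side"):
  for l in("display_board","sconce_1","sconce_1_tab","sconce_1_tray","sconce_1_seat","screw_left","screw_middle","candle_striped","candle_jar","turntable","masking_tape","wick_spool","candle_brown"):
    r=env.masks_of(n,l); print(n,l,[(round(x['p'],2),np.round(x['location'],1).tolist(),int(x['region'].sum())) for x in r])
E
```

```text
top display_board [(0.89, [228.5, 165.4], 3470)]
top sconce_1 [(0.75, [359.2, 189.4], 748), (0.65, [313.7, 213.6], 827)]
top sconce_1_tab [(0.8, [311.7, 214.2], 896)]
top sconce_1_tray [(0.8, [314.4, 216.2], 829)]
top sconce_1_seat [(0.85, [314.2, 214.7], 808)]
top screw_left [(0.92, [225.4, 162.5], 3487)]
top screw_middle [(0.62, [225.2, 166.5], 3441)]
top candle_striped [(0.84, [146.0, 149.9], 321), (0.68, [236.3, 202.8], 258), (0.4, [311.8, 213.1], 877)]
top candle_jar [(0.8, [196.1, 199.4], 233), (0.55, [156.6, 197.5], 282), (0.24, [342.6, 229.9], 5612)]
top turntable [(0.72, [124.4, 192.2], 312), (0.7, [359.3, 190.3], 719), (0.6, [342.5, 230.2], 5425)]
top masking_tape [(0.55, [278.4, 228.1], 326)]
top wick_spool [(0.84, [121.1, 191.4], 286)]
top candle_brown [(0.74, [359.4, 189.9], 784), (0.64, [142.4, 227.9], 397)]
side display_board [(0.76, [215.6, 211.4], 3071), (0.71, [296.5, 179.2], 565), (0.17, [252.5, 220.2], 324)]
side sconce_1 [(0.88, [289.0, 160.0], 266), (0.62, [297.1, 176.8], 622), (0.41, [228.2, 241.1], 324)]
side sconce_1_tab [(0.73, [297.1, 181.4], 512)]
side sconce_1_tray [(0.9, [297.5, 179.1], 473), (0.67, [227.4, 282.2], 514), (0.22, [289.5, 162.7], 292)]
side sconce_1_seat [(0.71, [294.7, 183.0], 628)]
side screw_left [(0.63, [214.1, 212.7], 3084), (0.53, [229.8, 242.1], 316)]
side screw_middle [(0.57, [215.8, 211.5], 3061)]
side candle_striped [(0.62, [251.1, 220.1], 316), (0.61, [213.1, 212.5], 3076), (0.57, [162.6, 254.9], 411)]
side candle_jar [(0.88, [207.2, 265.9], 359), (0.86, [231.1, 241.4], 285)]
side turntable [(0.93, [313.4, 180.2], 1772)]
side masking_tape [(0.63, [286.6, 219.5], 337)]
side wick_spool [(0.74, [185.3, 281.9], 317), (0.68, [229.5, 241.1], 314)]
side candle_brown [(0.9, [226.7, 286.3], 497), (0.73, [291.0, 156.7], 265)]
```

View pics/t1.png

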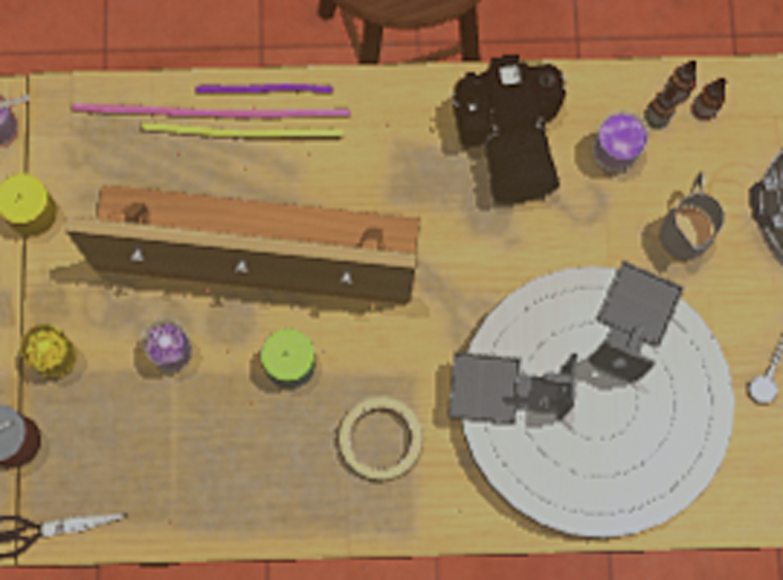

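View pics/s1.png

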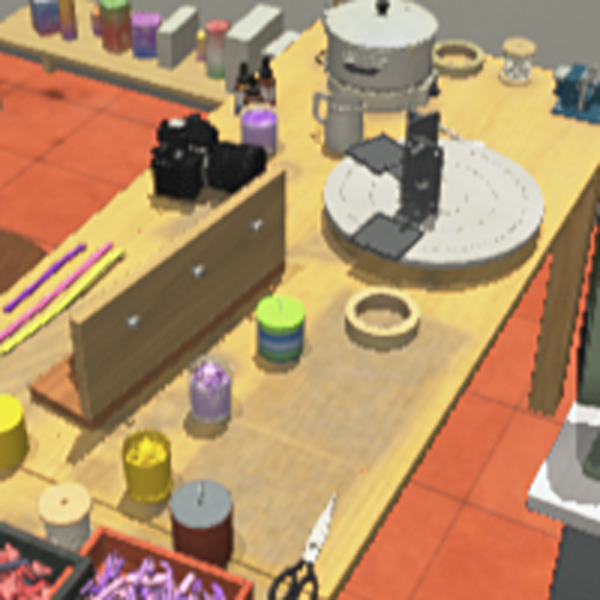

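```bash
cat >> h.py <<'E'
from scipy.optimize import least_squares
def Rz(a): c,s=np.cos(a),np.sin(a); return np.array([[c,-s,0],[s,c,0],[0,0,1]])
def blobs(f,pts,r=4,dark=False):
    out=[]
    g=f.astype(float).mean(2)
    for p in pts:
        u,v=int(round(p[0])),int(round(p[1]))
        w=g[v-r:v+r+1,u-r:u+r+1]; b=np.median(w); m=np.clip(w-b-20,0,None)
        yy,xx=np.mgrid[v-r:v+r+1,u-r:u+r+1]; out.append([(xx*m).sum()/m.sum(),(yy*m).sum()/m.sum()])
    return np.array(out)
E
python3 - <<'E'
from h import *
t=env.grab_frame("top"); s=env.grab_frame("side")
bt=blobs(t,[(187.3,167.7),(222.9,171.5),(259.4,175.6)]); bs=blobs(s,[(160+133/3,110+321/3),(160+198/3,110+271/3),(160+257/3,110+224/3)])
print(bt,bs)
L=np.array([[-13,y,130.5] for y in(125,0,-125)])
def res(p,which="ts"):
    W=(Rz(p[2])@L.T).T+[p[0],p[1],0]; r=[]
    if 't' in which:r.append(proj("top",W)-bt)
    if 's' in which:r.append(proj("side",W)-bs)
    return np.concatenate(r).ravel()
for w in("ts","t","s"):
    q=least_squares(res,[600,100,0],args=(w,)); print(w,q.x,np.degrees(q.x[2]),np.round(q.fun,1))
# discrete things, top
for n,uv,z in[("striped",(239,202),65),("jar",(196.5,199),72),("yjar",(156,200),72),("tape",(271,231),25),("spool",(124,191),68),("brown",(139,230),97)]:
    print(n,atz("top",uv,z).round(0))
for n,uv,z in[("striped",(160+280/3,110+309/3),65),("jar",(160+211/3,110+375/3),72)]:
    print(n,atz("side",uv,z).round(0))
E
```

```text
[[186.84373274 167.77636665]
 [222.89731851 171.58731197]
 [259.08498168 175.35824176]] [[203.8377193  216.41842105]
 [225.542723   199.55492958]
 [245.24704619 184.41675618]]
ts [ 6.38646893e+02  1.18256016e+02 -1.35004912e-01] -7.735211642534614 [ 0.4 -0.1  0.3 -0.1  0.3  0.1 -0.   0.5 -0.1  0.6 -0.3  0.5]
t [ 6.38539497e+02  1.19395499e+02 -1.32056816e-01] -7.566298236714458 [ 0.  0. -0. -0. -0.  0.]
s [ 6.39894029e+02  1.15112368e+02 -1.39800214e-01] -8.009962251714935 [ 0.  -0.1  0.   0.  -0.1  0.1]
striped [531.  70.  65.]
jar [544. 219.  72.]
yjar [544. 362.  72.]
tape [431. -41.  25.]
spool [580. 477.  68.]
brown [435. 412.  97.]
striped [532.  67.  65.]
jar [541. 227.  72.]
```

```bash
cat >> h.py <<'E'
def go(tgt,yaw=None):
    """print tool-axis shift needed to bring TCP to tgt, turn (deg about tool y) for yaw"""
    s=env.state(); p=np.array(s['ee_pos']); y=np.radians(s['ee_rot'][2])
    d=np.array(tgt)-p
    if yaw is not None:
        t=-((yaw-s['ee_rot'][2]+180)%360-180); print("turn about tool y",round(t,1)); y2=np.radians(yaw)
    else: y2=y
    for a,n in((y,'now'),(y2,'after turn')):
        print(n,"tool shift x,y,z:",(d@[np.cos(a),np.sin(a),0]).round(1),round(-d[2],1),(d@[-np.sin(a),np.cos(a),0]).round(1))
    print("pos",p.round(1),"rot",np.round(s['ee_rot'],1),"t",round(s['time_s'],1),"w",round(s['gripper_width'],1),"F",np.round(s['force'],1),"q",np.round(s['qpos'],0))
BO=np.array([638.6,118.3,0]);BY=-0.135
def b2w(P): return (Rz(BY)@np.atleast_2d(P).T).T+BO
E
python3 - <<'E'
from h import *
t=env.grab_frame("top"); s=env.grab_frame("side")
a=[cv2.resize(x[:,:,::-1],(260,260),interpolation=cv2.INTER_CUBIC) for x in(s[200:250,205:275].copy(),s[265:315,45:95].copy(),s[140:165,235:260].copy(), t[190:215,225:250],t[187:212,185:210],t[105:130,53:78])]
cv2.imwrite("pics/id.png",np.vstack([np.hstack(a[:3]),np.hstack(a[3:])]))
go([531,70,230],-7.7)
go(b2w([-210,-30,200])[0]); print(b2w([[-215,-40,0],[-215,65,0]]))
E
```

```text
turn about tool y -153.9
now tool shift x,y,z: -525.9 -16.0 -473.5
after turn tool shift x,y,z: 263.5 -16.0 656.7
pos [ 181.9 -545.5  214. ] rot [ -90.    -0.  -161.6] t 1.7 w 91.4 F [ 0.8 -0.1  0.8] q [-73.  18.  90.  -0.  72.  -1.]
now tool shift x,y,z: -441.5 14.0 -551.0
after turn tool shift x,y,z: -441.5 14.0 -551.0
pos [ 181.9 -545.5  214. ] rot [ -90.    -0.  -161.6] t 1.7 w 91.4 F [ 0.8 -0.1  0.8] q [-73.  18.  90.  -0.  72.  -1.]
[[420.17260135 107.60086362   0.        ]
 [434.30458401 211.64550339   0.        ]]
```

View pics/id.png

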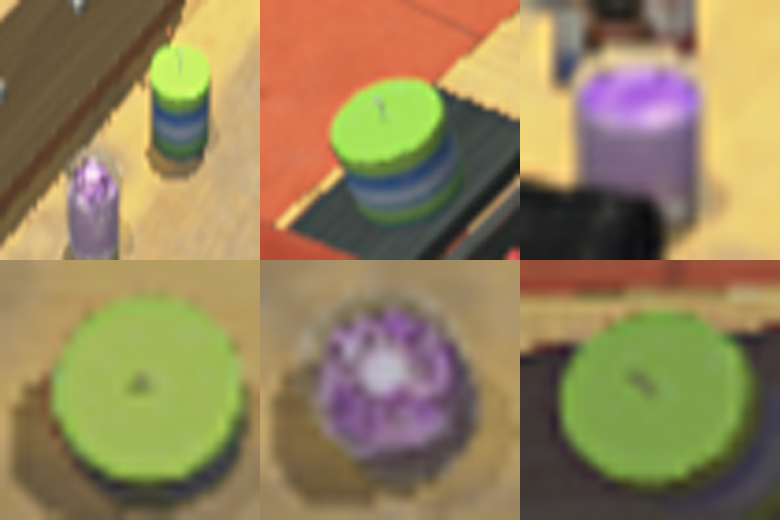

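```bash
python3 -m handwheel '[[1,[0,0,0],[0,-7,0]],[1,[0,0,0],[0,-7,0]],[1,[0,0,0],[0,-7,0]],[1,[0,0,0],[0,-7,0]],[1,[0,0,0],[0,-7,0]],[1,[0,0,0],[0,-7,0]],[1,[0,0,0],[0,-7,0]],[1,[0,0,0],[0,-7,0]],[1,[0,0,0],[0,-7,0]],[1,[0,0,0],[0,-7,0]]]' 20
python3 -m handwheel '[[1,[0,0,0],[0,-7,0]],[1,[0,0,0],[0,-7,0]],[1,[0,0,0],[0,-7,0]],[1,[0,0,0],[0,-7,0]],[1,[0,0,0],[0,-7,0]],[1,[0,0,0],[0,-7,0]],[1,[0,0,0],[0,-7,0]],[1,[0,0,0],[0,-7,0]],[1,[0,0,0],[0,-7,0]],[1,[0,0,0],[0,-7,0]]]'
python3 -m handwheel '[[1,[0,0,0],[0,-7,0]],[1,[0,0,0],[0,-7,0]],[1,[15,-2,38],[0,0,0]],[1,[15,-2,38],[0,0,0]],[1,[15,-2,38],[0,0,0]],[1,[15,-2,38],[0,0,0]],[1,[15,-2,38],[0,0,0]],[1,[15,-2,38],[0,0,0]],[1,[15,-2,38],[0,0,0]],[1,[15,-2,38],[0,0,0]]]'
python3 - <<'E'
from h import *
go([531,70,230],-7.7)
E
```

```text
time_s: 2.53
ee_pos: [181.9, -545.5, 214.0]
ee_rot: [-90.0, -0.0, -91.2]
force: [-0.2, -0.4, 0.2]
gripper_width: 91.3
time_s: 3.37
ee_pos: [181.9, -545.5, 214.0]
ee_rot: [-90.0, -0.0, -21.2]
force: [0.1, 1.2, -0.5]
gripper_width: 91.1
time_s: 4.2
ee_pos: [386.4, -254.5, 215.9]
ee_rot: [-91.5, 2.2, -10.6]
force: [1.0, -0.4, -0.2]
gripper_width: 91.3
turn about tool y -2.9
now tool shift x,y,z: 82.4 -14.1 345.6
after turn tool shift x,y,z: 99.8 -14.1 341.0
pos [ 386.4 -254.5  215.9] rot [-91.5   2.2 -10.6] t 4.2 w 91.3 F [ 1.  -0.4 -0.2] q [ -33.    9.  102.   -2.   70. -112.]
```

```bash
python3 -m handwheel '[[1,[14.3,0,35.3],[0,0,0]],[1,[14.3,0,35.3],[0,0,0]],[1,[14.3,0,35.3],[0,0,0]],[1,[14.3,0,35.3],[0,0,0]],[1,[14.3,0,35.3],[0,0,0]],[1,[14.3,0,35.3],[0,0,0]],[1,[14.3,0,35.3],[0,0,0]],[1,[14.3,0,35.3],[0,0,0]],[1,[14.3,0,35.3],[0,0,0]],[1,[14.3,0,35.3],[0,0,0]]]'
python3 - <<'E'
from h import *
go([531,70,30],-7.7)
crop("side",180,80,330,280,3,"pics/s2.png")
go([531,70,30],-7.7)
E
```

```text
time_s: 5.03
ee_pos: [591.5, 66.2, 200.9]
ee_rot: [-91.5, 2.2, -10.6]
force: [0.6, -0.6, 0.5]
gripper_width: 90.9
turn about tool y -2.9
now tool shift x,y,z: -60.1 170.9 -7.3
after turn tool shift x,y,z: -60.4 170.9 -4.3
pos [591.5  66.2 200.9] rot [-91.5   2.2 -10.6] t 5.0 w 90.9 F [ 0.6 -0.6  0.5] q [  6.  22.  86.  -1.  74. -73.]
turn about tool y -2.7
now tool shift x,y,z: -62.9 170.0 -13.8
after turn tool shift x,y,z: -63.5 170.0 -10.8
pos [595.3  72.2 200. ] rot [-91.1   2.  -10.4] t 5.1 w 90.8 F [4.2 4.5 0.3] q [  6.  22.  86.  -1.  74. -73.]
```

View pics/s2.png

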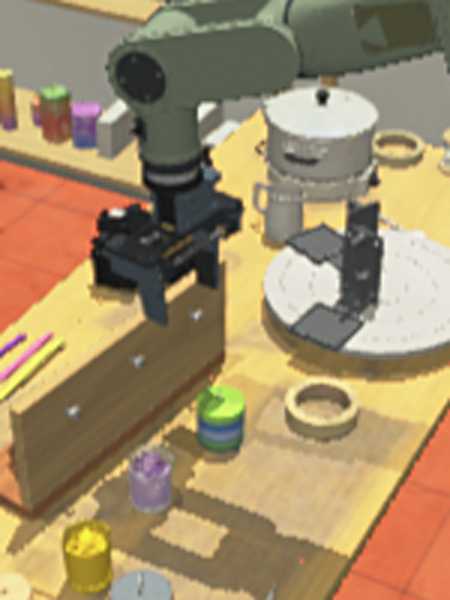

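```bash
cat >> h.py <<'E'
from scipy.spatial.transform import Rotation as Ro
def go(tgt,yaw=None):
    s=env.state(); p=np.array(s['ee_pos']); R=Ro.from_euler('xyz',s['ee_rot'],degrees=True)
    yw=s['ee_rot'][2] if yaw is None else yaw
    D=Ro.from_euler('xyz',[-90,0,yw],degrees=True); rv=(R.inv()*D).as_rotvec(degrees=True)
    d=np.array(tgt)-p
    print("turn",rv.round(2),"shift now",R.inv().apply(d).round(1),"shift after turn",D.inv().apply(d).round(1))
    print("pos",p.round(1),"rot",np.round(s['ee_rot'],2),"t",round(s['time_s'],1),"w",round(s['gripper_width'],1),"F",np.round(s['force'],1),"q",np.round(s['qpos'],0))
E
python3 -m handwheel '[[1,[0,0,0],[0,0,0]],[1,[0,0,0],[0,0,0]],[1,[0,0,0],[0,0,0]],[1,[0,0,0],[0,0,0]],[1,[0,0,0],[0,0,0]],[1,[0,0,0],[0,0,0]],[1,[0,0,0],[0,0,0]],[1,[0,0,0],[0,0,0]],[1,[0,0,0],[0,0,0]],[1,[0,0,0],[0,0,0]]]'
python3 - <<'E'
from h import *
go([531,70,30],-7.7)
E
```

```text
time_s: 5.92
ee_pos: [590.7, 64.2, 201.0]
ee_rot: [-91.5, 2.2, -10.6]
force: [-0.8, 0.1, -0.6]
gripper_width: 90.8
turn [ 1.43 -2.88 -2.24] shift now [-53.1 173.2  -0.8] shift after turn [-59.9 171.   -2.3]
pos [590.7  64.2 201. ] rot [-91.49   2.2  -10.61] t 5.9 w 90.8 F [-0.8  0.1 -0.6] q [  6.  22.  86.  -1.  74. -74.]
```

```bash
python3 -m handwheel '[[1,[0,0,0],[1.43,-2.88,-2.24]],[1,[-30,0,-1],[0,0,0]],[1,[-30,0,-1],[0,0,0]],[1,[0,35,0],[0,0,0]],[1,[0,35,0],[0,0,0]],[1,[0,35,0],[0,0,0]],[1,[0,35,0],[0,0,0]],[1,[0,20,0],[0,0,0]],[1,[0,10,0],[0,0,0]],[1,[0,0,0],[0,0,0]]]'
python3 - <<'E'
from h import *
go([531,70,26],-7.7)
crop("side",180,80,330,280,3,"pics/s3.png")
E
```

```text
time_s: 6.75
ee_pos: [529.6, 70.3, 29.0]
ee_rot: [-90.1, 0.2, -7.7]
force: [0.7, -0.1, 0.5]
gripper_width: 91.0
turn [ 0.06  0.01 -0.25] shift now [ 1.5  3.  -0.1] shift after turn [ 1.4  3.  -0.1]
pos [529.6  70.3  29. ] rot [-90.06   0.25  -7.69] t 6.8 w 91.0 F [ 0.7 -0.1  0.5] q [  6.  26. 109.  -0.  46. -76.]
```

View pics/s3.png

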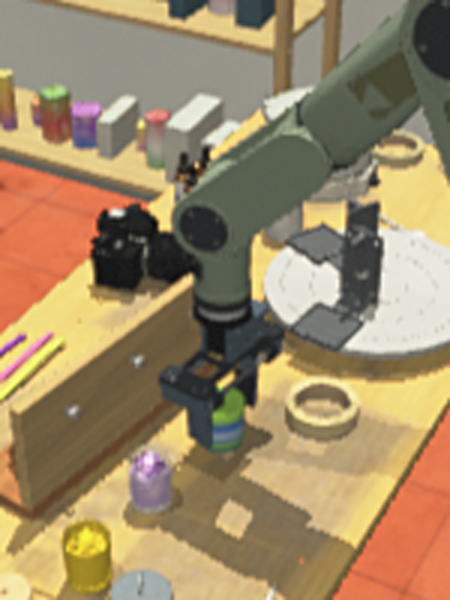

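```bash
python3 -m handwheel '[[0,[0,0,0],[0,0,0]],[0,[0,0,0],[0,0,0]],[0,[0,0,0],[0,0,0]],[0,[0,0,0],[0,0,0]],[0,[0,0,0],[0,0,0]],[0,[0,0,0],[0,0,0]],[0,[0,0,0],[0,0,0]],[0,[0,0,0],[0,0,0]],[0,[0,-15,0],[0,0,0]],[0,[0,-15,0],[0,0,0]]]' 25
python3 -m handwheel '[[0,[-20,0,3],[0,0,0]],[0,[-20,0,3],[0,0,0]],[0,[-20,0,3],[0,0,0]],[0,[-20,0,3],[0,0,0]],[0,[-20,0,3],[0,0,0]],[0,[-12,0,0],[0,0,0]],[0,[0,0,0],[0,0,0]],[0,[0,10,0],[0,0,0]],[0,[0,10,0],[0,0,0]],[0,[0,5,0],[0,0,0]]]'
python3 - <<'E'
from h import *
go([420,100,29],-7.7)
crop("side",180,80,330,280,3,"pics/s4.png")
E
```

```text
time_s: 7.63
ee_pos: [529.7, 70.2, 60.3]
ee_rot: [-90.1, 0.2, -7.7]
force: [-0.1, -0.3, -2.6]
gripper_width: 63.1
time_s: 8.47
ee_pos: [422.9, 100.0, 35.3]
ee_rot: [-90.0, -0.0, -7.7]
force: [-0.3, -0.0, -3.0]
gripper_width: 62.7
turn [0.01 0.01 0.03] shift now [-2.9  6.3 -0.4] shift after turn [-2.9  6.3 -0.4]
pos [422.9 100.   35.3] rot [-9.001e+01 -3.000e-02 -7.690e+00] t 8.5 w 62.7 F [-0.3 -0.  -3. ] q [ 12.  18. 121.  -0.  41. -70.]
```

View pics/s4.png

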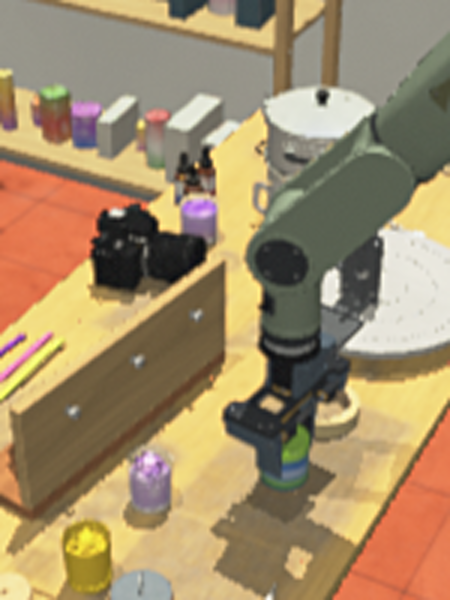

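```bash
python3 -m handwheel '[[0,[0,3,0],[0,0,0]],[0,[0,2,0],[0,0,0]],[0,[0,1,0],[0,0,0]],[0,[0,0,0],[0,0,0]],[1,[0,0,0],[0,0,0]],[1,[0,0,0],[0,0,0]],[1,[0,0,0],[0,0,0]],[1,[0,0,0],[0,0,0]],[1,[0,-20,0],[0,0,0]],[1,[0,-40,0],[0,0,0]]]'
python3 - <<'E'
from h import *
go([543,223,140],-7.7)
E
```

```text
time_s: 9.35
ee_pos: [418.7, 99.5, 87.2]
ee_rot: [-90.2, 0.6, -7.7]
force: [1.1, 0.3, 0.2]
gripper_width: 91.0
turn [ 0.2   0.   -0.56] shift now [106.1 -54.3 138.8] shift after turn [106.6 -52.8 139. ]
pos [418.7  99.5  87.2] rot [-90.2    0.56  -7.7 ] t 9.3 w 91.0 F [1.1 0.3 0.2] q [ 12.  13. 118.   0.  49. -70.]
```

```bash
python3 -m handwheel '[[1,[0,-35,0],[0,0,0]],[1,[0,-15,0],[0,0,0]],[1,[22,0,30],[0,0,0]],[1,[22,0,30],[0,0,0]],[1,[22,0,30],[0,0,0]],[1,[22,0,30],[0,0,0]],[1,[16,0,18],[0,0,0]],[1,[0,0,0],[0,0,0]],[1,[0,0,0],[0,0,0]],[1,[0,0,0],[0,0,0]]]'
python3 - <<'E'
from h import *
go([543,223,30],-7.7)
f=crop("top",140,140,300,280,4,"pics/t5.png"); crop("side",180,80,330,280,3,"pics/s5.png")
for n in("top","side"): print([(round(x['p'],2),x['location']) for x in env.masks_of(n,"candle_jar")])
E
```

```text
time_s: 10.18
ee_pos: [542.6, 222.5, 139.3]
ee_rot: [-90.1, 0.1, -7.7]
force: [-0.2, 0.1, 0.6]
gripper_width: 91.5
turn [ 0.08  0.01 -0.11] shift now [  0.6 109.3   0.7] shift after turn [  0.4 109.3   0.6]
pos [542.6 222.5 139.3] rot [-90.08   0.11  -7.69] t 10.2 w 91.5 F [-0.2  0.1  0.6] q [ 21.  23.  94.  -0.  63. -61.]
[(0.7, [153.7, 199.2])]
[(0.77, [231.1, 241.7]), (0.58, [206.2, 263.8])]
```

View pics/s5.png

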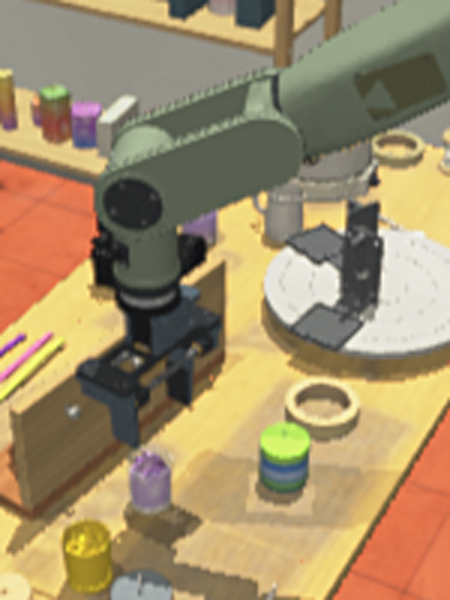

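View pics/t5.png

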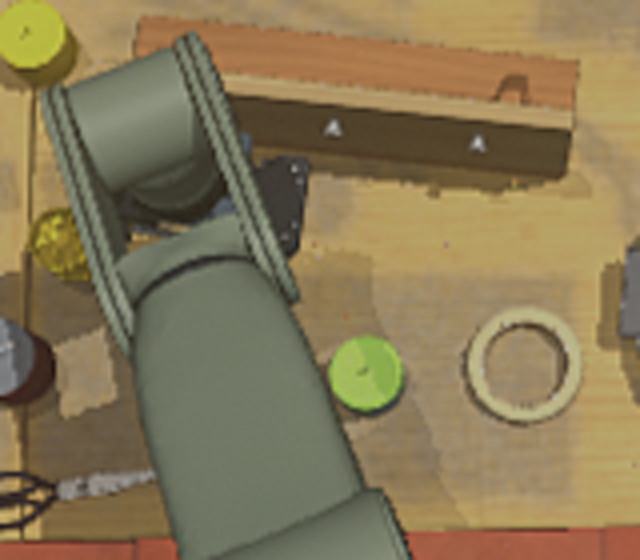

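```bash
python3 -m handwheel '[[1,[0,30,0],[0,0,0]],[1,[0,30,0],[0,0,0]],[1,[0,25,0],[0,0,0]],[1,[0,15,0],[0,0,0]],[1,[0,7,0],[0,0,0]],[1,[0,2,0],[0,0,0]],[1,[0,0,0],[0,0,0]],[1,[0,0,0],[0,0,0]],[1,[0,0,0],[0,0,0]],[1,[0,0,0],[0,0,0]]]'
python3 - <<'E'
from h import *
go([543,223,30],-7.7)
crop("side",200,180,260,280,6,"pics/s6.png")
E
```

```text
time_s: 11.22
ee_pos: [544.3, 223.3, 32.1]
ee_rot: [-89.9, -0.1, -7.7]
force: [0.9, -0.1, 0.6]
gripper_width: 91.4
turn [-0.06  0.    0.12] shift now [-1.2  2.1 -0.5] shift after turn [-1.2  2.1 -0.5]
pos [544.3 223.3  32.1] rot [-89.94  -0.12  -7.7 ] t 11.2 w 91.4 F [ 0.9 -0.1  0.6] q [ 21.  29. 102.   0.  49. -61.]
```

View pics/s6.png

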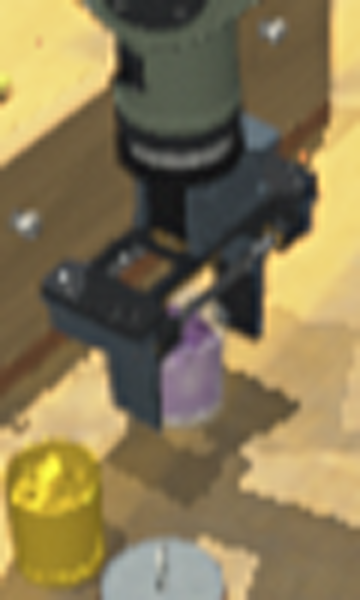

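```bash
python3 -m handwheel '[[0,[0,0,0],[0,0,0]],[0,[0,0,0],[0,0,0]],[0,[0,0,0],[0,0,0]],[0,[0,0,0],[0,0,0]],[0,[0,0,0],[0,0,0]],[0,[0,0,0],[0,0,0]],[0,[0,0,0],[0,0,0]],[0,[0,0,0],[0,0,0]],[0,[0,-15,0],[0,0,0]],[0,[0,-15,0],[0,0,0]]]' 25
python3 -m handwheel '[[0,[-20,0,-2],[0,0,0]],[0,[-20,0,-2],[0,0,0]],[0,[-20,0,-2],[0,0,0]],[0,[-20,0,-2],[0,0,0]],[0,[-20,0,-2],[0,0,0]],[0,[-5,0,0],[0,0,0]],[0,[0,0,0],[0,0,0]],[0,[0,10,0],[0,0,0]],[0,[0,10,0],[0,0,0]],[0,[0,5,0],[0,0,0]]]'
python3 - <<'E'
from h import *
go([543,223,30],-7.7)
E
```

```text
time_s: 12.1
ee_pos: [542.5, 222.7, 60.1]
ee_rot: [-90.1, 0.2, -7.7]
force: [-0.1, -0.3, -1.5]
gripper_width: 56.5
time_s: 12.93
ee_pos: [439.3, 227.4, 35.2]
ee_rot: [-90.0, -0.0, -7.7]
force: [-0.7, 0.0, -1.8]
gripper_width: 56.4
turn [-0.01 -0.    0.03] shift now [103.3   5.3   9.6] shift after turn [103.3   5.2   9.6]
pos [439.3 227.4  35.2] rot [-8.999e+01 -3.000e-02 -7.700e+00] t 12.9 w 56.4 F [-0.7  0.  -1.8] q [ 26.  22. 114.  -0.  44. -56.]
```

```bash
python3 -m handwheel '[[0,[0,3,0],[0,0,0]],[0,[0,2,0],[0,0,0]],[0,[0,1,0],[0,0,0]],[0,[0,0,0],[0,0,0]],[1,[0,0,0],[0,0,0]],[1,[0,0,0],[0,0,0]],[1,[0,0,0],[0,0,0]],[1,[0,0,0],[0,0,0]],[1,[0,-15,0],[0,0,0]],[1,[0,-30,0],[0,0,0]]]'
python3 -m handwheel '[[1,[0,-30,0],[0,0,0]],[1,[0,-40,0],[0,0,0]],[1,[0,-40,0],[0,0,0]],[1,[0,-40,0],[0,0,0]],[0.5,[0,0,-30],[0,0,0]],[0.5,[0,0,-40],[0,0,0]],[0.5,[0,0,-40],[0,0,0]],[0.5,[0,0,-40],[0,0,0]],[0.5,[0,0,0],[0,0,0]],[0.5,[0,0,0],[0,0,0]]]'
python3 - <<'E'
from h import *
go([543,223,30],-7.7)
crop("top",140,80,410,280,2.9,"pics/t7.png")
crop("side",160,110,360,310,3,"pics/s7.png")
E
```

```text
time_s: 13.77
ee_pos: [435.8, 226.1, 72.6]
ee_rot: [-90.3, 0.4, -7.7]
force: [0.4, 0.9, -0.3]
gripper_width: 90.8
time_s: 14.6
ee_pos: [417.8, 77.1, 225.2]
ee_rot: [-90.0, -0.0, -7.9]
force: [0.5, 0.5, 0.2]
gripper_width: 54.0
turn [-0.03 -0.23  0.03] shift now [103.7 195.3 161.7] shift after turn [104.5 195.2 161.3]
pos [417.8  77.1 225.2] rot [-8.997e+01 -3.000e-02 -7.930e+00] t 14.6 w 54.0 F [0.5 0.5 0.2] q [  9.   4. 106.   0.  69. -73.]
```

View pics/t7.png

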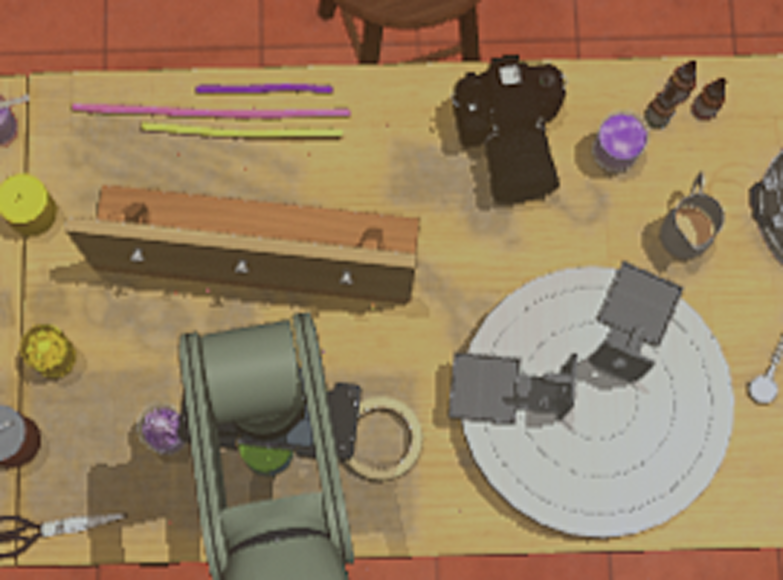

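View pics/s7.png

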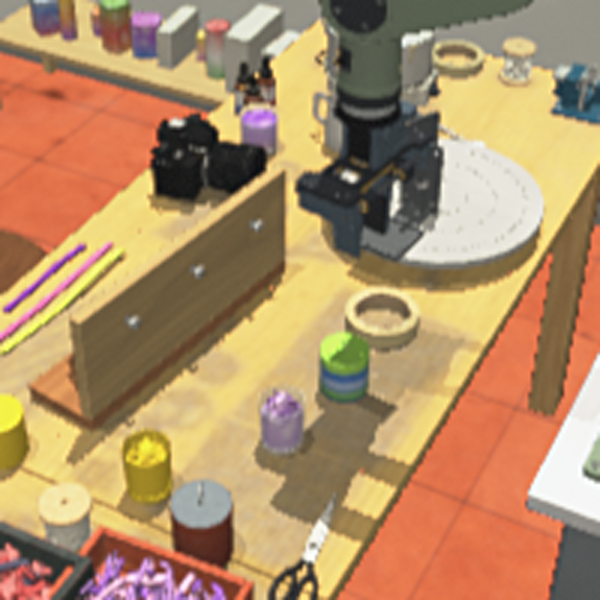

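```bash
python3 - <<'E'
from h import *
f=crop("top",290,160,400,260,7,"pics/t8.png")
crop("side",255,140,350,205,8,"pics/s8.png")
np.set_printoptions(linewidth=250)
print(f.mean(2).astype(int)[214,290:350]); print(f.mean(2).astype(int)[185:215:1,345])
E
```

```text
[113 100 103 104 104  97  94 106 106 108 107 107 107 107 108 111 109 107 107 108 108 108 108 110 109 109 113  76 101 111 111 111 106  83  77  78  79  79  78  79  80  78  71  68 108  78  63  99 159 185 186 186 184 185 187 192 160 149 149 149]
[186 189 194 182 141 162 189 188 185 185 184 184 186 190 189 156  83  57  61  61  62  83 112 163 186 115 118 114 151 192]
```

View pics/t8.png

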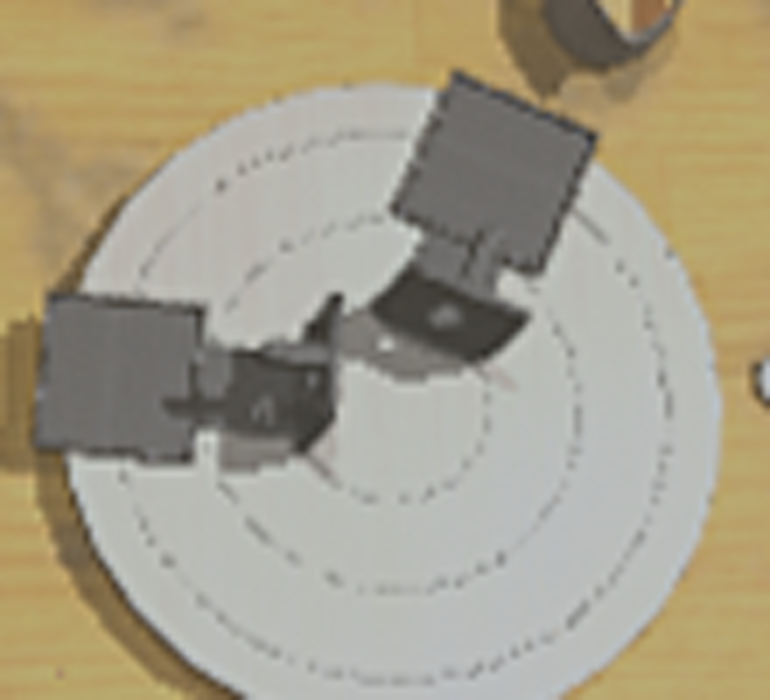

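View pics/s8.png

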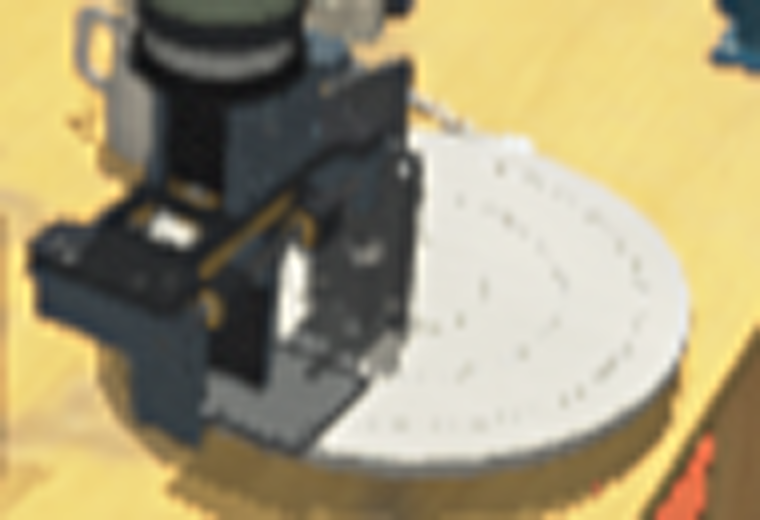

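```bash
cat >> h.py <<'E'
def fit_tray(cs,z0,guess,n="top"):
    """cs: outer lip corners px in order (x-136,y+41),(x-54,y+41),(x-54,y-41),(x-136,y-41)"""
    L=np.array([[-136,41,10],[-54,41,10],[-54,-41,10],[-136,-41,10]],float)
    f=lambda p:(proj(n,(Rz(p[2])@L.T).T+[p[0],p[1],z0])-cs).ravel()
    q=least_squares(f,guess); return q.x,q.fun
BOX=[((-136,-54),(-41,41),(0,10)),((-5,0),(-32,32),(0,120)),((-38,-5),(-5,5),(94,118))]
def wire(n,f,p,z0,u0,v0,u1,v1,s,fn):
    c=cv2.resize(f[v0:v1,u0:u1,::-1],None,fx=s,fy=s,interpolation=cv2.INTER_CUBIC)
    for p in p:
      for b in BOX:
        P=np.array([[x,y,z] for x in b[0] for y in b[1] for z in b[2]],float)
        q=proj(n,(Rz(p[2])@P.T).T+[p[0],p[1],z0]); q=((q-[u0,v0]+.5)*s).astype(int)
        for i in range(8):
            for k in(1,2,4):
                if not i&k: cv2.line(c,tuple(int(a) for a in q[i]),tuple(int(a) for a in q[i|k]),(0,0,255),1)
    cv2.imwrite(fn,c)
E
python3 - <<'E'
from h import *
A=np.array([(33,450),(192,462),(203,308),(48,292)])/7.+[290,160]-.5
B=np.array([(597,135),(543,275),(392,212),(455,72)])/7.+[290,160]-.5
f=env.grab_frame("top"); ps=[]
# y+ side: A yaw~-90: x axis=-y world, y axis=+x world (up in image)
for c,g in((A[[3,2,1,0]],[450,-250,-1.57]),(B[[0,1,2,3]],[480,-260,2.6])):
    p,r=fit_tray(c,45,g); print(p.round(1),np.degrees(p[2]).round(1),r.round(1)); ps.append(p)
wire("top",f,ps,45,290,160,400,260,7,"pics/w1.png")
wire("side",env.grab_frame("side"),ps,45,255,140,350,205,8,"pics/w2.png")
E
```

```text
[ 474.7 -261.3   -1.7] -96.8 [-0.5 -0.2  0.4 -0.3  0.3  0.5 -0.2  0. ]
[ 501.6 -323.3    2.7] 154.4 [ 0.6 -0.2 -0.2  0.3 -0.   0.1 -0.4 -0.2]
```

View pics/w1.png

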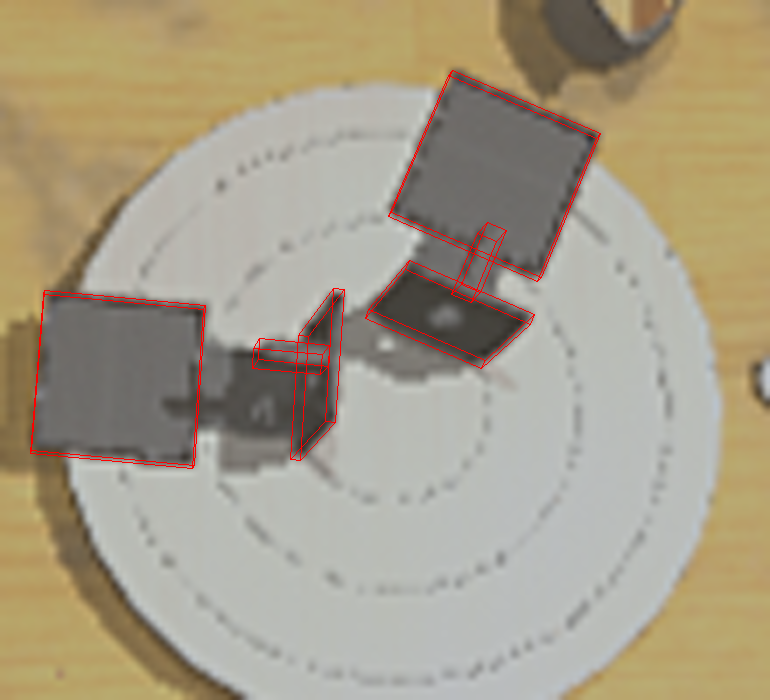

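```bash
python3 -m handwheel '[[0.5,[0,0,0],[0,6.8,0]],[0.5,[0,0,0],[0,6.8,0]],[0.5,[0,0,0],[0,6.8,0]],[0.5,[0,0,0],[0,6.8,0]],[0.5,[0,0,0],[0,6.8,0]],[0.5,[0,0,0],[0,6.8,0]],[0.5,[0,0,0],[0,6.8,0]],[0.5,[0,0,0],[0,6.8,0]],[0.5,[0,0,0],[0,6.8,0]],[0.5,[0,0,0],[0,6.8,0]]]'
python3 -m handwheel '[[0.5,[0,0,0],[0,6.8,0]],[0.5,[0,0,0],[0,6.8,0]],[0.5,[0,0,0],[0,6.8,0]],[0.5,[0,0,0],[0,0,0]],[0.5,[0,0,0],[0,0,0]],[0.5,[0,0,0],[0,0,0]],[0.5,[0,0,0],[0,0,0]],[0.5,[0,0,0],[0,0,0]],[0.5,[0,0,0],[0,0,0]],[0.5,[0,0,0],[0,0,0]]]'
python3 - <<'E'
from h import *
go([477.7,-236.5,200],-96.8)
E
```

```text
time_s: 15.73
ee_pos: [418.2, 79.5, 224.8]
ee_rot: [-90.0, 0.0, -75.9]
force: [0.0, -0.3, -0.5]
gripper_width: 45.7
time_s: 16.57
ee_pos: [418.1, 78.6, 225.0]
ee_rot: [-90.0, -0.0, -96.1]
force: [-0.5, 0.1, 0.3]
gripper_width: 45.1
turn [0.   0.73 0.  ] shift now [307.   25.   92.6] shift after turn [305.8  25.   96.5]
pos [418.1  78.6 225. ] rot [-90.    -0.   -96.07] t 16.6 w 45.1 F [-0.5  0.1  0.3] q [  9.   4. 106.  -0.  69.  15.]
```

```bash
python3 -m handwheel '[[0.5,[0,0,0],[0,0.7,0]],[0.5,[34,2,10.7],[0,0,0]],[0.5,[34,2,10.7],[0,0,0]],[0.5,[34,2,10.7],[0,0,0]],[0.5,[34,2,10.7],[0,0,0]],[0.5,[34,2,10.7],[0,0,0]],[0.5,[34,2,10.7],[0,0,0]],[0.5,[34,2,10.7],[0,0,0]],[0.5,[34,2,10.7],[0,0,0]],[0.5,[34,2,10.7],[0,0,0]]]'
python3 -m handwheel '[[0.5,[0,0,0],[0,0,0]],[0.5,[0,0,0],[0,0,0]],[0.5,[0,0,0],[0,0,0]],[0.5,[0,0,0],[0,0,0]],[0.5,[0,0,0],[0,0,0]],[0.5,[0,0,0],[0,0,0]],[0.5,[0,0,0],[0,0,0]],[0.5,[0,0,0],[0,0,0]],[0.5,[0,0,0],[0,0,0]],[0.5,[0,0,0],[0,0,0]]]'
python3 - <<'E'
from h import *
go([477.7,-236.5,134],-96.8)
crop("side",240,90,370,200,6,"pics/s9.png")
crop("top",290,160,400,260,7,"pics/t9.png")
E
```

```text
time_s: 17.4
ee_pos: [477.5, -238.6, 206.8]
ee_rot: [-90.0, 0.0, -96.8]
force: [1.2, 1.2, -0.0]
gripper_width: 45.5
time_s: 18.23
ee_pos: [477.5, -236.5, 207.0]
ee_rot: [-90.0, -0.0, -96.8]
force: [0.1, 0.5, -0.7]
gripper_width: 45.7
turn [-0.    0.02  0.  ] shift now [-0.  73.   0.2] shift after turn [-0.  73.   0.2]
pos [ 477.5 -236.5  207. ] rot [-90.    -0.   -96.78] t 18.2 w 45.7 F [ 0.1  0.5 -0.7] q [-28.  15.  96.  -0.  69. -21.]
```

View pics/s9.png

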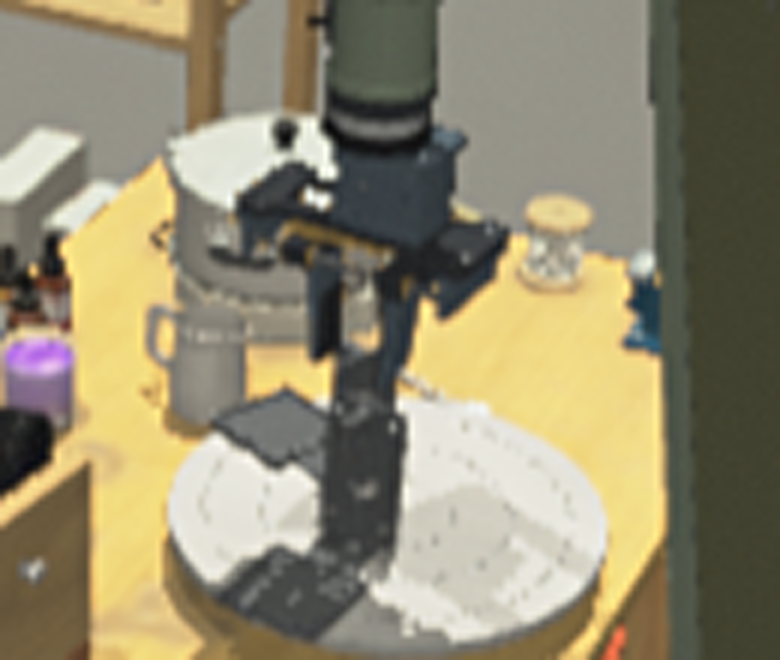

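```bash
python3 -m handwheel '[[0.5,[0,12,0],[0,0,0]],[0.5,[0,12,0],[0,0,0]],[0.5,[0,12,0],[0,0,0]],[0.5,[0,12,0],[0,0,0]],[0.5,[0,10,0],[0,0,0]],[0.5,[0,8,0],[0,0,0]],[0.5,[0,5,0],[0,0,0]],[0.5,[0,2,0],[0,0,0]],[0.5,[0,0,0],[0,0,0]],[0.5,[0,0,0],[0,0,0]]]'
python3 - <<'E'
from h import *
go([477.7,-236.5,134],-96.8)
crop("side",260,110,350,200,7,"pics/s10.png")
E
```

```text
time_s: 19.17
ee_pos: [477.8, -236.8, 134.4]
ee_rot: [-90.0, -0.0, -96.8]
force: [0.0, -0.3, 0.5]
gripper_width: 45.5
turn [-0.04  0.01  0.02] shift now [-0.3  0.4 -0.1] shift after turn [-0.3  0.4 -0.1]
pos [ 477.8 -236.8  134.4] rot [-8.996e+01 -2.000e-02 -9.679e+01] t 19.2 w 45.5 F [ 0.  -0.3  0.5] q [-28.  18. 102.  -0.  60. -21.]
```

View pics/s10.png

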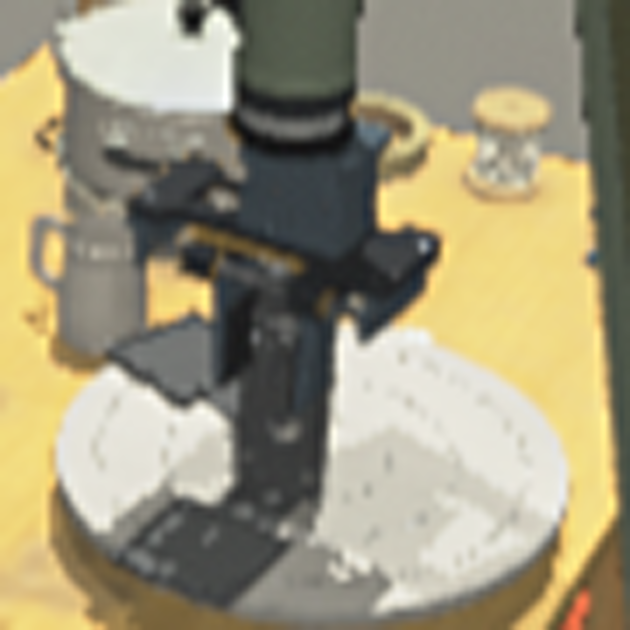

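```bash
python3 -m handwheel '[[0,[0,0,0],[0,0,0]],[0,[0,0,0],[0,0,0]],[0,[0,0,0],[0,0,0]],[0,[0,0,0],[0,0,0]],[0,[0,0,0],[0,0,0]],[0,[0,0,0],[0,0,0]],[0,[0,0,0],[0,0,0]],[0,[0,0,0],[0,0,0]],[0,[0,0,0],[0,0,0]],[0,[0,-10,0],[0,0,0]]]' 55
python3 -m handwheel '[[0,[0,-10,0],[0,0,0]],[0,[0,-15,0],[0,0,0]],[0,[0,-20,0],[0,0,0]],[0,[0,-25,0],[0,0,0]],[0,[0,-25,0],[0,0,0]],[0,[0,-25,0],[0,0,0]],[0,[0,-20,0],[0,0,0]],[0,[0,0,0],[0,0,0]],[0,[0,0,0],[0,0,0]],[0,[0,0,0],[0,0,0]]]'
python3 - <<'E'
from h import *
print(b2w([[-25,125,215],[-25,-125,215],[-60,125,215]]).round(1))
go(b2w([-90,125,290])[0],-7.7)
crop("side",240,50,370,200,5,"pics/s11.png")
crop("top",290,160,400,260,7,"pics/t11.png")
E
```

```text
time_s: 20.05
ee_pos: [476.0, -235.9, 142.2]
ee_rot: [-90.3, 0.1, -96.8]
force: [0.3, 0.7, -3.3]
gripper_width: 10.1
time_s: 20.88
ee_pos: [476.7, -236.3, 282.8]
ee_rot: [-90.1, 0.0, -96.8]
force: [-0.7, -0.2, -3.2]
gripper_width: 9.7
[[630.7 245.5 215. ]
 [597.   -2.2 215. ]
 [596.  250.2 215. ]]
turn [ 6.000e-02 -8.909e+01 -1.300e-01] shift now [-497.7   -6.9   30.8] shift after turn [ 23.   -7.2 498.1]
pos [ 476.7 -236.3  282.8] rot [-9.012e+01  4.000e-02 -9.680e+01] t 20.9 w 9.7 F [-0.7 -0.2 -3.2] q [-28.  12.  88.  -0.  80. -21.]
```

View pics/s11.png

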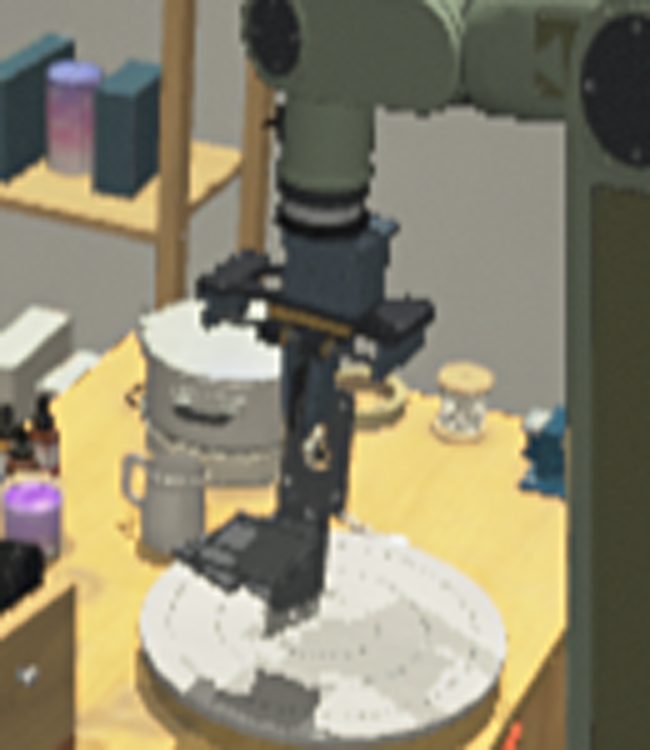

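View pics/t11.png

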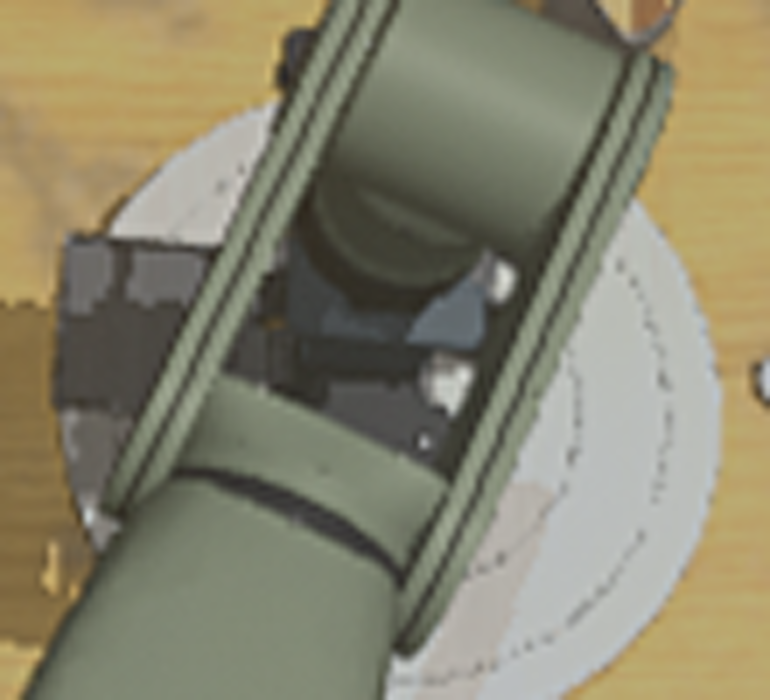

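```bash
python3 -m handwheel '[[0,[0,0,0],[0,-4,0]],[0,[0,0,0],[0,-6.5,0]],[0,[0,0,0],[0,-6.5,0]],[0,[0,0,0],[0,-6.5,0]],[0,[0,0,0],[0,-6.5,0]],[0,[0,0,0],[0,-6.5,0]],[0,[0,0,0],[0,-6.5,0]],[0,[0,0,0],[0,-6.5,0]],[0,[0,0,0],[0,-6.5,0]],[0,[0,0,0],[0,-6.5,0]]]'
python3 -m handwheel '[[0,[0,0,0],[0,-6.5,0]],[0,[0,0,0],[0,-6.5,0]],[0,[0,0,0],[0,-6.5,0]],[0,[0,0,0],[0,-4,0]],[0,[0,0,10],[0,-3.1,0]],[0,[1,0,20],[0,0,0]],[0,[1,0,30],[0,0,0]],[0,[2,0,30],[0,0,0]],[0,[2,0,30],[0,0,0]],[0,[2,0,30],[0,0,0]]]'
python3 -m handwheel '[[0,[1,0,35],[0,0,0]],[0,[1,0,35],[0,0,0]],[0,[2,0,35],[0,0,0]],[0,[2,0,35],[0,0,0]],[0,[2,0,35],[0,0,0]],[0,[1,0,35],[0,0,0]],[0,[1,0,35],[0,0,0]],[0,[1,0,35],[0,0,0]],[0,[1,0,35],[0,0,0]],[0,[1,0,30],[0,0,0]]]'
python3 - <<'E'
from h import *
go(b2w([-90,125,290])[0],-7.7)
E
```

```text
time_s: 21.82
ee_pos: [477.0, -236.4, 282.4]
ee_rot: [-90.0, 0.2, -34.0]
force: [-0.9, -0.0, -2.7]
gripper_width: 9.9
time_s: 22.65
ee_pos: [505.5, -87.8, 282.5]
ee_rot: [-90.0, 0.2, -7.7]
force: [1.3, -0.5, -3.0]
gripper_width: 9.4
time_s: 23.48
ee_pos: [564.6, 253.2, 282.1]
ee_rot: [-90.1, 0.2, -7.6]
force: [1.6, -0.3, -3.1]
gripper_width: 9.6
turn [ 0.06  0.06 -0.16] shift now [ 1.5 -7.9  1.2] shift after turn [ 1.5 -7.9  1.3]
pos [564.6 253.2 282.1] rot [-90.06   0.16  -7.64] t 23.5 w 9.6 F [ 1.6 -0.3 -3.1] q [ 23.  21.  76.   0.  83. -59.]
```

```bash
python3 -m handwheel '[[0,[2,20,1],[0,0,0]],[0,[0,30,0],[0,0,0]],[0,[0,30,0],[0,0,0]],[0,[0,20,0],[0,0,0]],[0,[0,10,0],[0,0,0]],[0,[0,4,0],[0,0,0]],[0,[0,0,0],[0,0,0]],[0,[0,0,0],[0,0,0]],[0,[0,0,0],[0,0,0]],[0,[0,0,0],[0,0,0]]]'
python3 - <<'E'
from h import *
go(b2w([-25,125,167.5])[0],-7.7)
s=env.state(); p=np.array(s['ee_pos'])
o=p+Rz(np.radians(-7.7))@[25,0,-89.]
pp=[[o[0],o[1],np.radians(-7.7)]]
wire("side",env.grab_frame("side"),pp,o[2],160,130,280,280,5,"pics/w3.png")
wire("top",env.grab_frame("top"),pp,o[2],150,140,260,240,7,"pics/w4.png")
E
```

```text
time_s: 24.32
ee_pos: [568.0, 252.0, 171.5]
ee_rot: [-89.9, -0.1, -7.7]
force: [0.3, -0.1, -2.8]
gripper_width: 9.6
turn [-0.09  0.    0.14] shift now [62.9  4.2  2. ] shift after turn [62.9  4.   2. ]
pos [568.  252.  171.5] rot [-89.91  -0.14  -7.7 ] t 24.3 w 9.6 F [ 0.3 -0.1 -2.8] q [ 23.  24.  87.   0.  69. -59.]
```

View pics/w3.png

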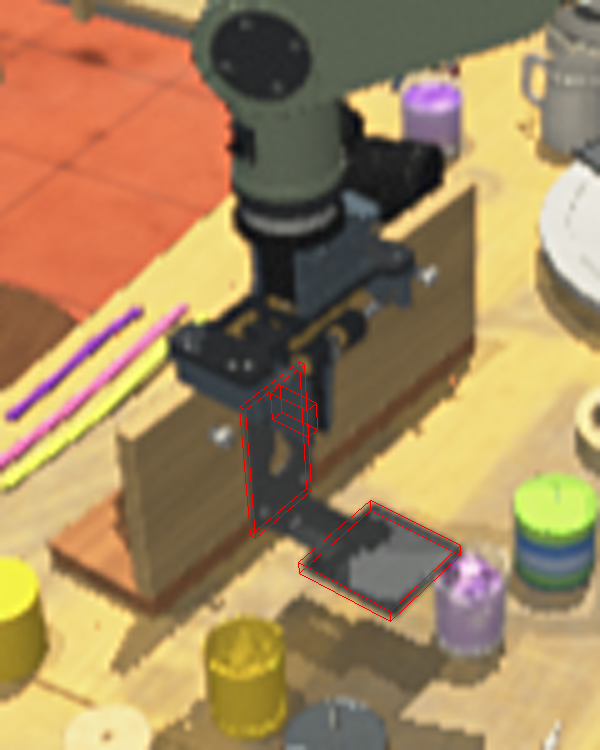

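View pics/w4.png

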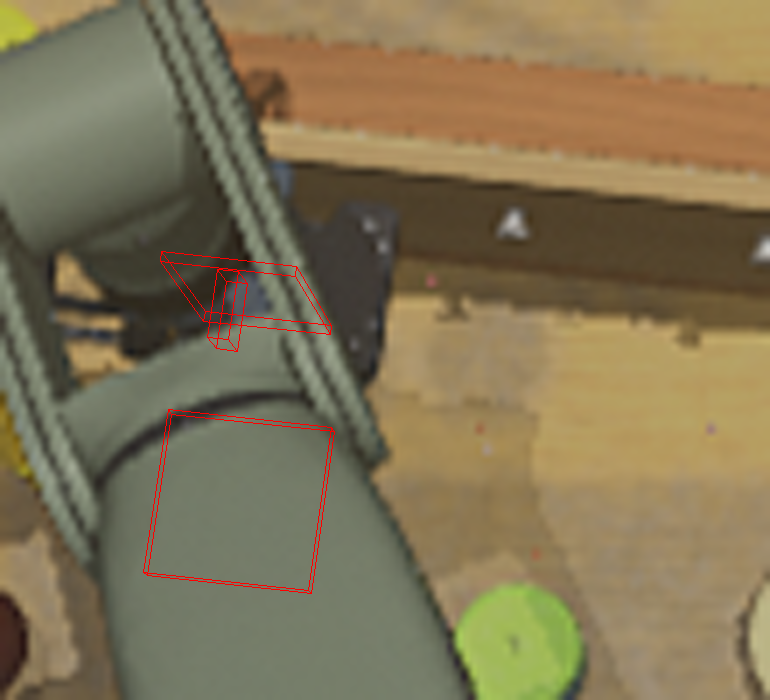

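```bash
python3 -m handwheel '[[0,[0,2,1],[0,0,0]],[0,[5,2,1],[0,0,0]],[0,[10,0,0],[0,0,0]],[0,[10,0,0],[0,0,0]],[0,[8,0,0],[0,0,0]],[0,[5,0,0],[0,0,0]],[0,[2,0,0],[0,0,0]],[0,[0,0,0],[0,0,0]],[0,[0,0,0],[0,0,0]],[0,[0,0,0],[0,0,0]]]'
python3 - <<'E'
from h import *
go(b2w([-25,125,167.5])[0],-7.7)
s=env.state(); p=np.array(s['ee_pos'])
o=p+Rz(np.radians(-7.7))@[25,0,-89.]
pp=[[o[0],o[1],np.radians(-7.7)]]
f=env.grab_frame("side")
crop("side",180,180,240,260,8,"pics/s12.png",f)
wire("side",f,pp,o[2],180,180,240,260,8,"pics/w5.png")
E
```

```text
time_s: 25.25
ee_pos: [606.8, 248.3, 165.9]
ee_rot: [-90.0, 0.0, -7.7]
force: [-0.2, -0.4, -2.3]
gripper_width: 9.6
turn [ 0.01  0.01 -0.03] shift now [24.  -1.6  0.4] shift after turn [24.  -1.6  0.4]
pos [606.8 248.3 165.9] rot [-9.001e+01  3.000e-02 -7.690e+00] t 25.2 w 9.6 F [-0.2 -0.4 -2.3] q [ 21.  27.  82.   0.  70. -61.]
```

View pics/s12.png

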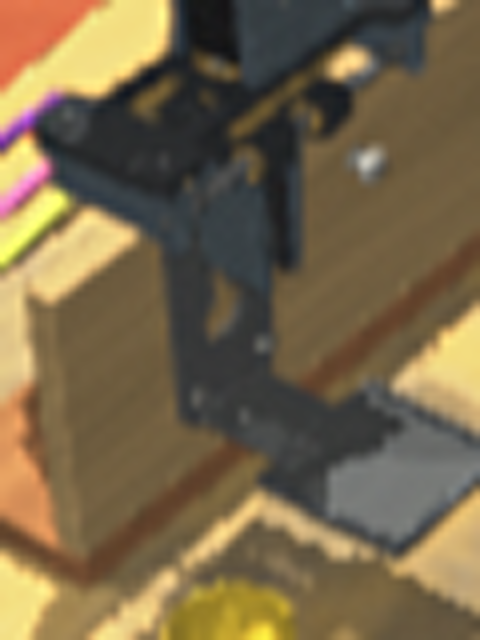

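View pics/w5.png

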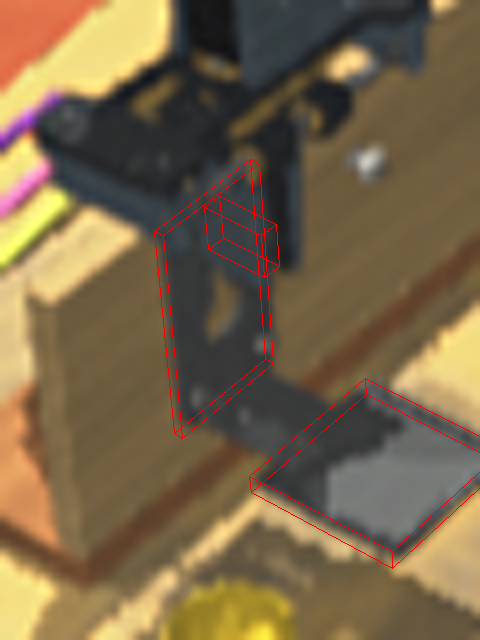

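```bash
python3 -m handwheel '[[0,[2,0,0],[0,0,0]],[0,[2,0,0],[0,0,0]],[0,[2,0,0],[0,0,0]],[0,[2,0,0],[0,0,0]],[0,[2,0,0],[0,0,0]],[0,[2,0,0],[0,0,0]],[0,[0,0,0],[0,0,0]],[0,[0,0,0],[0,0,0]],[0,[0,0,0],[0,0,0]],[0,[0,0,0],[0,0,0]]]'
python3 - <<'E'
from h import *
go(b2w([-25,125,167.5])[0],-7.7)
s=env.state(); p=np.array(s['ee_pos'])
o=p+Rz(np.radians(-7.7))@[25,0,-89.]
pp=[[o[0],o[1],np.radians(-7.7)]]
f=env.grab_frame("side")
wire("side",f,pp,o[2],180,180,240,260,8,"pics/w6.png")
f=f.copy()
crop("side",180,180,240,260,8,"pics/s13.png",f)
E
```

```text
time_s: 26.13
ee_pos: [618.9, 246.7, 165.9]
ee_rot: [-90.0, 0.0, -7.7]
force: [-0.4, 0.1, -3.0]
gripper_width: 9.7
turn [ 0.    0.01 -0.01] shift now [11.8 -1.6  0.4] shift after turn [11.8 -1.6  0.4]
pos [618.9 246.7 165.9] rot [-9.00e+01  1.00e-02 -7.69e+00] t 26.1 w 9.7 F [-0.4  0.1 -3. ] q [ 21.  28.  81.   0.  71. -62.]
```

View pics/w6.png

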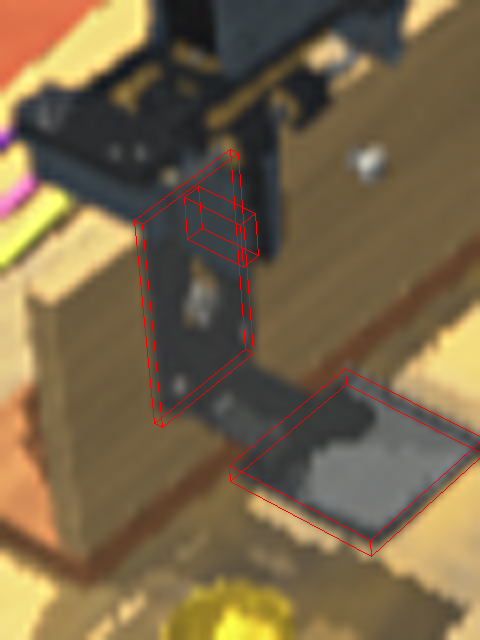

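View pics/s13.png

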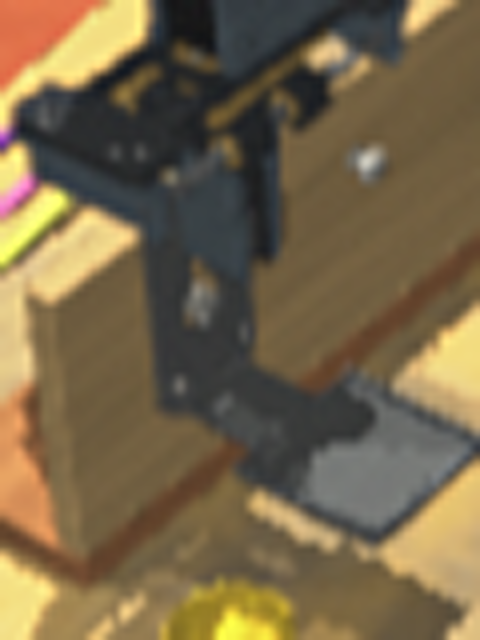

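```bash
python3 - <<'E'
from h import *
f=env.grab_frame("side")
s=env.state(); p=np.array(s['ee_pos'])
yaw=np.radians(-7.7)
o=p+Rz(yaw)@[25,0,-89.]
def P(L): return proj("side",(Rz(yaw)@np.array(L,float).T).T+o)
obs=np.array([[375,540],[245,462],[480,448],[352,375]])/8+[180,180]-.5
pred=P([[-136,41,10],[-54,41,10],[-136,-41,10],[-54,-41,10]])
print(obs-pred); d=np.median(obs-pred,axis=0)
# world vertical px/mm
print(P([[-95,0,0],[-95,0,10],[-85,0,0],[-95,10,0]]))
u0,v0,u1,v1,S=192,205,222,235,20
c=cv2.resize(f[v0:v1,u0:u1,::-1],None,fx=S,fy=S,interpolation=cv2.INTER_CUBIC)
th=np.linspace(0,6.28,40)
for x,col in((-5,(0,0,255)),(0,(255,0,0))):
    q=P([[x,13*np.cos(t),52+13*np.sin(t)] for t in th])+d
    cv2.polylines(c,[((q-[u0,v0]+.5)*S).astype(np.int32)],True,col,1)
q=P([[-5,5.5,60],[-5,5.5,84],[-5,-5.5,84],[-5,-5.5,60]])+d
cv2.polylines(c,[((q-[u0,v0]+.5)*S).astype(np.int32)],True,(0,255,0),1)
# screw head front predicted with side-only board pose
B=np.array([639.9,115.1,0]);by=-0.1398
q=proj("side",(Rz(by)@np.array([[-14,125+8*np.cos(t),130.5+8*np.sin(t)] for t in th]).T).T+B)
cv2.polylines(c,[((q-[u0,v0]+.5)*S).astype(np.int32)],True,(255,255,0),1)
cv2.imwrite("pics/h1.png",c)
E
```

```text
[[ 0.57878441 -0.03967321]
 [ 1.99051274 -0.39018134]
 [-0.52847959  1.21088878]
 [ 0.86340252  0.86295848]]
[[224.27757254 237.98160172]
 [224.1693746  235.95541164]
 [222.15470339 236.87605993]
 [222.52518815 239.50670317]]
```

View pics/h1.png

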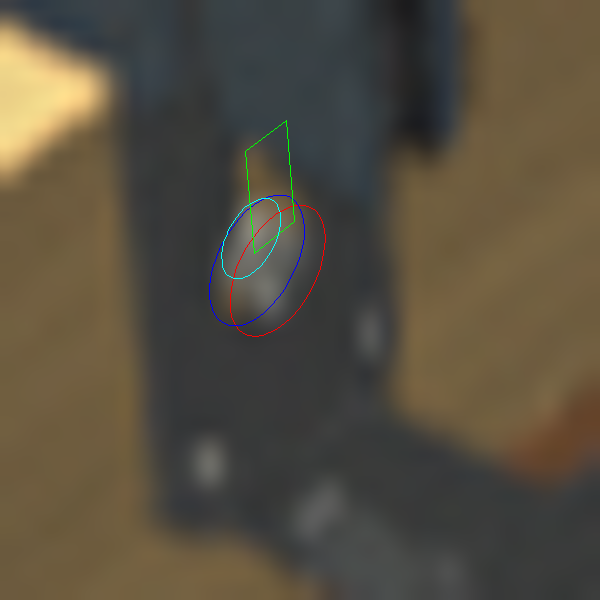

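```bash
python3 -m handwheel '[[0,[1,0,0],[0,0,0]],[0,[1,0,0],[0,0,0]],[0,[1,0,0],[0,0,0]],[0,[1,0,0],[0,0,0]],[0,[0,0,0],[0,0,0]],[0,[0,0,0],[0,0,0]],[0,[0,0,0],[0,0,0]],[0,[0,0,0],[0,0,0]],[0,[0,0,0],[0,0,0]],[0,[0,0,0],[0,0,0]]]'
python3 -m handwheel '[[0,[1,0,0],[0,0,0]],[0,[1,0,0],[0,0,0]],[0,[1,0,0],[0,0,0]],[0,[0,0,0],[0,0,0]],[0,[0,0,0],[0,0,0]],[0,[0,0,0],[0,0,0]],[0,[0,0,0],[0,0,0]],[0,[0,0,0],[0,0,0]],[0,[0,0,0],[0,0,0]],[0,[0,0,0],[0,0,0]]]'
python3 - <<'E'
from h import *
go(b2w([-25,125,167.5])[0],-7.7); print(env.state()['torque'])
crop("side",180,180,240,260,8,"pics/s14.png")
E
```

```text
time_s: 27.07
ee_pos: [623.0, 246.2, 165.9]
ee_rot: [-90.0, 0.0, -7.7]
force: [-1.1, 0.1, -2.9]
gripper_width: 9.7
time_s: 27.9
ee_pos: [625.6, 245.8, 165.8]
ee_rot: [-90.0, 0.0, -7.7]
force: [-2.0, 0.8, -3.2]
gripper_width: 9.8
turn [ 0.01  0.   -0.05] shift now [ 5.  -1.7  0.4] shift after turn [ 5.  -1.7  0.4]
pos [625.6 245.8 165.8] rot [-9.001e+01  5.000e-02 -7.700e+00] t 27.9 w 9.8 F [-2.   0.8 -3.2] q [ 20.  29.  80.   0.  71. -62.]
[ 0.17086954  0.46157452 -0.03933335]
```

View pics/s14.png

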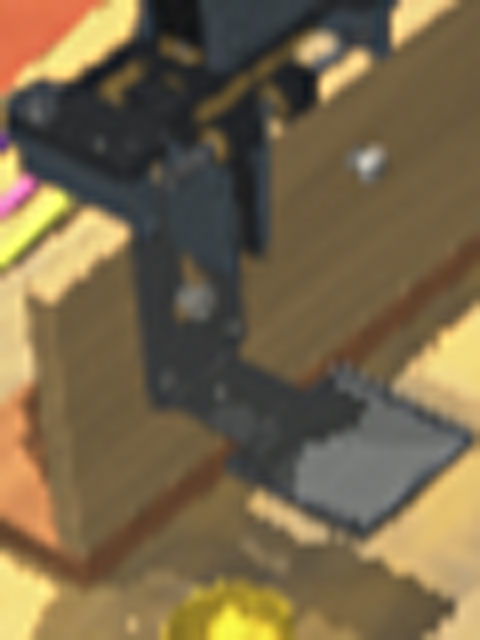

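```bash
python3 -m handwheel '[[0,[1,0,0],[0,0,0]],[0,[1,0,0],[0,0,0]],[0,[0,0,0],[0,0,0]],[0,[0,0,0],[0,0,0]],[0,[0,0,0],[0,0,0]],[0,[0,0,0],[0,0,0]],[0,[0,0,0],[0,0,0]],[0,[0,0,0],[0,0,0]],[0,[0,0,0],[0,0,0]],[0,[0,0,0],[0,0,0]]]'
python3 - <<'E'
from h import *
go(b2w([-25,125,167.5])[0],-7.7); print(env.state()['torque'])
crop("side",185,195,225,235,14,"pics/s15.png")
E
```

```text
time_s: 28.78
ee_pos: [626.2, 245.7, 165.9]
ee_rot: [-90.0, 0.2, -7.7]
force: [-5.8, 1.4, -0.7]
gripper_width: 9.4
turn [ 0.02 -0.   -0.23] shift now [ 4.5 -1.6  0.4] shift after turn [ 4.5 -1.6  0.4]
pos [626.2 245.7 165.9] rot [-90.02   0.23  -7.7 ] t 28.8 w 9.4 F [-5.8  1.4 -0.7] q [ 20.  29.  80.   0.  72. -62.]
[ 0.38007181  1.32730009 -0.02707261]
```

View pics/s15.png

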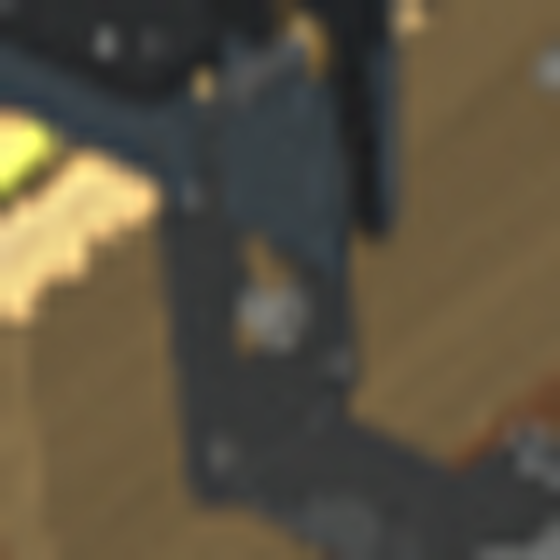

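```bash
python3 -m handwheel '[[0,[-1,0,0],[0,0,0]],[0,[0,2,0],[0,0,0]],[0,[0,2,0],[0,0,0]],[0,[0,2,0],[0,0,0]],[0,[0,2,0],[0,0,0]],[0,[0,2,0],[0,0,0]],[0,[0,0,0],[0,0,0]],[0,[0,0,0],[0,0,0]],[0,[0,0,0],[0,0,0]],[0,[0,0,0],[0,0,0]]]'
python3 -m handwheel '[[0,[0,1,0],[0,0,0]],[0,[0,1,0],[0,0,0]],[0,[0,1,0],[0,0,0]],[0,[0,1,0],[0,0,0]],[0,[0,0,0],[0,0,0]],[0,[0,0,0],[0,0,0]],[0,[0,0,0],[0,0,0]],[0,[0,0,0],[0,0,0]],[0,[0,0,0],[0,0,0]],[0,[0,0,0],[0,0,0]]]'
python3 - <<'E'
from h import *
go(b2w([-25,125,139])[0],-7.7); print(env.state()['torque'])
crop("side",185,195,225,235,14,"pics/s16.png")
E
```

```text
time_s: 29.67
ee_pos: [626.1, 245.6, 155.3]
ee_rot: [-90.0, 0.1, -7.7]
force: [-4.9, 0.4, -3.5]
gripper_width: 9.6
time_s: 30.5
ee_pos: [626.1, 245.7, 151.9]
ee_rot: [-90.0, 0.1, -7.7]
force: [-6.1, 0.7, -0.8]
gripper_width: 9.6
turn [ 0.02  0.   -0.12] shift now [ 4.6 12.9  0.4] shift after turn [ 4.5 12.9  0.4]
pos [626.1 245.7 151.9] rot [-90.02   0.12  -7.7 ] t 30.5 w 9.6 F [-6.1  0.7 -0.8] q [ 20.  29.  81.   0.  70. -62.]
[ 0.23727524  1.31823784 -0.03847255]
```

View pics/s16.png

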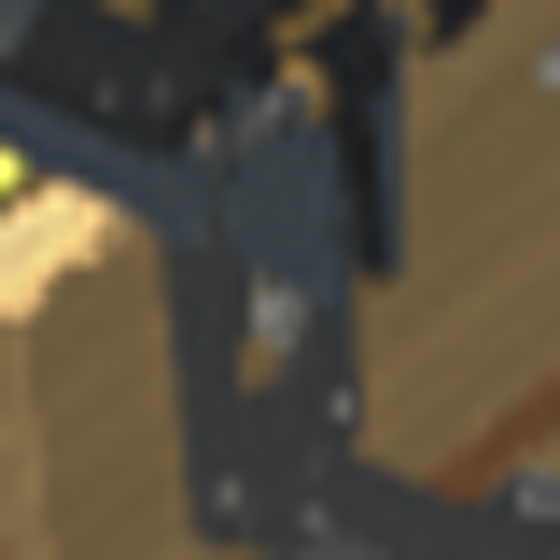

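```bash
python3 -m handwheel '[[0,[-0.5,1,0],[0,0,0]],[0,[0,1,0],[0,0,0]],[0,[0,1,0],[0,0,0]],[0,[0,1,0],[0,0,0]],[0,[0,1,0],[0,0,0]],[0,[0,1,0],[0,0,0]],[0,[0,1,0],[0,0,0]],[0,[0,0,0],[0,0,0]],[0,[0,0,0],[0,0,0]],[0,[0,0,0],[0,0,0]]]'
python3 -m handwheel '[[0,[0,1,0],[0,0,0]],[0,[0,1,0],[0,0,0]],[0,[0,1,0],[0,0,0]],[0,[0,0,0],[0,0,0]],[0,[0,0,0],[0,0,0]],[0,[0,0,0],[0,0,0]],[0,[0,0,0],[0,0,0]],[0,[0,0,0],[0,0,0]],[0,[0,0,0],[0,0,0]],[0,[0,0,0],[0,0,0]]]'
python3 - <<'E'
from h import *
go(b2w([-25,125,139])[0],-7.7); print(env.state()['torque'])
E
```

```text
time_s: 31.38
ee_pos: [626.0, 245.8, 144.9]
ee_rot: [-90.0, 0.1, -7.7]
force: [-5.9, 0.7, -0.1]
gripper_width: 9.5
time_s: 32.22
ee_pos: [626.0, 245.8, 141.9]
ee_rot: [-90.0, 0.1, -7.7]
force: [-4.9, 0.9, -0.4]
gripper_width: 9.7
turn [ 0.01  0.   -0.06] shift now [4.6 2.9 0.4] shift after turn [4.6 2.9 0.4]
pos [626.  245.8 141.9] rot [-9.001e+01  6.000e-02 -7.700e+00] t 32.2 w 9.7 F [-4.9  0.9 -0.4] q [ 20.  30.  82.   0.  69. -62.]
[0.29729894 1.19359042 0.05754856]
```

Continue down until the slot's top rests on the neck.

```bash
python3 -m handwheel '[[0,[0,1,0],[0,0,0]],[0,[0,1,0],[0,0,0]],[0,[0,1,0],[0,0,0]],[0,[0,0,0],[0,0,0]],[0,[0,0,0],[0,0,0]],[0,[0,0,0],[0,0,0]],[0,[0,0,0],[0,0,0]],[0,[0,0,0],[0,0,0]],[0,[0,0,0],[0,0,0]],[0,[0,0,0],[0,0,0]]]'
python3 - <<'E'
from h import *
go(b2w([-25,125,139])[0],-7.7); print(env.state()['torque'])
s=env.state(); p=np.array(s['ee_pos'])
o=b2w([0,125,50])[0]
wire("side",env.grab_frame("side"),[[o[0],o[1],BY]],50,180,180,240,260,8,"pics/w7.png")
E
```

```text
time_s: 33.05
ee_pos: [626.0, 245.8, 139.0]
ee_rot: [-90.0, 0.1, -7.7]
force: [-5.7, 0.8, 0.2]
gripper_width: 9.8
turn [ 0.01  0.   -0.06] shift now [ 4.6 -0.   0.4] shift after turn [ 4.6 -0.   0.4]
pos [626.  245.8 139. ] rot [-9.001e+01  6.000e-02 -7.700e+00] t 33.0 w 9.8 F [-5.7  0.8  0.2] q [ 20.  30.  82.   0.  68. -62.]
[ 0.25621259  1.26918462 -0.06282676]
```

View pics/w7.png

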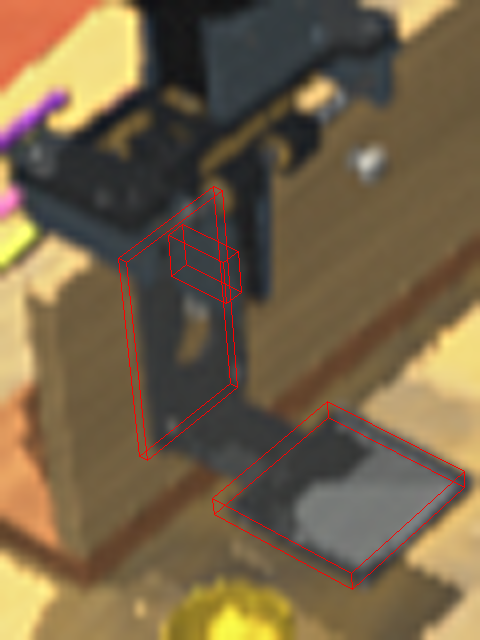

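```bash
python3 -m handwheel '[[0,[0,1,0],[0,0,0]],[0,[0,1,0],[0,0,0]],[0,[0,0,0],[0,0,0]],[0,[0,0,0],[0,0,0]],[0,[0,0,0],[0,0,0]],[0,[0,0,0],[0,0,0]],[0,[0,0,0],[0,0,0]],[0,[0,0,0],[0,0,0]],[0,[0,0,0],[0,0,0]],[0,[0,0,0],[0,0,0]]]'
python3 -m handwheel '[[0,[0,1,0],[0,0,0]],[0,[0,1,0],[0,0,0]],[0,[0,0,0],[0,0,0]],[0,[0,0,0],[0,0,0]],[0,[0,0,0],[0,0,0]],[0,[0,0,0],[0,0,0]],[0,[0,0,0],[0,0,0]],[0,[0,0,0],[0,0,0]],[0,[0,0,0],[0,0,0]],[0,[0,0,0],[0,0,0]]]'
```

```text
time_s: 33.93
ee_pos: [626.1, 245.8, 138.7]
ee_rot: [-90.0, 0.0, -7.7]
force: [-8.3, 0.0, 5.1]
gripper_width: 10.1
time_s: 34.77
ee_pos: [626.1, 245.8, 138.4]
ee_rot: [-89.9, -0.1, -7.7]
force: [-8.8, -1.2, 13.4]
gripper_width: 9.6
```

```bash
python3 -m handwheel '[[0,[0,-2,0],[0,0,0]],[0,[0,0,0],[0,0,0]],[0.4,[0,0,0],[0,0,0]],[0.4,[0,0,0],[0,0,0]],[0.4,[0,0,0],[0,0,0]],[0.4,[0,0,0],[0,0,0]],[0.4,[0,0,0],[0,0,0]],[0.4,[0,-10,0],[0,0,0]],[0.4,[0,-20,0],[0,0,0]],[0.4,[0,-30,0],[0,0,0]]]'
python3 -m handwheel '[[0.4,[0,-35,0],[0,0,0]],[0.4,[0,-35,0],[0,0,0]],[0.4,[-20,0,-30],[0,0,0]],[0.4,[-20,0,-30],[0,0,0]],[0.4,[-20,0,-30],[0,0,0]],[0.4,[-20,0,-30],[0,0,0]],[0.4,[-20,0,-30],[0,0,0]],[0.4,[0,0,-30],[0,0,0]],[0.4,[0,0,-30],[0,0,0]],[0.4,[0,0,0],[0,0,0]]]'
python3 - <<'E'
from h import *
go([500,-320,240],154.4)
o=b2w([0,125,50])[0]
wire("side",env.grab_frame("side"),[[o[0],o[1],BY]],50,180,180,240,260,8,"pics/w8.png")
f=crop("top",140,120,410,280,2.9,"pics/t17.png")
E
```

```text
time_s: 35.6
ee_pos: [625.4, 245.1, 195.4]
ee_rot: [-90.2, 0.3, -7.7]
force: [0.2, -0.0, -0.5]
gripper_width: 36.4
time_s: 36.43
ee_pos: [498.4, 46.8, 268.4]
ee_rot: [-90.1, -0.1, -7.9]
force: [-0.6, 0.7, -0.7]
gripper_width: 36.1
turn [   0.22 -162.31   -0.18] shift now [  52.    29.4 -363.1] shift after turn [-159.9   28.4  330.1]
pos [498.4  46.8 268.4] rot [-90.15  -0.13  -7.91] t 36.4 w 36.1 F [-0.6  0.7 -0.7] q [  4.  10.  93.  -0.  77. -78.]
```

View pics/w8.png

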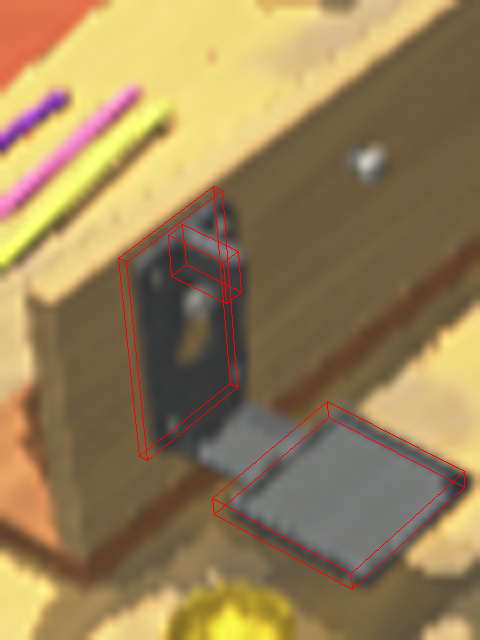

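View pics/t17.png

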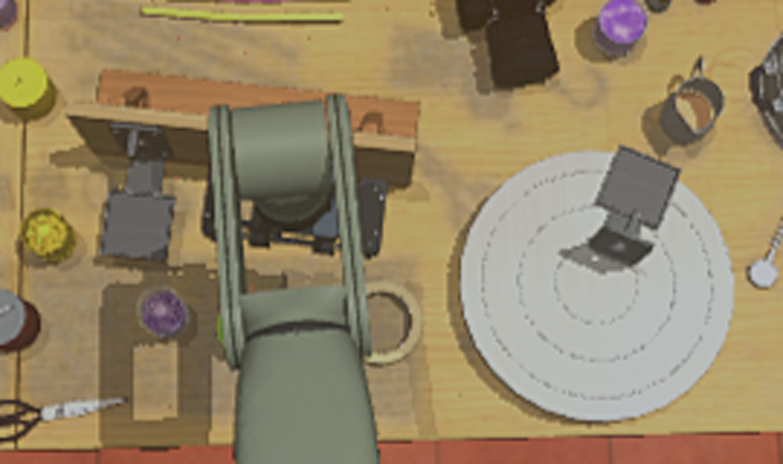

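```bash
python3 - <<'E'
from h import *
f=env.grab_frame("top")
wire("top",f,[[501.6,-323.3,np.radians(154.4)]],45,290,160,400,260,7,"pics/w9.png")
go([524.1,-334.1,225],-25.6)
E
```

```text
turn [-0.06 17.86  0.08] shift now [  76.    42.5 -378.4] shift after turn [ 188.4   42.7 -336.8]
pos [499.7  51.1 267.7] rot [-8.996e+01 -8.000e-02 -7.740e+00] t 36.6 w 36.4 F [-0.3 -0.4  0.4] q [  5.  10.  93.   0.  77. -78.]
```

View pics/w9.png

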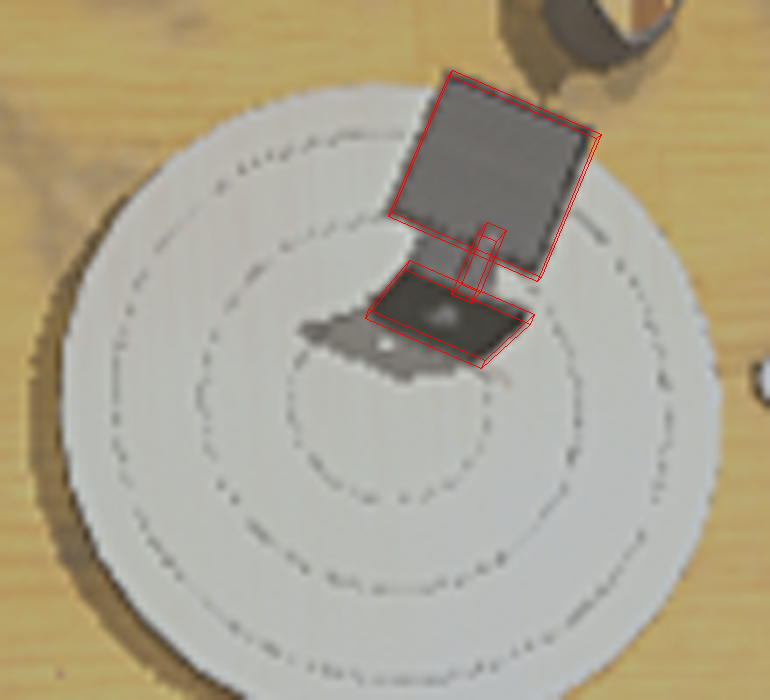

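```bash
python3 -m handwheel '[[0.5,[0,0,0],[0,6,0]],[0.5,[0,0,0],[0,6,0]],[0.5,[0,0,0],[0,5.9,0]],[0.5,[10,0,-20],[0,0,0]],[0.5,[18,0,-31],[0,0,0]],[0.5,[18,0,-31],[0,0,0]],[0.5,[18,0,-31],[0,0,0]],[0.5,[18,0,-31],[0,0,0]],[0.5,[18,0,-31],[0,0,0]],[0.5,[18,0,-31],[0,0,0]]]'
python3 -m handwheel '[[0.5,[18,5,-31],[0,0,0]],[0.5,[18,10,-31],[0,0,0]],[0.5,[18,10,-31],[0,0,0]],[0.5,[18,10,-31],[0,0,0]],[0.5,[0,7,-6],[0,0,0]],[0.5,[0,0,0],[0,0,0]],[0.5,[0,0,0],[0,0,0]],[0.5,[0,0,0],[0,0,0]],[0.5,[0,0,0],[0,0,0]],[0.5,[0,0,0],[0,0,0]]]'
python3 - <<'E'
from h import *
go([525.9,-335,134],-25.6)
crop("side",240,90,370,200,6,"pics/s18.png")
E
```

```text
time_s: 37.42
ee_pos: [517.6, -186.4, 267.1]
ee_rot: [-90.0, -0.0, -25.5]
force: [0.7, 0.3, -0.4]
gripper_width: 45.4
time_s: 38.25
ee_pos: [526.1, -332.8, 226.0]
ee_rot: [-90.0, -0.1, -25.5]
force: [0.3, -0.1, 0.4]
gripper_width: 45.7
turn [-0.    0.11  0.09] shift now [ 0.6 92.  -2. ] shift after turn [ 0.7 92.  -2. ]
pos [ 526.1 -332.8  226. ] rot [-90.    -0.09 -25.49] t 38.2 w 45.7 F [ 0.3 -0.1  0.4] q [-33.  22.  82.   0.  76. -98.]
```

View pics/s18.png

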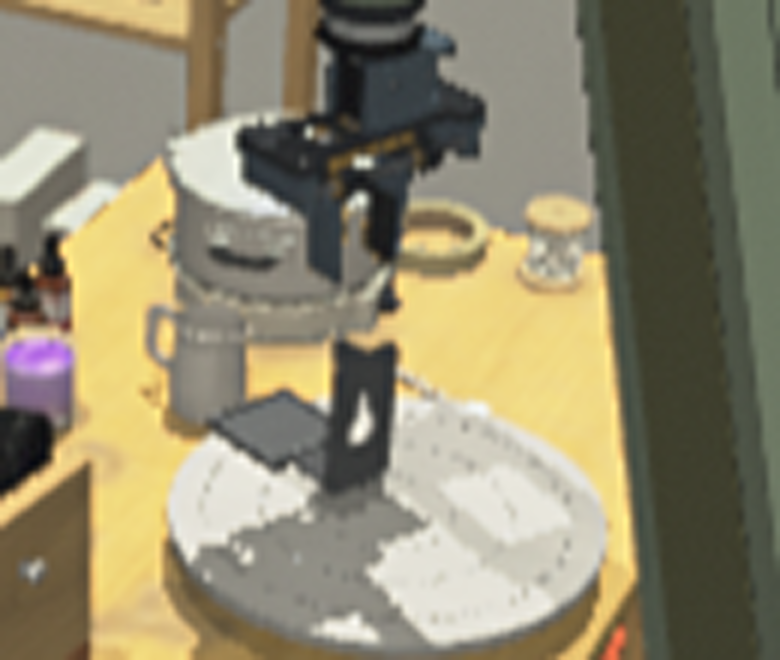

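```bash
python3 -m handwheel '[[0.5,[0,15,-2],[0,0,0]],[0.5,[0,15,0],[0,0,0]],[0.5,[0,15,0],[0,0,0]],[0.5,[0,15,0],[0,0,0]],[0.5,[0,12,0],[0,0,0]],[0.5,[0,10,0],[0,0,0]],[0.5,[0,7,0],[0,0,0]],[0.5,[0,3,0],[0,0,0]],[0.5,[0,0,0],[0,0,0]],[0.5,[0,0,0],[0,0,0]]]'
python3 - <<'E'
from h import *
go([525.9,-335,134],-25.6)
crop("side",260,110,350,200,7,"pics/s19.png")
E
```

```text
time_s: 39.13
ee_pos: [525.0, -336.1, 133.5]
ee_rot: [-90.0, -0.1, -25.6]
force: [0.3, 0.7, -0.2]
gripper_width: 45.6
turn [0.01 0.01 0.06] shift now [ 0.4 -0.5  1.4] shift after turn [ 0.4 -0.5  1.4]
pos [ 525.  -336.1  133.5] rot [-9.001e+01 -6.000e-02 -2.559e+01] t 39.1 w 45.6 F [ 0.3  0.7 -0.2] q [-34.  26.  90.  -0.  64. -98.]
```

View pics/s19.png

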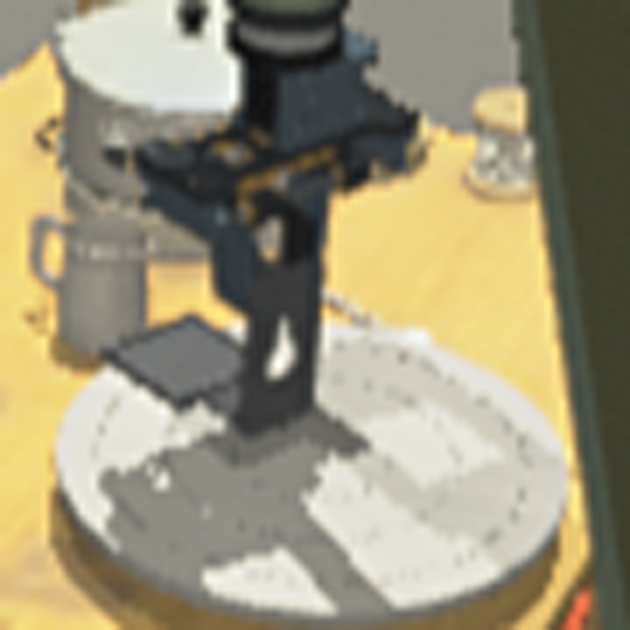

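```bash
python3 -m handwheel '[[0,[0,0,0],[0,0,0]],[0,[0,0,0],[0,0,0]],[0,[0,0,0],[0,0,0]],[0,[0,0,0],[0,0,0]],[0,[0,0,0],[0,0,0]],[0,[0,0,0],[0,0,0]],[0,[0,0,0],[0,0,0]],[0,[0,0,0],[0,0,0]],[0,[0,0,0],[0,0,0]],[0,[0,-10,0],[0,0,0]]]' 55
python3 -m handwheel '[[0,[0,-10,0],[0,0,0]],[0,[0,-15,0],[0,0,0]],[0,[0,-20,0],[0,0,0]],[0,[0,-25,0],[0,0,0]],[0,[0,-25,0],[0,0,0]],[0,[0,-25,0],[0,0,0]],[0,[0,-20,0],[0,0,0]],[0,[0,0,0],[0,0,0]],[0,[0,0,0],[0,0,0]],[0,[0,0,0],[0,0,0]]]'
python3 - <<'E'
from h import *
go(b2w([-95,-125,283])[0],172.3)
crop("side",240,50,370,200,5,"pics/s20.png")
E
```

```text
time_s: 40.02
ee_pos: [523.3, -335.0, 140.9]
ee_rot: [-89.9, 0.3, -25.6]
force: [-1.3, 0.2, -2.7]
gripper_width: 9.6
time_s: 40.85
ee_pos: [524.0, -335.5, 281.8]
ee_rot: [-90.0, 0.1, -25.6]
force: [-0.6, -0.5, -2.6]
gripper_width: 9.2
turn [ 1.700e-01  1.621e+02 -6.000e-02] shift now [-144.8   -0.8  310.6] shift after turn [  42.3   -1.2 -340.1]
pos [ 524.  -335.5  281.8] rot [-89.98   0.13 -25.6 ] t 40.9 w 9.2 F [-0.6 -0.5 -2.6] q [-34.  21.  76.   0.  83. -98.]
```

View pics/s20.png

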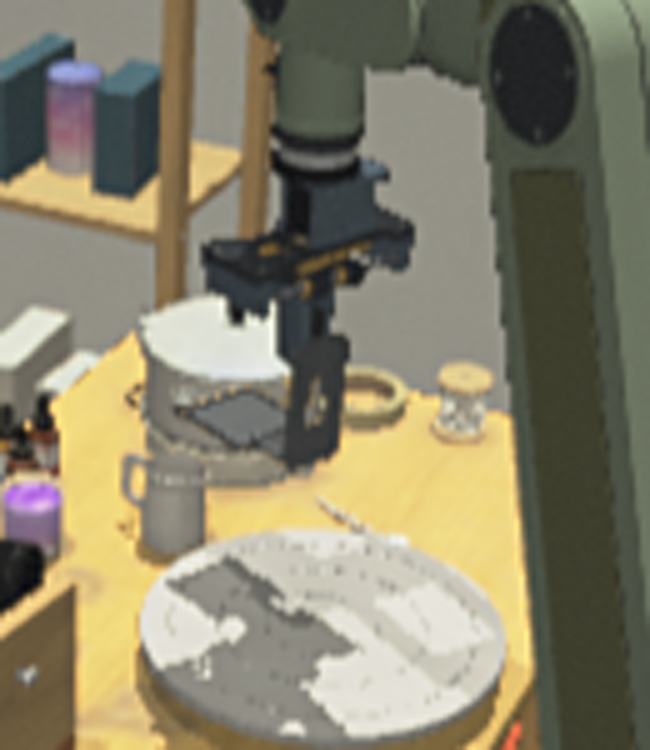

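```bash
python3 -m handwheel '[[0,[-6,0,15],[0,0,0]],[0,[-12,0,25],[0,0,0]],[0,[-12,0,25],[0,0,0]],[0,[-12,0,25],[0,0,0]],[0,[-12,0,25],[0,0,0]],[0,[-12,0,25],[0,0,0]],[0,[-6,0,15],[0,0,0]],[0,[0,0,0],[0,4,0]],[0,[0,0,0],[0,6.5,0]],[0,[0,0,0],[0,6.5,0]]]'
python3 -m handwheel '[[0,[0,0,0],[0,6.5,0]],[0,[0,0,0],[0,6.5,0]],[0,[0,0,0],[0,6.5,0]],[0,[0,0,0],[0,6.5,0]],[0,[0,0,0],[0,6.5,0]],[0,[0,0,0],[0,6.5,0]],[0,[0,0,0],[0,6.5,0]],[0,[0,0,0],[0,6.5,0]],[0,[0,0,0],[0,6.5,0]],[0,[0,0,0],[0,6.5,0]]]'
python3 -m handwheel '[[0,[0,0,0],[0,6.5,0]],[0,[0,0,0],[0,6.5,0]],[0,[0,0,0],[0,6.5,0]],[0,[0,0,0],[0,6.5,0]],[0,[0,0,0],[0,6.5,0]],[0,[0,0,0],[0,6.5,0]],[0,[0,0,0],[0,6.5,0]],[0,[0,0,0],[0,6.5,0]],[0,[0,0,0],[0,6.5,0]],[0,[0,0,0],[0,6.5,0]]]'
python3 - <<'E'
from h import *
go(b2w([-95,-125,283])[0],172.3)
E
```

```text
time_s: 41.73
ee_pos: [525.9, -163.4, 281.6]
ee_rot: [-90.0, 0.2, -42.8]
force: [-0.2, 0.6, -3.2]
gripper_width: 9.5
time_s: 42.57
ee_pos: [525.8, -164.0, 281.5]
ee_rot: [-90.2, 0.0, -107.9]
force: [0.4, 0.1, -3.7]
gripper_width: 9.5
time_s: 43.4
ee_pos: [525.8, -164.0, 281.5]
ee_rot: [-90.1, -0.1, -172.9]
force: [-0.5, -0.1, -2.7]
gripper_width: 9.7
turn [ 0.08 14.8   0.16] shift now [ -22.9   -1.3 -169.6] shift after turn [  21.2   -1.5 -169.9]
pos [ 525.8 -164.   281.5] rot [-9.010e+01 -1.500e-01 -1.729e+02] t 43.4 w 9.7 F [-0.5 -0.1 -2.7] q [-19.  14.  86.   0.  80.  64.]
```

```bash
python3 -m handwheel '[[0,[0,0,0],[0,5,0]],[0,[0,0,0],[0,5,0]],[0,[0,0,0],[0,4.8,0]],[0,[2,0,-20],[0,0,0]],[0,[3,0,-30],[0,0,0]],[0,[4,0,-30],[0,0,0]],[0,[4,0,-30],[0,0,0]],[0,[4,0,-30],[0,0,0]],[0,[4,0,-20],[0,0,0]],[0,[0,0,-10],[0,0,0]]]'
python3 -m handwheel '[[0,[0,20,0],[0,0,0]],[0,[0,25,0],[0,0,0]],[0,[0,25,0],[0,0,0]],[0,[0,20,0],[0,0,0]],[0,[0,15,0],[0,0,0]],[0,[0,8,0],[0,0,0]],[0,[0,0,0],[0,0,0]],[0,[0,0,0],[0,0,0]],[0,[0,0,0],[0,0,0]],[0,[0,0,0],[0,0,0]]]'
python3 - <<'E'
from h import *
go(b2w([-27,-125,167.5])[0],172.3)
s=env.state(); p=np.array(s['ee_pos']); yw=np.radians(s['ee_rot'][2]-180)
o=p+Rz(yw)@[27,0,-88.5]
pp=[[o[0],o[1],yw]]
wire("side",env.grab_frame("side"),pp,o[2],200,130,320,250,6,"pics/w10.png")
E
```

```text
time_s: 44.23
ee_pos: [526.1, 9.4, 281.8]
ee_rot: [-90.1, -0.2, 172.8]
force: [-0.7, -0.1, -3.3]
gripper_width: 9.9
time_s: 45.07
ee_pos: [528.5, 6.2, 171.2]
ee_rot: [-90.0, 0.1, 172.6]
force: [-0.1, 0.2, -3.2]
gripper_width: 9.8
turn [ 0.02  0.3  -0.14] shift now [-67.    3.8  -0.5] shift after turn [-67.    3.7  -0.9]
pos [528.5   6.2 171.2] rot [-9.001e+01  1.400e-01  1.726e+02] t 45.1 w 9.8 F [-0.1  0.2 -3.2] q [ -1.  16. 100.  -0.  64.  97.]
```

View pics/w10.png

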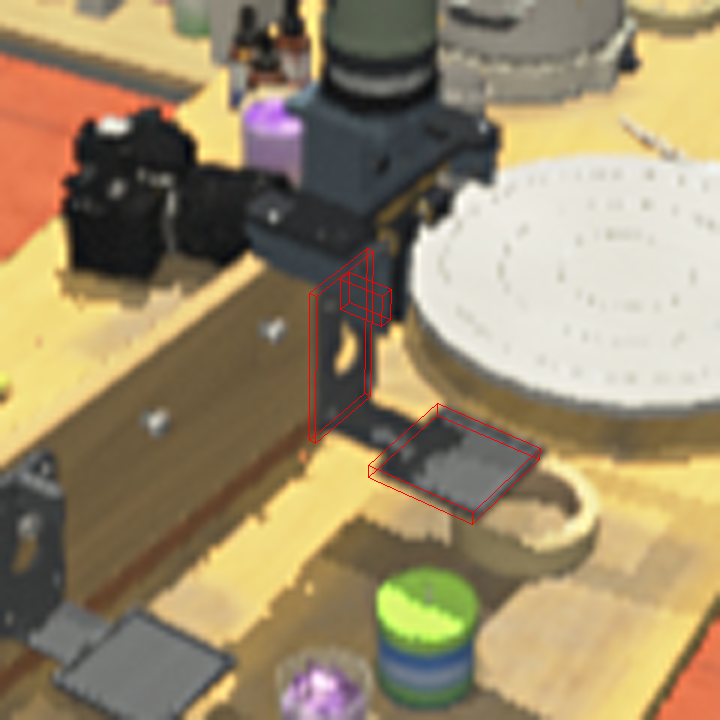

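```bash
python3 -m handwheel '[[0,[0,2,0],[0,0.3,0]],[0,[-5,2,-0.8],[0,0,0]],[0,[-10,0,0],[0,0,0]],[0,[-10,0,0],[0,0,0]],[0,[-10,0,0],[0,0,0]],[0,[-8,0,0],[0,0,0]],[0,[-2,0,0],[0,0,0]],[0,[0,0,0],[0,0,0]],[0,[0,0,0],[0,0,0]],[0,[0,0,0],[0,0,0]]]'
python3 -m handwheel '[[0,[-2,0,0],[0,0,0]],[0,[-2,0,0],[0,0,0]],[0,[-2,0,0],[0,0,0]],[0,[-2,0,0],[0,0,0]],[0,[0,0,0],[0,0,0]],[0,[0,0,0],[0,0,0]],[0,[0,0,0],[0,0,0]],[0,[0,0,0],[0,0,0]],[0,[0,0,0],[0,0,0]],[0,[0,0,0],[0,0,0]]]'
python3 - <<'E'
from h import *
go(b2w([-27,-125,167.5])[0],172.3); print(env.state()['torque'])
crop("side",220,155,270,215,10,"pics/s21.png")
E
```

```text
time_s: 45.95
ee_pos: [571.9, 1.1, 165.8]
ee_rot: [-90.0, -0.0, 172.3]
force: [-0.3, 0.3, -3.7]
gripper_width: 9.6
time_s: 46.78
ee_pos: [580.2, -0.0, 166.0]
ee_rot: [-90.0, -0.0, 172.3]
force: [-0.3, -0.1, -2.8]
gripper_width: 9.5
turn [-0.    0.01  0.  ] shift now [-14.9  -1.5  -0.1] shift after turn [-14.9  -1.5  -0.1]
pos [580.2  -0.  166. ] rot [-90.    -0.   172.31] t 46.8 w 9.5 F [-0.3 -0.1 -2.8] q [-1. 21. 93. -0. 66. 97.]
[ 0.02903095  0.00410691 -0.03387582]
```

View pics/s21.png

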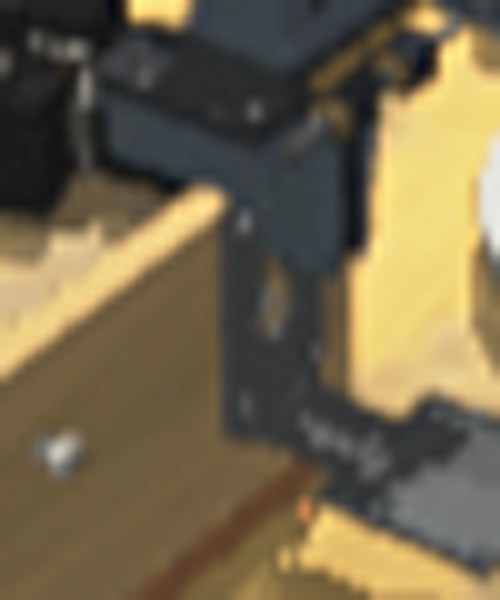

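```bash
python3 -m handwheel '[[0,[-1,0,0],[0,0,0]],[0,[-1,0,0],[0,0,0]],[0,[-1,0,0],[0,0,0]],[0,[-1,0,0],[0,0,0]],[0,[0,0,0],[0,0,0]],[0,[0,0,0],[0,0,0]],[0,[0,0,0],[0,0,0]],[0,[0,0,0],[0,0,0]],[0,[0,0,0],[0,0,0]],[0,[0,0,0],[0,0,0]]]'
python3 -m handwheel '[[0,[-1,0,0],[0,0,0]],[0,[-1,0,0],[0,0,0]],[0,[-1,0,0],[0,0,0]],[0,[-1,0,0],[0,0,0]],[0,[0,0,0],[0,0,0]],[0,[0,0,0],[0,0,0]],[0,[0,0,0],[0,0,0]],[0,[0,0,0],[0,0,0]],[0,[0,0,0],[0,0,0]],[0,[0,0,0],[0,0,0]]]'
python3 - <<'E'
from h import *
go(b2w([-27,-125,167.5])[0],172.3); print(env.state()['torque'])
crop("side",220,155,270,215,10,"pics/s22.png")
E
```

```text
time_s: 47.67
ee_pos: [584.2, -0.6, 166.0]
ee_rot: [-90.0, -0.0, 172.3]
force: [0.4, -0.5, -2.3]
gripper_width: 10.0
time_s: 48.5
ee_pos: [588.2, -1.1, 166.0]
ee_rot: [-90.0, -0.0, 172.3]
force: [0.1, 0.9, -2.9]
gripper_width: 9.4
turn [0.   0.01 0.  ] shift now [-6.9 -1.5 -0.1] shift after turn [-6.9 -1.5 -0.1]
pos [588.2  -1.1 166. ] rot [-90.    -0.   172.31] t 48.5 w 9.4 F [ 0.1  0.9 -2.9] q [-1. 21. 92.  0. 66. 96.]
[ 0.03615743  0.00213219 -0.0426491 ]
```

View pics/s22.png

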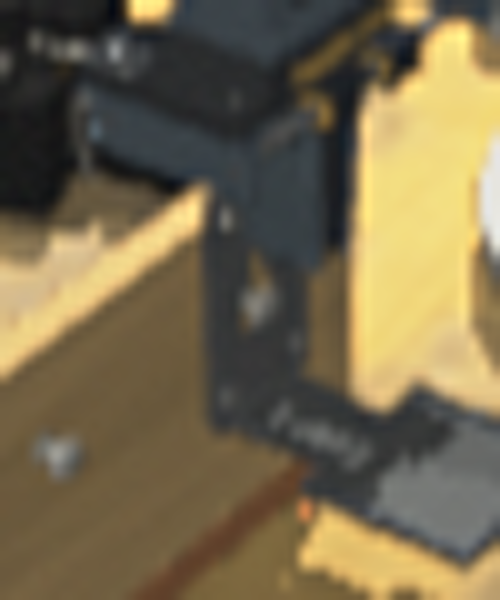

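```bash
python3 -m handwheel '[[0,[-1,0,0],[0,0,0]],[0,[-1,0,0],[0,0,0]],[0,[-1,0,0],[0,0,0]],[0,[0,0,0],[0,0,0]],[0,[0,0,0],[0,0,0]],[0,[0,0,0],[0,0,0]],[0,[0,0,0],[0,0,0]],[0,[0,0,0],[0,0,0]],[0,[0,0,0],[0,0,0]],[0,[0,0,0],[0,0,0]]]'
python3 -m handwheel '[[0,[-1,0,0],[0,0,0]],[0,[-1,0,0],[0,0,0]],[0,[0,0,0],[0,0,0]],[0,[0,0,0],[0,0,0]],[0,[0,0,0],[0,0,0]],[0,[0,0,0],[0,0,0]],[0,[0,0,0],[0,0,0]],[0,[0,0,0],[0,0,0]],[0,[0,0,0],[0,0,0]],[0,[0,0,0],[0,0,0]]]'
python3 - <<'E'
from h import *
go(b2w([-27,-125,167.5])[0],172.3); print(env.state()['torque'])
crop("side",220,155,270,215,10,"pics/s23.png")
E
```

```text
time_s: 49.38
ee_pos: [591.2, -1.5, 165.9]
ee_rot: [-90.0, -0.0, 172.3]
force: [-0.4, -0.1, -2.9]
gripper_width: 9.6
time_s: 50.22
ee_pos: [592.6, -1.7, 165.8]
ee_rot: [-90.0, -0.1, 172.3]
force: [-3.8, 0.8, -1.0]
gripper_width: 9.7
turn [-0.    0.01  0.09] shift now [-2.4 -1.7 -0.1] shift after turn [-2.4 -1.7 -0.1]
pos [592.6  -1.7 165.8] rot [-9.0000e+01 -9.0000e-02  1.7231e+02] t 50.2 w 9.7 F [-3.8  0.8 -1. ] q [-1. 22. 91.  0. 67. 96.]
[ 0.23303258  1.12520964 -0.05756978]
```

View pics/s23.png

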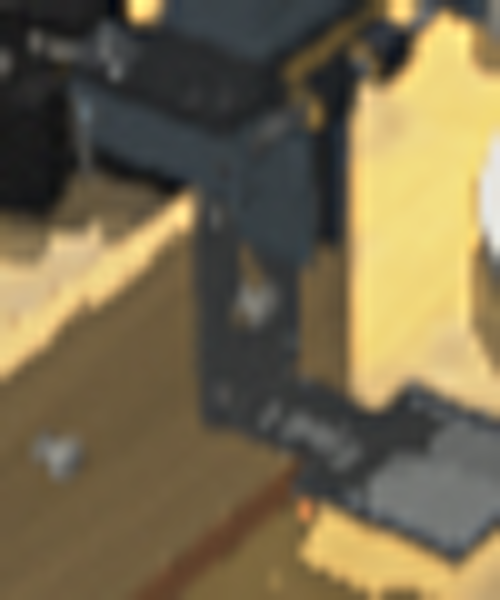

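```bash
python3 -m handwheel '[[0,[1,0,0],[0,0,0]],[0,[0,2,0],[0,0,0]],[0,[0,2,0],[0,0,0]],[0,[0,2,0],[0,0,0]],[0,[0,2,0],[0,0,0]],[0,[0,2,0],[0,0,0]],[0,[0,0,0],[0,0,0]],[0,[0,0,0],[0,0,0]],[0,[0,0,0],[0,0,0]],[0,[0,0,0],[0,0,0]]]'
python3 -m handwheel '[[0,[0,1,0],[0,0,0]],[0,[0,1,0],[0,0,0]],[0,[0,1,0],[0,0,0]],[0,[0,1,0],[0,0,0]],[0,[0,0,0],[0,0,0]],[0,[0,0,0],[0,0,0]],[0,[0,0,0],[0,0,0]],[0,[0,0,0],[0,0,0]],[0,[0,0,0],[0,0,0]],[0,[0,0,0],[0,0,0]]]'
python3 - <<'E'
from h import *
go(b2w([-27,-125,139])[0],172.3); print(env.state()['torque'])
crop("side",220,155,270,215,10,"pics/s24.png")
E
```

```text
time_s: 51.1
ee_pos: [592.3, -1.7, 155.7]
ee_rot: [-90.0, -0.0, 172.3]
force: [-2.5, -0.2, -3.7]
gripper_width: 9.7
time_s: 51.93
ee_pos: [592.2, -1.7, 151.9]
ee_rot: [-90.0, 0.0, 172.3]
force: [-3.5, -0.4, -3.1]
gripper_width: 10.0
turn [-0.    0.01 -0.  ] shift now [-2.8 12.9 -0.1] shift after turn [-2.8 12.9 -0.1]
pos [592.2  -1.7 151.9] rot [-90.     0.   172.31] t 51.9 w 10.0 F [-3.5 -0.4 -3.1] q [-1. 22. 93. -0. 65. 96.]
[ 0.08552864  0.61072068 -0.05506458]
```

View pics/s24.png

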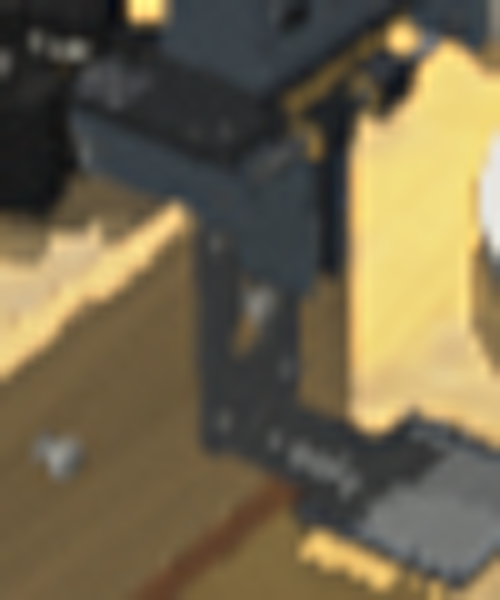

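```bash
python3 -m handwheel '[[0,[0,1,0],[0,0,0]],[0,[0,1,0],[0,0,0]],[0,[0,1,0],[0,0,0]],[0,[0,1,0],[0,0,0]],[0,[0,1,0],[0,0,0]],[0,[0,1,0],[0,0,0]],[0,[0,1,0],[0,0,0]],[0,[0,0,0],[0,0,0]],[0,[0,0,0],[0,0,0]],[0,[0,0,0],[0,0,0]]]'
python3 -m handwheel '[[0,[0,1,0],[0,0,0]],[0,[0,1,0],[0,0,0]],[0,[0,1,0],[0,0,0]],[0,[0,1,0],[0,0,0]],[0,[0,0,0],[0,0,0]],[0,[0,0,0],[0,0,0]],[0,[0,0,0],[0,0,0]],[0,[0,0,0],[0,0,0]],[0,[0,0,0],[0,0,0]],[0,[0,0,0],[0,0,0]]]'
python3 -m handwheel '[[0,[0,1,0],[0,0,0]],[0,[0,1,0],[0,0,0]],[0,[0,0,0],[0,0,0]],[0,[0,0,0],[0,0,0]],[0,[0,0,0],[0,0,0]],[0,[0,0,0],[0,0,0]],[0,[0,0,0],[0,0,0]],[0,[0,0,0],[0,0,0]],[0,[0,0,0],[0,0,0]],[0,[0,0,0],[0,0,0]]]'
```

```text
time_s: 52.82
ee_pos: [592.2, -1.7, 144.7]
ee_rot: [-90.0, -0.0, 172.3]
force: [-2.1, -0.3, -3.7]
gripper_width: 10.0
time_s: 53.65
ee_pos: [592.2, -1.6, 140.8]
ee_rot: [-90.0, -0.0, 172.3]
force: [-2.2, -0.7, -4.7]
gripper_width: 9.6
time_s: 54.48
ee_pos: [592.2, -1.7, 138.9]
ee_rot: [-90.0, -0.0, 172.3]
force: [-1.5, 0.2, -2.2]
gripper_width: 9.8
```

```bash
python3 -m handwheel '[[0,[0,1,0],[0,0,0]],[0,[0,1,0],[0,0,0]],[0,[0,1,0],[0,0,0]],[0,[0,0,0],[0,0,0]],[0,[0,0,0],[0,0,0]],[0,[0,0,0],[0,0,0]],[0,[0,0,0],[0,0,0]],[0,[0,0,0],[0,0,0]],[0,[0,0,0],[0,0,0]],[0,[0,0,0],[0,0,0]]]'
```

```text
time_s: 55.32
ee_pos: [592.3, -1.6, 137.3]
ee_rot: [-90.0, 0.1, 172.3]
force: [-4.4, 1.2, 4.8]
gripper_width: 9.5
```

Resting on the neck. Release and retreat upward.

```bash
python3 -m handwheel '[[0,[0,-1,0],[0,0,0]],[0,[0,0,0],[0,0,0]],[0.4,[0,0,0],[0,0,0]],[0.4,[0,0,0],[0,0,0]],[0.4,[0,0,0],[0,0,0]],[0.4,[0,0,0],[0,0,0]],[0.4,[0,0,0],[0,0,0]],[0.4,[0,-10,0],[0,0,0]],[0.4,[0,-20,0],[0,0,0]],[0.4,[0,-30,0],[0,0,0]]]'
python3 -m handwheel '[[0.8,[0,-30,0],[0,0,0]],[1,[0,-30,0],[0,0,0]],[1,[20,0,-20],[0,0,0]],[1,[30,0,-25],[0,0,0]],[1,[30,0,-25],[0,0,0]],[1,[30,0,-25],[0,0,0]],[1,[0,0,-30],[0,0,0]],[1,[0,0,-30],[0,0,0]],[1,[0,0,-30],[0,0,0]],[1,[0,0,0],[0,0,0]]]'
python3 - <<'E'
from h import *
go([420,100,150],172.3)
crop("side",170,130,330,280,5,"pics/s25.png")
f=crop("top",140,140,300,270,5,"pics/t25.png")
E
```

```text
time_s: 56.15
ee_pos: [590.7, -1.6, 195.8]
ee_rot: [-90.0, -0.3, 172.3]
force: [0.5, 0.8, 0.6]
gripper_width: 36.6
time_s: 56.98
ee_pos: [508.5, 201.1, 257.7]
ee_rot: [-90.2, 0.1, 172.5]
force: [-0.7, 0.3, -0.1]
gripper_width: 91.0
turn [ 0.21  0.24 -0.09] shift now [ 74.9 107.2 112.1] shift after turn [ 74.2 107.7 112. ]
pos [508.5 201.1 257.7] rot [-9.0210e+01  1.0000e-01  1.7254e+02] t 57.0 w 91.0 F [-0.7  0.3 -0.1] q [ 20.  14.  89.   0.  77. 118.]
```

View pics/s25.png

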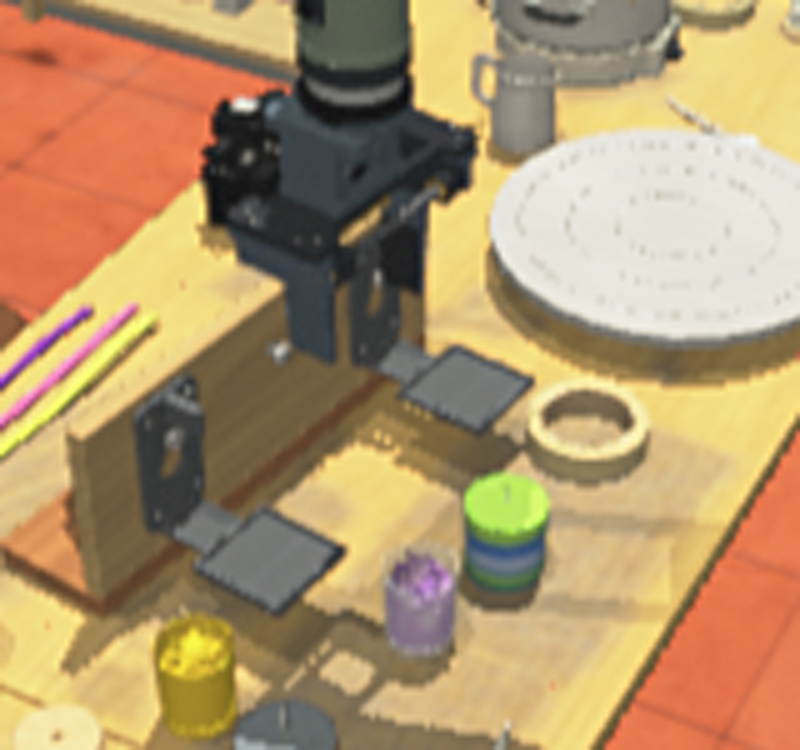

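View pics/t25.png

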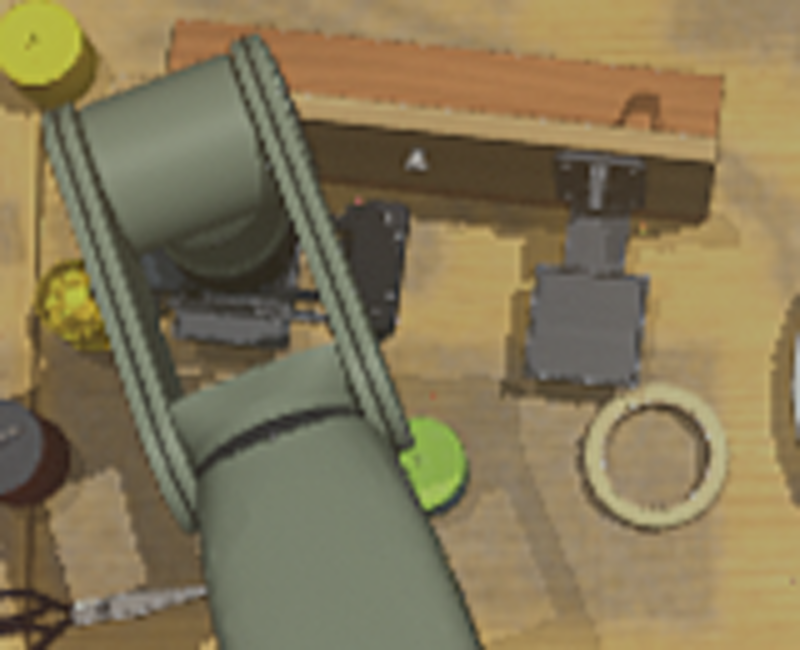

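```bash
cat >> h.py <<'E'
def color_c(n,f,lo,hi,box):
    h=cv2.cvtColor(f,cv2.COLOR_RGB2HSV); m=cv2.inRange(h,lo,hi); z=np.zeros_like(m); u0,v0,u1,v1=box; z[v0:v1,u0:u1]=m[v0:v1,u0:u1]
    k,l,st,c=cv2.connectedComponentsWithStats(z); i=1+np.argmax(st[1:,4]); return c[i],st[i]
E
python3 - <<'E'
from h import *
s=env.grab_frame("side")
c,st=color_c("side",s,(33,120,90),(50,255,255),(240,210,300,260)); print(c,st)
print(atz("side",c,65))
print(atz("side",(420/5+170-.5,575/5+130-.5),72))
E
```

```text
[270.67391304 230.95652174] [263 224  17  14 184]
[423.54888984 129.31440663  65.        ]
[442.13275406 230.82428485  72.        ]
```

```bash
python3 - <<'E'
from h import *
f=env.grab_frame("top")
print(atz("top",(232.7,232.3),65))
c,st=color_c("top",f,(33,120,90),(50,255,255),(215,215,245,250)); print(c,st)
go([422,127,150],172.3)
E
```

```text
[423.83913335  93.64987603  65.        ]
[226.67973856 231.96078431] [220 224  13  18 153]
turn [-0.03 -0.01 -0.02] shift now [ 75.9 107.3  79.6] shift after turn [ 75.9 107.3  79.7]
pos [507.9 195.8 257.3] rot [-8.9970e+01  2.0000e-02  1.7229e+02] t 57.2 w 90.9 F [-0.1  0.8 -0.6] q [ 20.  14.  89.  -0.  77. 118.]
```

```bash
python3 -m handwheel '[[1,[10,0,10],[0,0,0]],[1,[15,0,15],[0,0,0]],[1,[20,10,20],[0,0,0]],[1,[20,20,20],[0,0,0]],[1,[10,30,15],[0,0,0]],[1,[0,30,0],[0,0,0]],[1,[0,17,0],[0,0,0]],[1,[0,0,0],[0,0,0]],[1,[0,0,0],[0,0,0]],[1,[0,0,0],[0,0,0]]]'
python3 - <<'E'
from h import *
go([423,127,29],172.3)
s=crop("side",220,150,320,270,6,"pics/s26.png")
c,st=color_c("side",s,(33,120,90),(50,255,255),(240,210,300,260)); print(c,st,atz("side",c,65))
E
```

```text
time_s: 58.02
ee_pos: [424.1, 127.0, 151.3]
ee_rot: [-90.1, 0.1, 172.3]
force: [0.1, -0.2, -0.7]
gripper_width: 91.3
turn [ 0.05 -0.05 -0.14] shift now [  1.4 122.3   0.2] shift after turn [1.100e+00 1.223e+02 1.000e-01]
pos [424.1 127.  151.3] rot [-9.0050e+01  1.4000e-01  1.7225e+02] t 58.0 w 91.3 F [ 0.1 -0.2 -0.7] q [ 15.   9. 112.  -0.  59. 113.]
[270.35057471 231.09195402] [263 224  16  14 174] [424.28029081 130.5746331   65.        ]
```

View pics/s26.png

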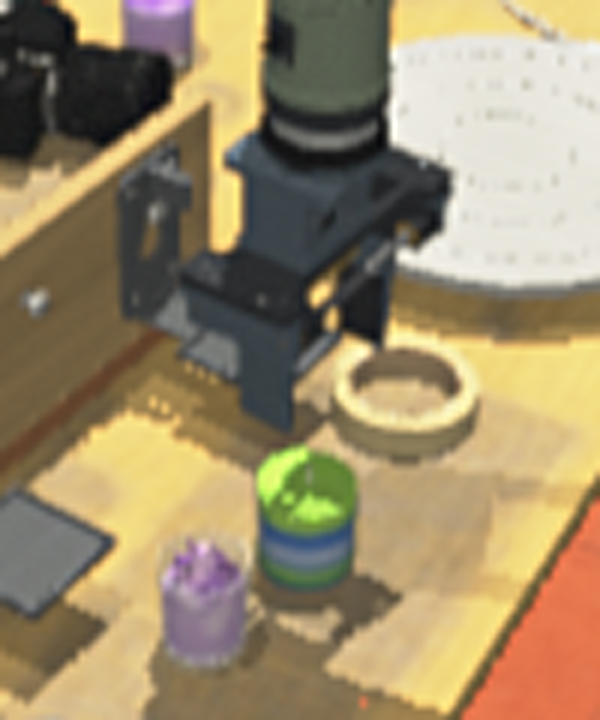

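```bash
python3 -m handwheel '[[1,[0,25,0],[0,0,0]],[1,[0,25,0],[0,0,0]],[1,[0,20,0],[0,0,0]],[1,[0,20,0],[0,0,0]],[1,[0,15,0],[0,0,0]],[1,[0,9,0],[0,0,0]],[1,[0,4,0],[0,0,0]],[1,[0,1,0],[0,0,0]],[1,[0,0,0],[0,0,0]],[1,[0,0,0],[0,0,0]]]'
python3 - <<'E'
from h import *
go([423,127,32],172.3)
crop("side",220,150,320,270,6,"pics/s27.png")
E
```

```text
time_s: 58.9
ee_pos: [423.8, 127.4, 31.9]
ee_rot: [-90.0, 0.1, 172.3]
force: [-0.3, 0.7, -0.2]
gripper_width: 91.2
turn [ 0.05  0.01 -0.12] shift now [ 0.8 -0.1  0.5] shift after turn [ 0.8 -0.1  0.5]
pos [423.8 127.4  31.9] rot [-9.0050e+01  1.2000e-01  1.7231e+02] t 58.9 w 91.2 F [-0.3  0.7 -0.2] q [ 15.  19. 121.  -0.  40. 113.]
```

View pics/s27.png

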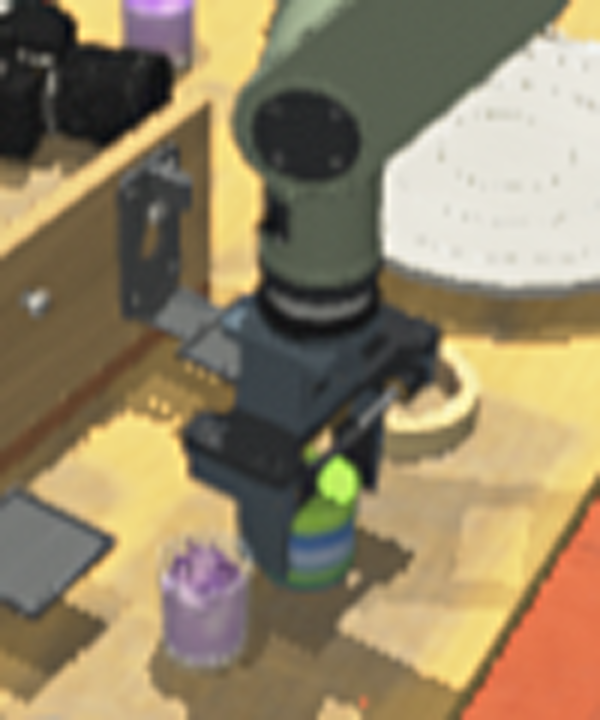

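```bash
python3 -m handwheel '[[0,[0,0,0],[0,0,0]],[0,[0,0,0],[0,0,0]],[0,[0,0,0],[0,0,0]],[0,[0,0,0],[0,0,0]],[0,[0,0,0],[0,0,0]],[0,[0,0,0],[0,0,0]],[0,[0,0,0],[0,0,0]],[0,[0,0,0],[0,0,0]],[0,[0,-10,0],[0,0,0]],[0,[0,-20,0],[0,0,0]]]' 30
python3 -m handwheel '[[0,[0,-25,0],[0,0,0]],[0,[0,-25,0],[0,0,0]],[0,[0,-25,0],[0,0,0]],[0,[0,-15,0],[0,0,0]],[0,[0,0,0],[0,0,0]],[0,[0,0,0],[0,0,0]],[0,[0,0,0],[0,0,0]],[0,[0,0,0],[0,0,0]],[0,[0,0,0],[0,0,0]],[0,[0,0,0],[0,0,0]]]'
python3 - <<'E'
from h import *
f=crop("top",140,140,300,270,5,"pics/t28.png"); s=crop("side",170,130,330,280,5,"pics/s28.png")
C=np.array([(527,378),(540,265),(648,275),(637,388)])/5+140-.5   # y+ is left in image; order (-136,+),( -54,+),(-54,-),(-136,-)
p,r=fit_tray(C,50,[620,-5,-.135]); print(p,np.degrees(p[2]),r.round(1)); print("tray top-cam",(Rz(p[2])@[-95,0,0])[:2]+p[:2])
print("model",b2w([-95,-125,0]),b2w([-95,125,0]))
go([525,7.5,160],172.3)
E
```

```text
time_s: 59.78
ee_pos: [420.6, 126.6, 59.3]
ee_rot: [-89.9, -0.3, 172.3]
force: [-0.4, -0.8, -1.7]
gripper_width: 62.8
time_s: 60.62
ee_pos: [422.4, 127.0, 150.0]
ee_rot: [-90.0, -0.1, 172.3]
force: [-0.2, -0.3, -2.3]
gripper_width: 62.9
[ 6.14811913e+02 -4.85860746e+00 -1.21597753e-01] -6.9670380379171375 [-0.6 -0.1 -0.7 -0.1  0.6  0.1  0.6  0.2]
tray top-cam [520.5133838    6.66473263]
model [[527.64058466   7.22341315   0.        ]] [[561.28816241 254.94874595   0.        ]]
turn [-0.03  0.    0.07] shift now [-117.4   -9.7  104.8] shift after turn [-117.5   -9.6  104.8]
pos [422.7 127.1 150.4] rot [-8.997e+01 -7.000e-02  1.723e+02] t 60.7 w 62.9 F [ 0.6  0.1 -1.4] q [ 15.  10. 112.   0.  59. 113.]
```

View pics/t28.png

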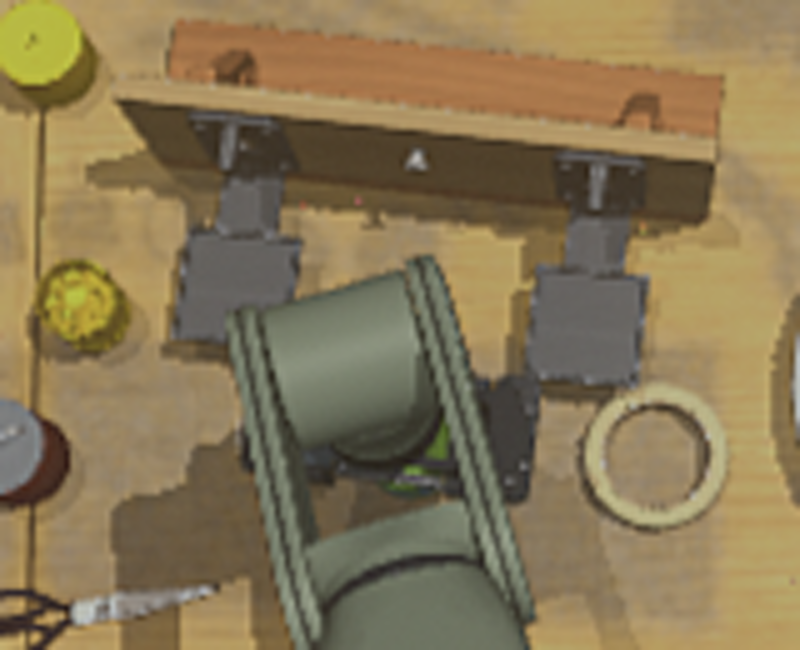

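View pics/s28.png

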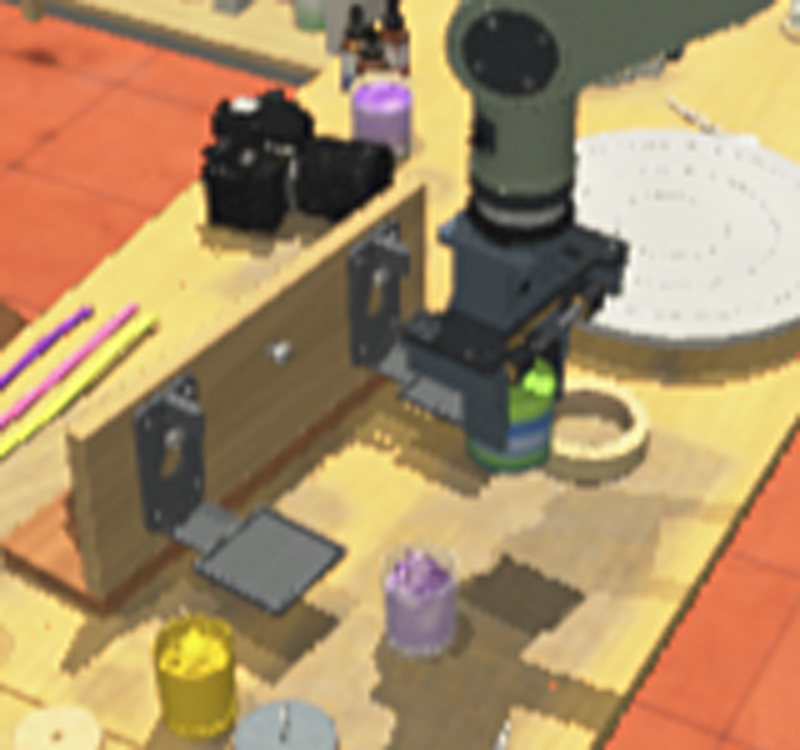

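```bash
python3 - <<'E'
from h import *
for C,g in(([(480,430),(399,388),(463,347),(533,382)],[620,-5,-.135]),([(277,612),(195,564),(265,508),(345,550)],[655,242,-.135])):
    C=np.array(C)/5+[170,130]-.5
    for perm in([1,2,3,0],[0,1,2,3]):
        p,r=fit_tray(C[perm],50,g,"side"); print(p,np.degrees(p[2]),r.round(1)); print((Rz(p[2])@[-95,0,0])[:2]+p[:2])
C=np.array([(175,340),(190,230),(302,240),(290,350)])/5+140-.5
p,r=fit_tray(C,50,[655,242,-.135]);print("left top",p,r.round(1),(Rz(p[2])@[-95,0,0])[:2]+p[:2])
E
```

```text
[500.330261   -85.85783173  -1.75961551] -100.81854254740867 [-0.3  0.5 -0.5 -0.9  1.3 -0.1 -0.5  0.3]
[518.16168509   7.45369122]
[ 6.11473208e+02 -1.03777503e+01 -1.88819300e-01] -10.818548994031099 [-0.5  0.3 -0.3  0.5 -0.5 -0.9  1.3 -0.1]
[518.16168699   7.45368426]
[538.82866572 161.97161458  -1.72405187] -98.78089560682638 [-0.7  0.2 -0.1 -0.6  0.8  0.   0.   0.2]
[553.33101596 255.85815162]
[ 6.47217551e+02  2.41355790e+02 -1.53255662e-01] -8.780902629430352 [ 0.   0.2 -0.7  0.2 -0.1 -0.6  0.8  0. ]
[553.33101597 255.85815154]
left top [ 6.47228134e+02  2.42812439e+02 -1.12105780e-01] [-0.1  0.3 -0.2 -0.3  0.3 -0.3 -0.   0.3] [552.82447558 253.44019454]
```

```bash
python3 -m handwheel '[[0,[-6,-2,6],[0,0,0]],[0,[-15,-4,14],[0,0,0]],[0,[-20,-4,19],[0,0,0]],[0,[-20,0,19],[0,0,0]],[0,[-20,0,18],[0,0,0]],[0,[-16,0,15],[0,0,0]],[0,[-11,0,10],[0,0,0]],[0,[-4,0,3],[0,0,0]],[0,[0,0,0],[0,0,0]],[0,[0,0,0],[0,0,0]]]'
python3 -m handwheel '[[0,[0,10,0],[0,0,0]],[0,[0,15,0],[0,0,0]],[0,[0,15,0],[0,0,0]],[0,[0,10,0],[0,0,0]],[0,[0,6,0],[0,0,0]],[0,[0,4,0],[0,0,0]],[0,[0,0,0],[0,0,0]],[0,[0,0,0],[0,0,0]],[0,[0,0,0],[0,0,0]],[0,[0,0,0],[0,0,0]]]'
python3 - <<'E'
from h import *
go([520,7.5,87],172.3)
crop("side",220,130,300,230,7,"pics/s29.png");crop("top",200,160,300,250,7,"pics/t29.png")
E
```

```text
time_s: 61.55
ee_pos: [519.3, 9.5, 160.7]
ee_rot: [-90.0, -0.1, 172.3]
force: [0.4, 0.0, -2.4]
gripper_width: 63.3
time_s: 62.38
ee_pos: [520.5, 9.1, 101.6]
ee_rot: [-90.0, 0.1, 172.3]
force: [-0.4, 0.1, -0.9]
gripper_width: 62.7
turn [ 0.01  0.01 -0.08] shift now [ 0.3 14.6  1.7] shift after turn [ 0.3 14.6  1.7]
pos [520.5   9.1 101.6] rot [-9.0010e+01  8.0000e-02  1.7231e+02] t 62.4 w 62.7 F [-0.4  0.1 -0.9] q [ -0.  19. 106.   0.  55.  97.]
```

View pics/s29.png

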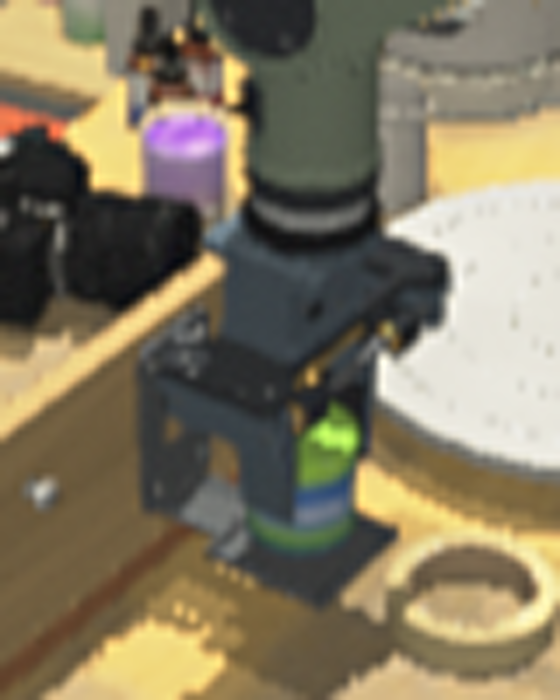

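View pics/t29.png

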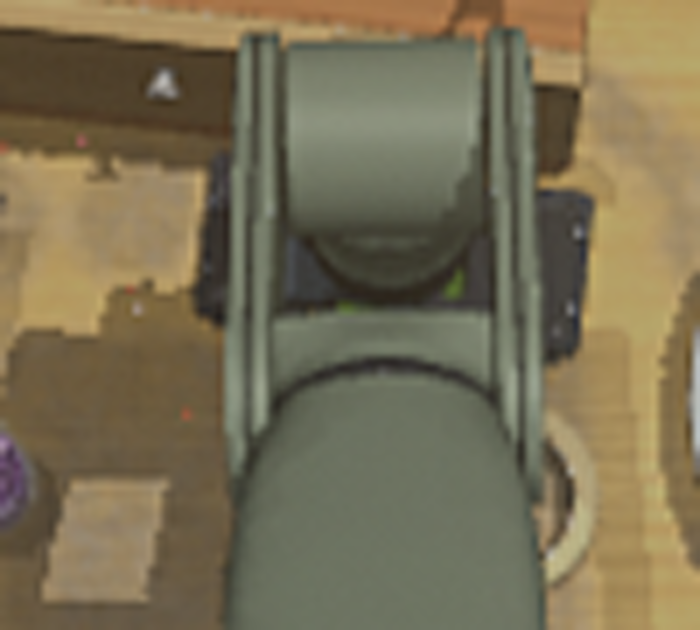

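```bash
python3 -m handwheel '[[0,[0,3,1.5],[0,0,0]],[0,[0,3,0],[0,0,0]],[0,[0,3,0],[0,0,0]],[0,[0,2,0],[0,0,0]],[0,[0,0,0],[0,0,0]],[0,[0,0,0],[0,0,0]],[0,[0,0,0],[0,0,0]],[0,[0,0,0],[0,0,0]],[0,[0,0,0],[0,0,0]],[0,[0,0,0],[0,0,0]]]'
python3 - <<'E'
from h import *
go([520,7.5,87],172.3)
crop("side",235,165,295,225,10,"pics/s30.png")
E
```

```text
time_s: 63.32
ee_pos: [519.9, 7.6, 90.1]
ee_rot: [-90.0, 0.0, 172.3]
force: [-0.4, -0.4, -2.3]
gripper_width: 63.1
turn [ 0.    0.01 -0.01] shift now [-0.1  3.1  0.1] shift after turn [-0.1  3.1  0.1]
pos [519.9   7.6  90.1] rot [-9.0000e+01  1.0000e-02  1.7231e+02] t 63.3 w 63.1 F [-0.4 -0.4 -2.3] q [ -0.  20. 107.  -0.  53.  97.]
```

View pics/s30.png

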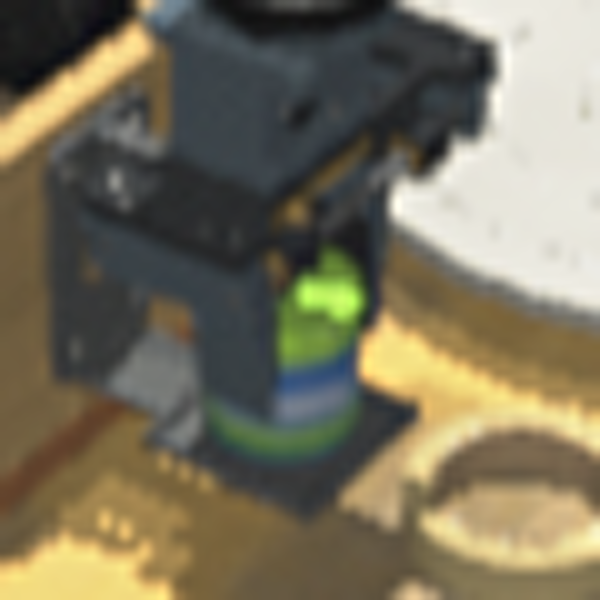

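```bash
python3 -m handwheel '[[0,[0,1,0],[0,0,0]],[0,[0,1,0],[0,0,0]],[0,[0,1,0],[0,0,0]],[0,[0,0,0],[0,0,0]],[0,[0,0,0],[0,0,0]],[0,[0,0,0],[0,0,0]],[0,[0,0,0],[0,0,0]],[0,[0,0,0],[0,0,0]],[0,[0,0,0],[0,0,0]],[0,[0,0,0],[0,0,0]]]'
python3 -m handwheel '[[0,[0,1,0],[0,0,0]],[0,[0,0,0],[0,0,0]],[0,[0,0,0],[0,0,0]],[0,[0,0,0],[0,0,0]],[0,[0,0,0],[0,0,0]],[0,[0,0,0],[0,0,0]],[0,[0,0,0],[0,0,0]],[0,[0,0,0],[0,0,0]],[0,[0,0,0],[0,0,0]],[0,[0,0,0],[0,0,0]]]'
```

```text
time_s: 64.2
ee_pos: [519.8, 7.6, 87.0]
ee_rot: [-90.0, -0.0, 172.3]
force: [-0.2, 0.1, -1.8]
gripper_width: 62.9
time_s: 65.03
ee_pos: [519.8, 7.6, 86.0]
ee_rot: [-90.0, 0.0, 172.3]
force: [-0.3, 0.7, -2.5]
gripper_width: 62.8
```

```bash
python3 -m handwheel '[[0,[0,1,0],[0,0,0]],[0,[0,1,0],[0,0,0]],[0,[0,0,0],[0,0,0]],[0,[0,0,0],[0,0,0]],[0,[0,0,0],[0,0,0]],[0,[0,0,0],[0,0,0]],[0,[0,0,0],[0,0,0]],[0,[0,0,0],[0,0,0]],[0,[0,0,0],[0,0,0]],[0,[0,0,0],[0,0,0]]]'
python3 -m handwheel '[[0,[0,1,0],[0,0,0]],[0,[0,0,0],[0,0,0]],[0,[0,0,0],[0,0,0]],[0,[0,0,0],[0,0,0]],[0,[0,0,0],[0,0,0]],[0,[0,0,0],[0,0,0]],[0,[0,0,0],[0,0,0]],[0,[0,0,0],[0,0,0]],[0,[0,0,0],[0,0,0]],[0,[0,0,0],[0,0,0]]]'
python3 - <<'E'
from h import *
crop("side",235,165,295,225,10,"pics/s31.png")
E
```

```text
time_s: 65.87
ee_pos: [519.7, 7.6, 83.9]
ee_rot: [-90.0, -0.0, 172.3]
force: [-0.7, -0.4, -2.3]
gripper_width: 63.2
time_s: 66.7
ee_pos: [519.8, 7.6, 82.9]
ee_rot: [-90.0, -0.0, 172.3]
force: [-0.6, 0.4, -0.6]
gripper_width: 62.7
```

View pics/s31.png

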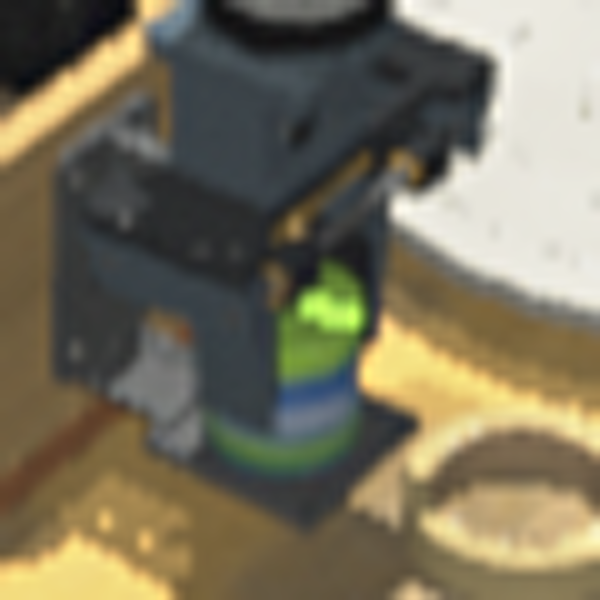

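```bash
python3 - <<'E'
from h import *
f=env.grab_frame("side")
u0,v0,S=235,165,10
c=cv2.resize(f[v0:225,u0:295,::-1],None,fx=S,fy=S,interpolation=cv2.INTER_CUBIC)
th=np.linspace(0,6.28,60)
def pl(P,col):
    q=proj("side",P); cv2.polylines(c,[((q-[u0,v0]+.5)*S).astype(np.int32)],True,col,1)
# tray outline at lip top using centre guess
yaw=BY
for cx,cy,col in((519.5,7.2,(0,0,255)),(525,7.5,(255,0,0))):
    L=np.array([[-41,-41,60],[41,-41,60],[41,41,60],[-41,41,60]],float); pl((Rz(yaw)@L.T).T+[cx,cy,0],col)
p=env.state()['ee_pos']
for z,col in((p[2]-31.9,(0,255,255)),(p[2]-31.9+65,(0,255,255))):
    pl(np.array([[p[0]+32*np.cos(t),p[1]+32*np.sin(t),z] for t in th]),col)
cv2.imwrite("pics/o1.png",c)
E
```

```text
(no output)
```

View pics/o1.png

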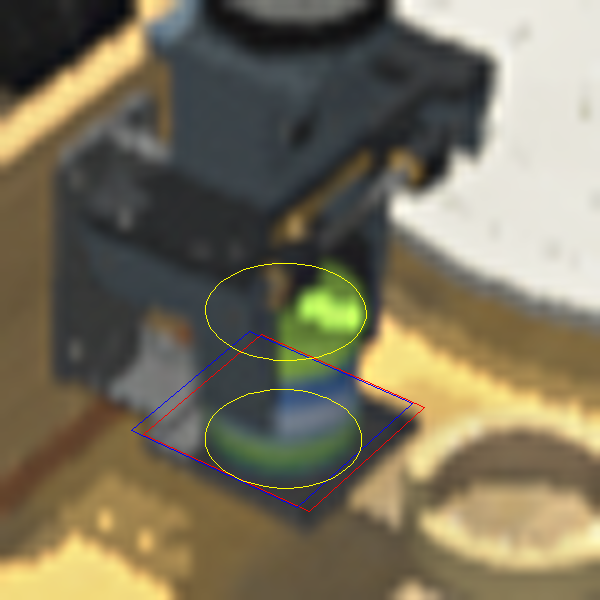

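```bash
python3 -m handwheel '[[0,[0,1,0],[0,0,0]],[0,[0,0,0],[0,0,0]],[0,[0,0,0],[0,0,0]],[0,[0,0,0],[0,0,0]],[0,[0,0,0],[0,0,0]],[0,[0,0,0],[0,0,0]],[0,[0,0,0],[0,0,0]],[0,[0,0,0],[0,0,0]],[0,[0,0,0],[0,0,0]],[0,[0,0,0],[0,0,0]]]'
python3 - <<'E'
from h import *
s=env.state(); print(s['force'],s['torque'])
crop("side",235,165,295,225,10,"pics/s32.png")
s=env.state(); print(s['force'],s['torque'])
E
```

```text
time_s: 67.63
ee_pos: [519.8, 7.6, 82.4]
ee_rot: [-90.0, 0.0, 172.3]
force: [-2.5, -0.3, 5.6]
gripper_width: 62.7
[-2.52346768 -0.28871425  5.58839294] [ 0.09535874  0.37755781 -0.04836885]
[-1.70901808 -0.23153791  5.8973104 ] [0.13195819 0.3940504  0.00698   ]
```

View pics/s32.png

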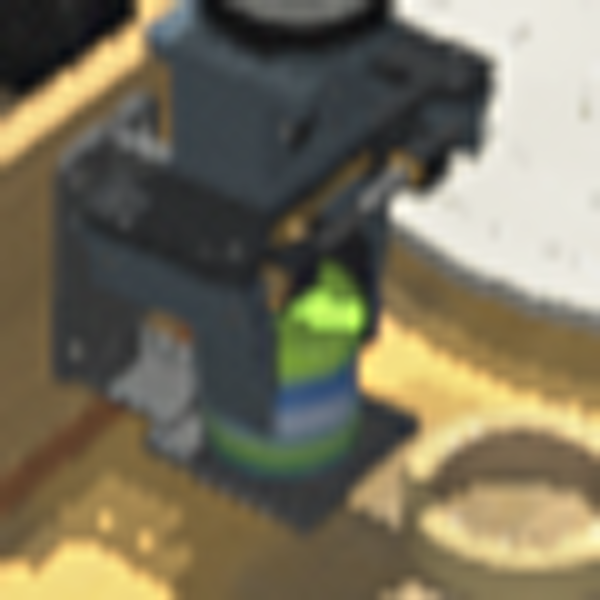

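```bash
python3 -m handwheel '[[0,[0,-0.5,0],[0,0,0]],[0,[0,0,0],[0,0,0]],[1,[0,0,0],[0,0,0]],[1,[0,0,0],[0,0,0]],[1,[0,0,0],[0,0,0]],[1,[0,0,0],[0,0,0]],[1,[0,0,0],[0,0,0]],[1,[0,0,0],[0,0,0]],[1,[0,-10,0],[0,0,0]],[1,[0,-20,0],[0,0,0]]]'
python3 -m handwheel '[[1,[0,-25,0],[0,0,0]],[1,[0,-30,0],[0,0,0]],[1,[0,-30,0],[0,0,0]],[1,[0,-20,0],[0,0,0]],[1,[20,0,-30],[0,0,0]],[1,[20,0,-35],[0,0,0]],[1,[20,0,-35],[0,0,0]],[1,[10,0,-35],[0,0,0]],[1,[0,0,-35],[0,0,0]],[1,[0,0,0],[0,0,0]]]'
python3 - <<'E'
from h import *
go([439,228,150],172.3)
s=crop("side",170,130,330,280,5,"pics/s33.png"); f=crop("top",140,140,300,270,5,"pics/t33.png")
E
```

```text
time_s: 68.52
ee_pos: [518.0, 7.6, 111.2]
ee_rot: [-90.0, -0.3, 172.3]
force: [0.2, -0.4, -0.3]
gripper_width: 91.6
time_s: 69.35
ee_pos: [473.5, 190.7, 218.5]
ee_rot: [-90.2, 0.1, 172.6]
force: [0.3, 0.7, 0.1]
gripper_width: 91.5
turn [ 0.24  0.29 -0.11] shift now [ 39.1  68.6 -32.2] shift after turn [ 39.1  68.5 -32.3]
pos [473.5 190.7 218.5] rot [-9.0240e+01  1.1000e-01  1.7259e+02] t 69.3 w 91.5 F [0.3 0.7 0.1] q [ 21.  12.  98.   0.  70. 118.]
```

View pics/s33.png

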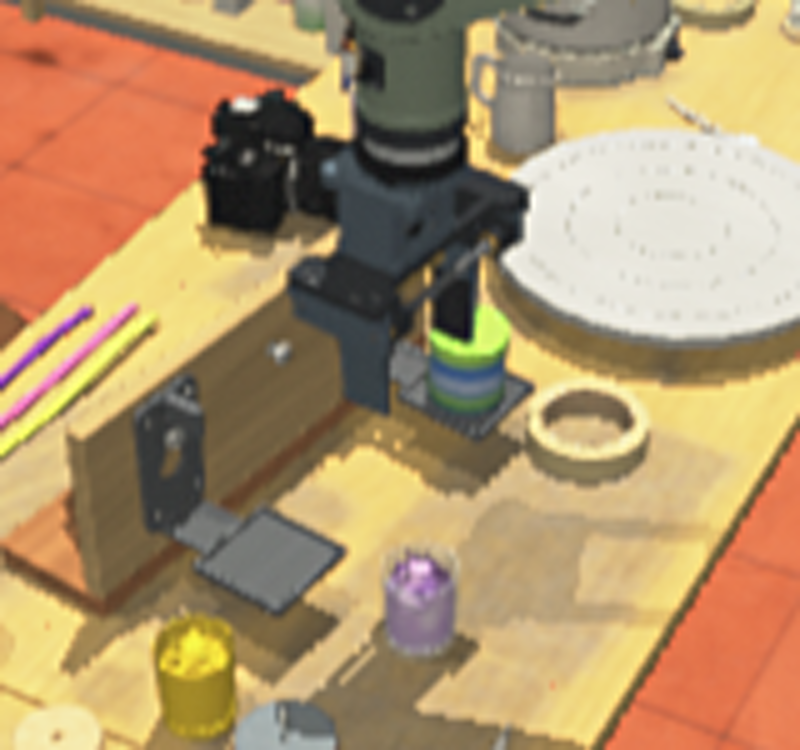

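View pics/t33.png

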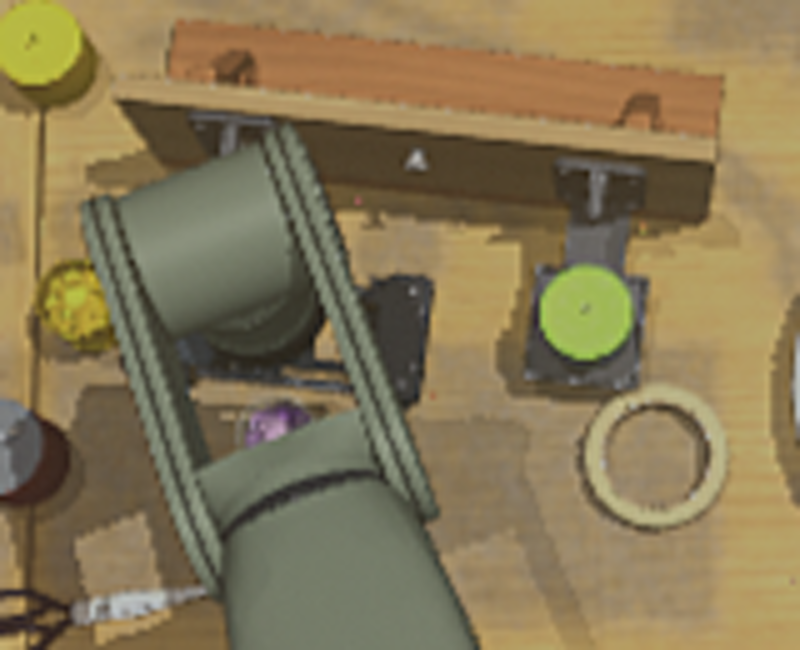

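```bash
python3 - <<'E'
from h import *
print(atz("top",(586/5+140-.5,313/5+140-.5),119))
go([440,228.5,150],172.3)
E
python3 -m handwheel '[[1,[10,10,-5],[0,0,0]],[1,[15,20,-10],[0,0,0]],[1,[10,20,-10],[0,0,0]],[1,[4,18,-4],[0,0,0]],[1,[0,0,0],[0,0,0]],[1,[0,0,0],[0,0,0]],[1,[0,0,0],[0,0,0]],[1,[0,0,0],[0,0,0]],[1,[0,0,0],[0,0,0]],[1,[0,0,0],[0,0,0]]]'
python3 - <<'E'
from h import *
go([440,228.5,33],172.3)
crop("side",200,160,300,280,6,"pics/s34.png")
E
```

```text
[518.19067855   7.34368239 119.        ]
turn [-0.01  0.16 -0.03] shift now [ 38.3  67.9 -37.5] shift after turn [ 38.4  68.  -37.4]
pos [473.1 186.3 218. ] rot [-8.9990e+01  3.0000e-02  1.7246e+02] t 69.5 w 91.6 F [ 0.  -0.2 -0.7] q [ 20.  12.  98.  -0.  70. 118.]
time_s: 70.28
ee_pos: [439.2, 219.2, 150.3]
ee_rot: [-90.1, 0.1, 172.3]
force: [0.5, 0.2, 1.0]
gripper_width: 91.2
turn [ 0.05 -0.04 -0.09] shift now [  0.6 117.3  -9.2] shift after turn [  0.4 117.3  -9.3]
pos [439.2 219.2 150.3] rot [-9.0050e+01  9.0000e-02  1.7226e+02] t 70.3 w 91.2 F [0.5 0.2 1. ] q [ 25.  14. 106.  -0.  60. 123.]
```

View pics/s34.png

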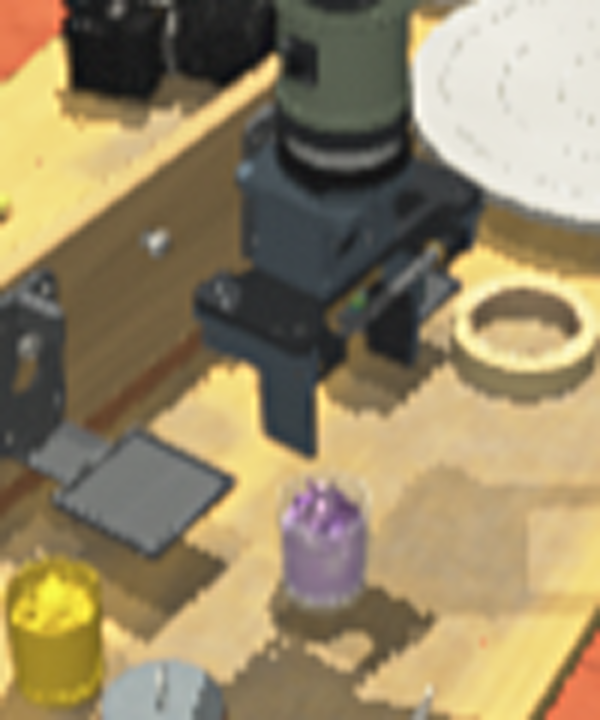

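```bash
python3 -m handwheel '[[1,[0,10,-9],[0,0,0]],[1,[0,25,0],[0,0,0]],[1,[0,25,0],[0,0,0]],[1,[0,25,0],[0,0,0]],[1,[0,18,0],[0,0,0]],[1,[0,10,0],[0,0,0]],[1,[0,4,0],[0,0,0]],[1,[0,0,0],[0,0,0]],[1,[0,0,0],[0,0,0]],[1,[0,0,0],[0,0,0]]]'
python3 - <<'E'
from h import *
go([440,228.5,33],172.3)
crop("side",200,160,300,280,6,"pics/s35.png")
E
```

```text
time_s: 71.17
ee_pos: [440.5, 228.9, 33.5]
ee_rot: [-90.1, 0.1, 172.3]
force: [0.3, 0.2, 0.4]
gripper_width: 91.4
turn [ 0.08  0.01 -0.12] shift now [0.5 0.5 0.5] shift after turn [0.4 0.5 0.5]
pos [440.5 228.9  33.5] rot [-9.0080e+01  1.2000e-01  1.7231e+02] t 71.2 w 91.4 F [0.3 0.2 0.4] q [ 26.  22. 114.   0.  44. 124.]
```

View pics/s35.png

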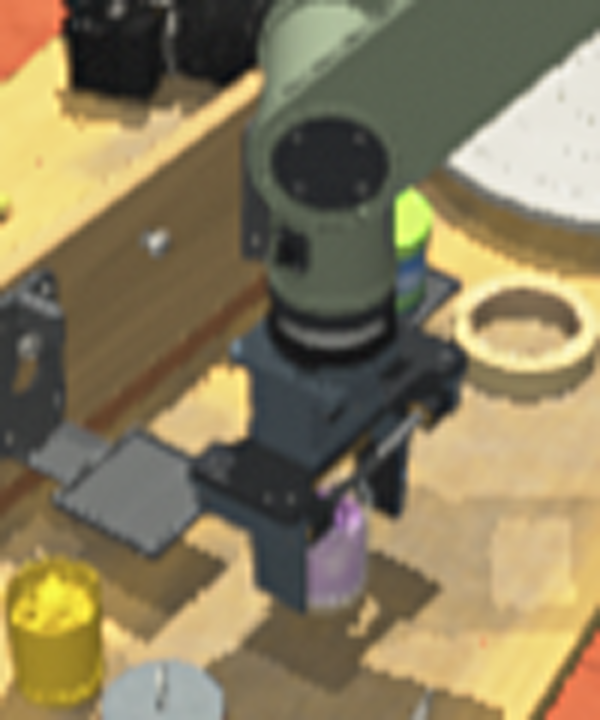

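```bash
python3 -m handwheel '[[0,[0,0,0],[0,0,0]],[0,[0,0,0],[0,0,0]],[0,[0,0,0],[0,0,0]],[0,[0,0,0],[0,0,0]],[0,[0,0,0],[0,0,0]],[0,[0,0,0],[0,0,0]],[0,[0,0,0],[0,0,0]],[0,[0,0,0],[0,0,0]],[0,[0,-10,0],[0,0,0]],[0,[0,-20,0],[0,0,0]]]' 30
python3 -m handwheel '[[0,[0,-25,0],[0,0,0]],[0,[0,-25,0],[0,0,0]],[0,[0,-25,0],[0,0,0]],[0,[0,-15,0],[0,0,0]],[0,[0,0,0],[0,0,0]],[0,[0,0,0],[0,0,0]],[0,[0,0,0],[0,0,0]],[0,[0,0,0],[0,0,0]],[0,[0,0,0],[0,0,0]],[0,[0,0,0],[0,0,0]]]'
python3 - <<'E'
from h import *
go([552.5,254.5,155],172.3)
crop("side",170,130,330,280,5,"pics/s36.png")
E
```

```text
time_s: 72.05
ee_pos: [437.8, 227.5, 61.2]
ee_rot: [-89.8, -0.3, 172.3]
force: [-0.2, -0.4, -1.1]
gripper_width: 56.6
time_s: 72.88
ee_pos: [439.1, 228.1, 151.4]
ee_rot: [-89.9, -0.1, 172.3]
force: [0.3, -0.3, -1.0]
gripper_width: 56.8
turn [-0.07  0.    0.11] shift now [-108.8   -3.8  -41.3] shift after turn [-108.8   -3.6  -41.4]
pos [439.1 228.1 151.4] rot [-8.993e+01 -1.100e-01  1.723e+02] t 72.9 w 56.8 F [ 0.3 -0.3 -1. ] q [ 26.  14. 105.   0.  61. 124.]
```

View pics/s36.png

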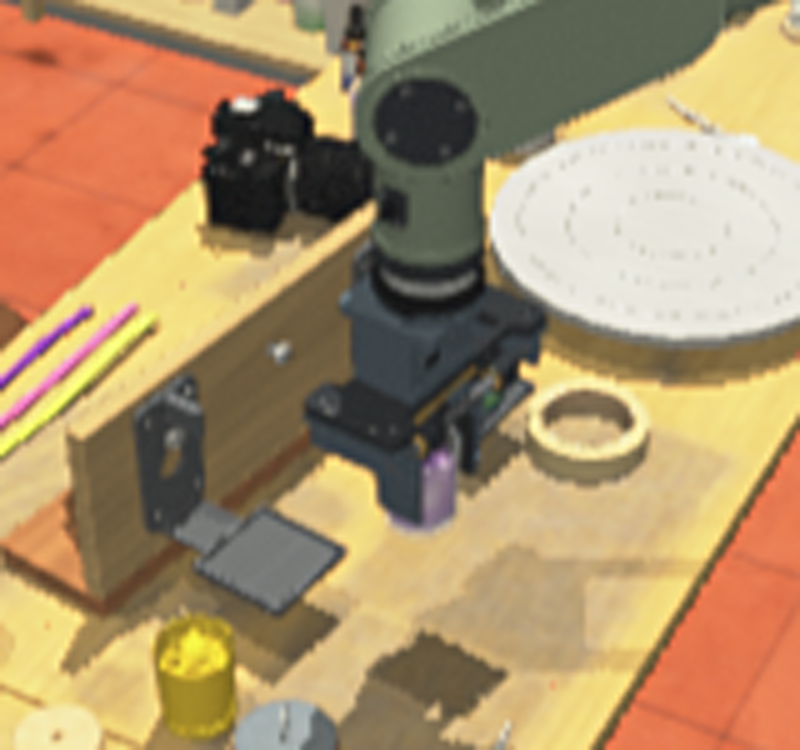

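```bash
python3 -m handwheel '[[0,[-5,-2,-2],[0,0,0]],[0,[-15,-2,-6],[0,0,0]],[0,[-20,0,-8],[0,0,0]],[0,[-20,0,-8],[0,0,0]],[0,[-20,0,-7],[0,0,0]],[0,[-15,0,-5],[0,0,0]],[0,[-10,0,-4],[0,0,0]],[0,[-4,0,-1],[0,0,0]],[0,[0,0,0],[0,0,0]],[0,[0,0,0],[0,0,0]]]'
python3 -m handwheel '[[0,[0,10,0],[0,0,0]],[0,[0,15,0],[0,0,0]],[0,[0,15,0],[0,0,0]],[0,[0,10,0],[0,0,0]],[0,[0,4,0],[0,0,0]],[0,[0,0,0],[0,0,0]],[0,[0,0,0],[0,0,0]],[0,[0,0,0],[0,0,0]],[0,[0,0,0],[0,0,0]],[0,[0,0,0],[0,0,0]]]'
python3 - <<'E'
from h import *
go([552.5,254.5,87],172.3)
crop("side",185,180,255,260,8,"pics/s37.png")
E
```

```text
time_s: 73.77
ee_pos: [552.7, 254.2, 156.1]
ee_rot: [-90.0, -0.1, 172.3]
force: [0.6, 0.3, -1.8]
gripper_width: 56.8
time_s: 74.6
ee_pos: [553.5, 254.5, 103.2]
ee_rot: [-90.0, 0.1, 172.3]
force: [-0.3, -0.9, -1.1]
gripper_width: 56.9
turn [ 0.04  0.01 -0.07] shift now [ 1.  16.2  0.2] shift after turn [ 1.  16.2  0.2]
pos [553.5 254.5 103.2] rot [-9.0040e+01  7.0000e-02  1.7231e+02] t 74.6 w 56.9 F [-0.3 -0.9 -1.1] q [ 24.  26.  94.  -0.  60. 121.]
```

View pics/s37.png

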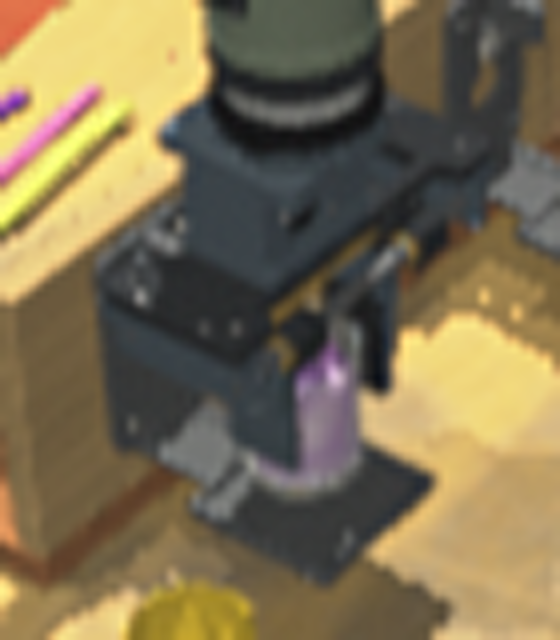

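```bash
python3 -m handwheel '[[0,[0.5,4,0],[0,0,0]],[0,[0,4,0],[0,0,0]],[0,[0,3,0],[0,0,0]],[0,[0,2,0],[0,0,0]],[0,[0,1,0],[0,0,0]],[0,[0,1,0],[0,0,0]],[0,[0,0,0],[0,0,0]],[0,[0,0,0],[0,0,0]],[0,[0,0,0],[0,0,0]],[0,[0,0,0],[0,0,0]]]'
python3 -m handwheel '[[0,[0,1,0],[0,0,0]],[0,[0,1,0],[0,0,0]],[0,[0,0,0],[0,0,0]],[0,[0,0,0],[0,0,0]],[0,[0,0,0],[0,0,0]],[0,[0,0,0],[0,0,0]],[0,[0,0,0],[0,0,0]],[0,[0,0,0],[0,0,0]],[0,[0,0,0],[0,0,0]],[0,[0,0,0],[0,0,0]]]'
python3 -m handwheel '[[0,[0,1,0],[0,0,0]],[0,[0,0,0],[0,0,0]],[0,[0,0,0],[0,0,0]],[0,[0,0,0],[0,0,0]],[0,[0,0,0],[0,0,0]],[0,[0,0,0],[0,0,0]],[0,[0,0,0],[0,0,0]],[0,[0,0,0],[0,0,0]],[0,[0,0,0],[0,0,0]],[0,[0,0,0],[0,0,0]]]'
```

```text
time_s: 75.48
ee_pos: [552.7, 254.5, 87.6]
ee_rot: [-90.0, 0.0, 172.3]
force: [0.9, -0.3, -1.8]
gripper_width: 56.3
time_s: 76.32
ee_pos: [552.7, 254.5, 85.5]
ee_rot: [-90.0, 0.0, 172.3]
force: [1.7, 0.1, -0.3]
gripper_width: 56.9
time_s: 77.15
ee_pos: [552.6, 254.5, 84.5]
ee_rot: [-90.0, 0.0, 172.3]
force: [1.0, -0.5, 1.0]
gripper_width: 57.1
```

```bash
python3 -m handwheel '[[0,[0,0.7,0],[0,0,0]],[0,[0,0,0],[0,0,0]],[0,[0,0,0],[0,0,0]],[0,[0,0,0],[0,0,0]],[0,[0,0,0],[0,0,0]],[0,[0,0,0],[0,0,0]],[0,[0,0,0],[0,0,0]],[0,[0,0,0],[0,0,0]],[0,[0,0,0],[0,0,0]],[0,[0,0,0],[0,0,0]]]'
python3 - <<'E'
from h import *
crop("side",185,180,285,260,7,"pics/s38.png")
E
```

```text
time_s: 77.98
ee_pos: [552.7, 254.5, 83.9]
ee_rot: [-90.0, 0.0, 172.3]
force: [-0.6, -0.5, 2.6]
gripper_width: 56.6
```

View pics/s38.png

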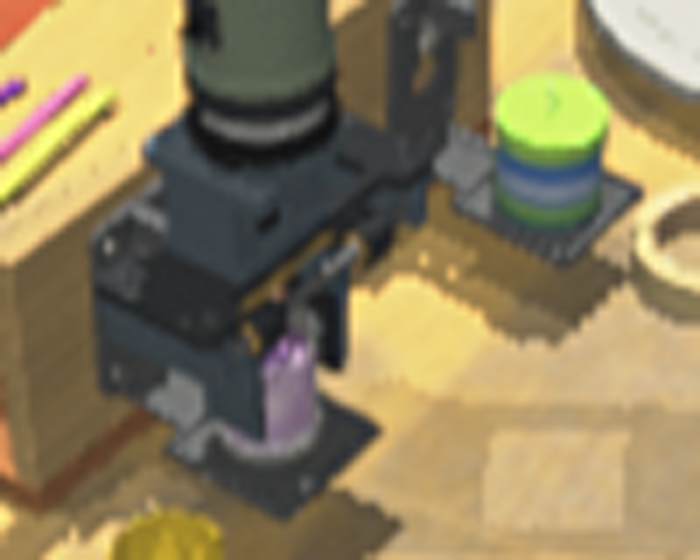

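```bash
python3 -m handwheel '[[0,[0,-0.5,0],[0,0,0]],[0,[0,0,0],[0,0,0]],[1,[0,0,0],[0,0,0]],[1,[0,0,0],[0,0,0]],[1,[0,0,0],[0,0,0]],[1,[0,0,0],[0,0,0]],[1,[0,0,0],[0,0,0]],[1,[0,0,0],[0,0,0]],[1,[0,-10,0],[0,0,0]],[1,[0,-20,0],[0,0,0]]]'
python3 -m handwheel '[[1,[0,-30,0],[0,0,0]],[1,[0,-30,0],[0,0,0]],[1,[0,-30,0],[0,0,0]],[1,[0,-30,0],[0,0,0]],[1,[30,0,0],[0,0,0]],[1,[35,0,0],[0,0,0]],[1,[35,0,0],[0,0,0]],[1,[35,0,0],[0,0,0]],[1,[30,0,0],[0,0,0]],[1,[0,0,0],[0,0,0]]]'
python3 - <<'E'
from h import *
go([400,250,260],172.3)
s=crop("side",170,130,330,280,5,"pics/s39.png"); f=crop("top",140,140,300,270,5,"pics/t39.png")
E
```

```text
time_s: 78.87
ee_pos: [551.0, 253.7, 112.7]
ee_rot: [-89.8, -0.3, 172.3]
force: [-0.2, 0.3, -0.4]
gripper_width: 91.2
time_s: 79.7
ee_pos: [384.1, 276.3, 235.4]
ee_rot: [-90.0, -0.1, 172.5]
force: [-0.0, -0.3, 0.3]
gripper_width: 91.4
turn [0.   0.17 0.14] shift now [-19.2 -24.7  24. ] shift after turn [-19.3 -24.6  24. ]
pos [384.1 276.3 235.4] rot [-9.0000e+01 -1.4000e-01  1.7247e+02] t 79.7 w 91.4 F [-0.  -0.3  0.3] q [ 34.   8. 100.   0.  72. 132.]
```

View pics/s39.png

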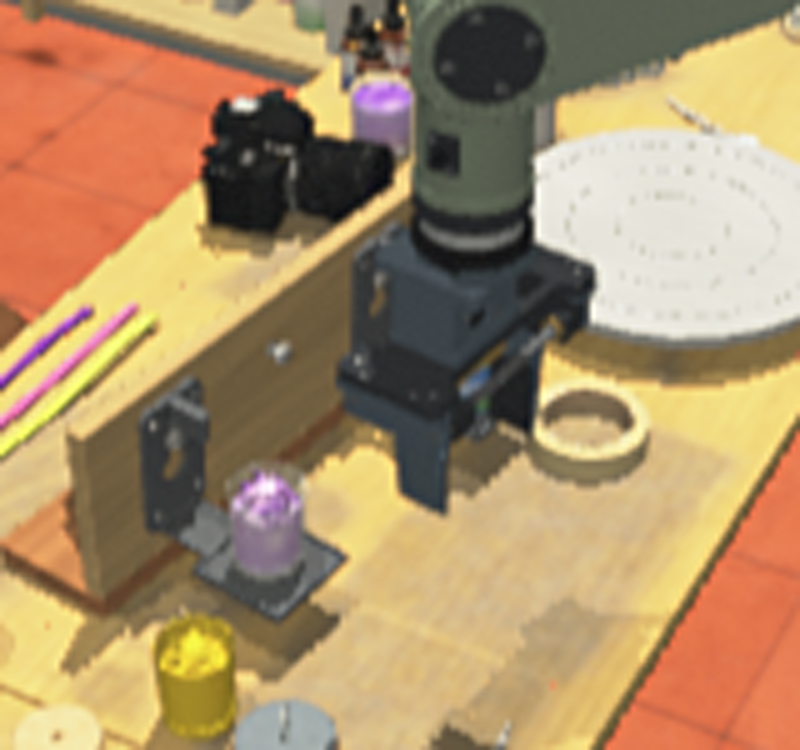

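View pics/t39.png

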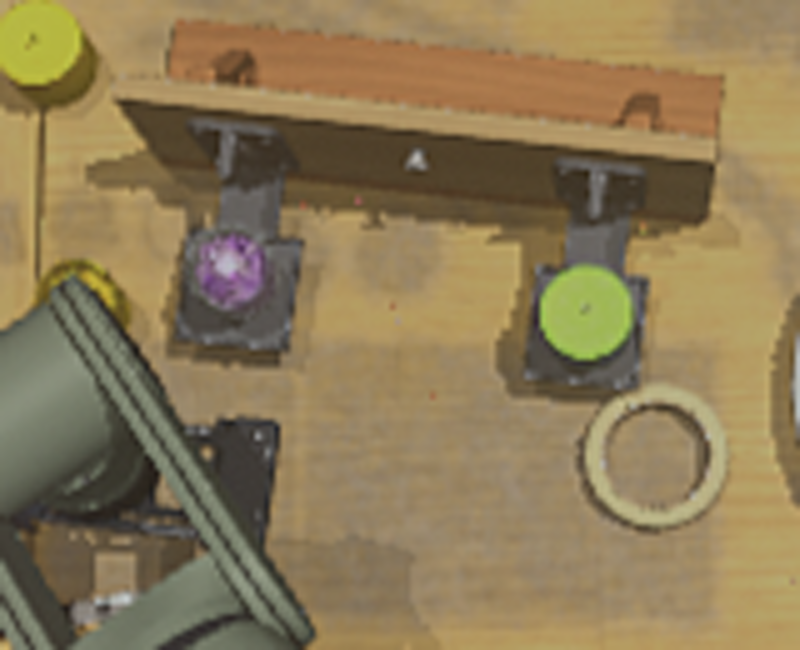

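```bash
python3 - <<'E'
from h import *
print("jar",atz("top",(231/5+140-.5,270/5+140-.5),122)[:2], atz("side",(267/5+170-.5,490/5+130-.5),122)[:2])
print("striped",atz("top",(586/5+140-.5,313/5+140-.5),116)[:2])
C=np.array([(175,345),(190,232),(302,243),(290,353)])/5+140-.5
for z in(50,46):
    p,r=fit_tray(C,z,[655,242,-.135]);print("left tray",(Rz(p[2])@[-95,0,0])[:2]+p[:2],r.round(1))
C=np.array([(527,378),(540,268),(648,278),(637,388)])/5+140-.5
for z in(50,46):
    p,r=fit_tray(C,z,[620,-5,-.135]);print("right tray",(Rz(p[2])@[-95,0,0])[:2]+p[:2],r.round(1))
crop("top",165,160,285,225,6.5,"pics/t40.png")
for n,m in(("wick_spool",68),("candle_brown",97),("masking_tape",25)): print(n,[(round(x['p'],2),np.round(x['location'],0)) for x in env.masks_of("side",n)])
print(env.state()['time_s'])
E
```

```text
jar [553.43485864 249.57918817] [555.84822165 251.97350572]
striped [518.79410242   7.37050779]
left tray [550.46287228 253.42010638] [-0.1 -0.1 -0.2  0.   0.2 -0.3  0.   0.3]
left tray [551.31362604 254.0415159 ] [-0.  -0.1 -0.2  0.   0.2 -0.2  0.   0.3]
right tray [519.44467316   6.68745413] [-0.6  0.2 -0.7 -0.5  0.7 -0.2  0.6  0.5]
right tray [520.22140088   6.72041616] [-0.5  0.2 -0.7 -0.4  0.6 -0.2  0.6  0.4]
wick_spool [(0.66, array([183., 281.]))]
candle_brown [(0.9, array([226., 280.]))]
masking_tape [(0.76, array([289., 214.])), (0.45, array([213., 212.])), (0.41, array([209., 237.])), (0.15, array([248., 192.]))]
80.0
```

View pics/t40.png

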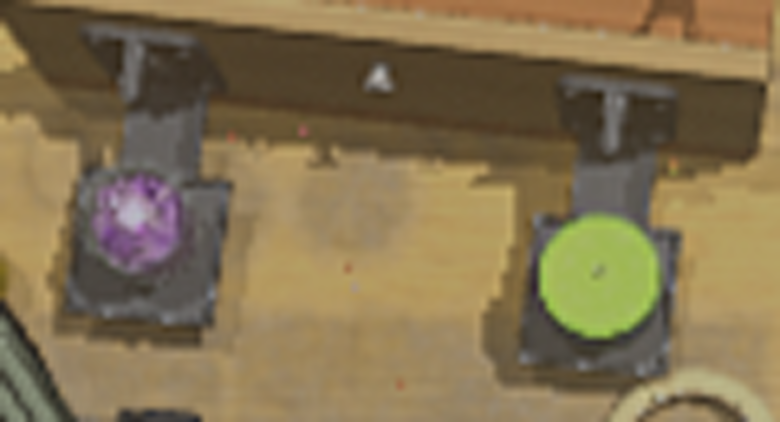

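```bash
python3 -m handwheel '[[1,[0,-20,0],[0,0,0]],[1,[0,-30,0],[0,0,0]],[1,[0,-30,0],[0,0,0]],[1,[0,-30,0],[0,0,0]],[1,[0,-20,-10],[0,0,0]],[1,[0,0,-15],[0,0,0]],[1,[0,0,-10],[0,0,0]],[1,[0,0,0],[0,0,0]],[1,[0,0,0],[0,0,0]],[1,[0,0,0],[0,0,0]]]'
python3 - <<'E'
from h import *
crop("side",190,160,290,260,7.5,"pics/s41.png"); s=env.state(); print(s['time_s'],s['force'],s['ee_pos'])
E
```

```text
time_s: 80.83
ee_pos: [393.5, 310.7, 362.6]
ee_rot: [-89.8, -0.1, 172.3]
force: [0.4, 0.1, -0.1]
gripper_width: 91.2
80.8833 [-0.03609898 -0.13623907  0.26515234] [393.48692305 310.67775062 363.00830611]
```

View pics/s41.png

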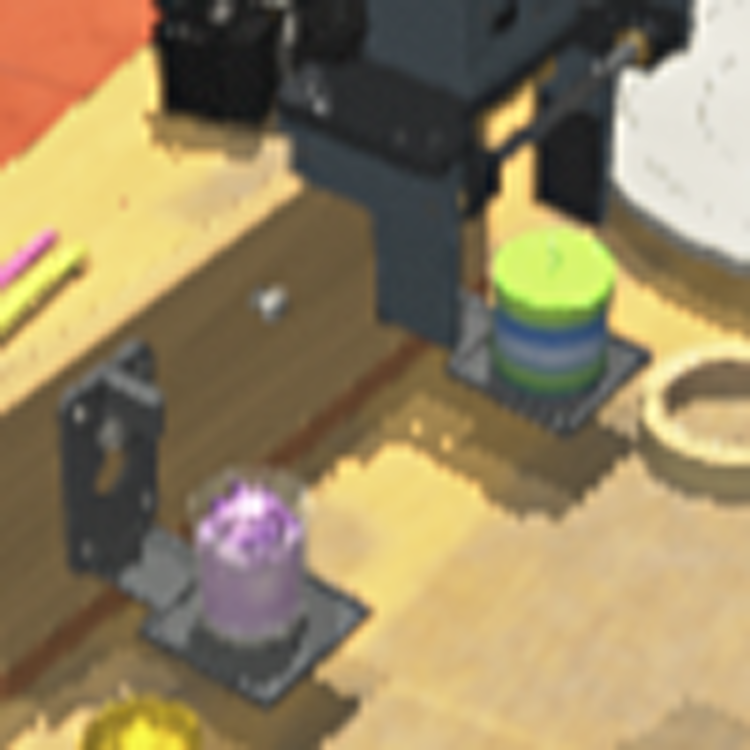

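```bash
python3 -c "
from workcell import env
print(env.job_done())"
```

```text
the job is handed in; nothing more can be done
None
```

The job is handed in at about 81 s of the 210 s allowed. Both candles stand in the trays of hung sconces, and nothing in my last checks was outside the limits.

- **Candles moved clear first:** I stood the striped candle and the purple jar upright, about 21 cm in front of the board. The striped candle was later knocked about 3 cm aside. I measured its position again before picking it up.
- **Sconces:** only two were on the turntable. I hung one on the left screw and one on the right, sliding each down until the slot pressed on the neck. After I let go, both stayed hung with the screw head at the top of the keyhole.
- **Final positions:** the striped candle is in the right tray, within about 2 mm of its middle. The jar is in the left tray, within about 5 mm.
- **Other things:** the spool, the russet candle and the tape roll showed no movement beyond measurement noise. The gripper was clear of everything.

**Checks that disagreed or fell short:**
- **Tray sag:** the candles met the tray floors up to about 4 mm lower than nominal, as the hung sconces sag slightly. I estimate a tilt of about 0.05 rad, against the 0.12 limit.
- **Tray position:** the cameras and the arm's own readings differed by about 4 mm on where the trays were.
- **Right keyhole:** the gripper hid it in the last side picture, so my last look at it was the picture taken just before I let go of the jar.

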